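# Clamp the salve jars with the hex key

## Robot

A 6-joint arm with a two-finger parallel gripper is mounted at the origin on a cart in front of the work surface, level with it; the furniture and walls round the work are solid. World frame = base frame: x ahead of the robot, y to its left, z up, the work surface at z = 0. Lengths are in mm, angles in rad, forces in N, time in s.
With the tool pointing down it reaches from about 350 to 875 mm from the base axis. Payload 4.2 kg.
Tool frame: the origin (TCP) lies midway between the tips of the shut fingers; the grasp point (between the pads) lies 19 mm behind it; z points along the fingers, y is the direction in which the jaws open and shut (so a half turn about z gives the same grasp; the last joint's range is limited). The gripper opens to 85 mm and grips with 20 to 120 N. Pads are 22 mm wide; open, the fingers measure 114 mm over their backs; the gripper's body (76 mm by 85 mm) begins 54 mm behind the grasp point. The pads swing forward as they close: fully open they stand 13 mm farther back than shut.
Start: joints at [-1.025, 0.385, 0.008, 0, -1.194, -0.259], TCP at [176.819, -599.445, 231.312] pointing down, gripper open.
Joint ranges: [-3.14, 3.14], [-1.21, 2.06], [-1.07, 1.41], [-3.16, 2.05], [-2.99, -0.16], [-3.1, 3.1]. Speed limits (rad/s): [2.79, 2.79, 3.14, 3.14, 3.14, 3.14].

## Interface

Orientations are given as a unit quaternion [x, y, z, w].
In Python, from bench import arm gives the robot as it stands.
- The arm moves only by the tool send_rows, never from a script. Its arguments are lists of equal length, an entry for each row: "translation": the shift along the tool's x, y, z in mm, a list of three; "dr": the turn, a rotation vector about the tool's x, y, z in degrees, a list of three; "grip": the finger opening in mm, from 0 to 85.4. In form: {"translation": [[dx, dy, dz], ...], "dr": [[ax, ay, az], ...], "grip": [grip, ...]}. A call has exactly 5 rows; each row shifts and turns the commanded pose from where the row before left it, along the tool's axes as they then stand; what a row does not reach is not made up. A row lasts 1/8 s, in which the tool goes at most 62.5 mm and 10.7 degrees, less where a joint would pass 70% of its speed; a pose out of reach is approached as far as the arm can. A call with a gripper value outside its range is refused whole. The fingers move at their own pace and stop on an object; the grip force is fixed at half the most. Time passes only in rows, so rows that do not move let the fingers close, or fill a call up. It gives the time, the measured TCP pose, the force and the opening at its end, in the units of the state.
- arm.read_state(): the state, without advancing time (a new reading comes with each control period).
- arm.get_image(name): name is "scene" or "top"; returns the picture (420x560x3 uint8, red, green, blue); there is no depth.
- arm.camera_info(name): a dict with "fx", "fy", "cx", "cy" (pixels), "D" ([k1, k2, p1, p2, k3] as OpenCV has them; the pictures are not rectified), "cam_to_world" (4x4, takes a point from camera to world coordinates). Camera axes: x right, y down, z forward; pixel columns grow to the right and rows downward; lengths in mm; the calibration is good to about 2 mm. A picture is of the moment at which its call begins. camera_info takes no time and is no camera call.
- arm.job_done(): hands the job in, once; it reports no verdict.
Trained networks look in the newest picture that a camera, given by its name, has taken for a name from the list of things; names that differ only in an ending like _2 or _b are one class to them, and where a whole thing is asked for, a point or a joint stands for the part that bears it (a point fixed in the world has none). Each returns a list of dicts, best first, with "confidence" (0 to 1); they miss things now and then, are a little off and sometimes report something else, mostly with a low value. They report only what shows in the picture. A call takes as long as a camera call.
- arm.search_frame(thing, camera): "xyz" ([x, y, z] in mm, in world coordinates, good to about 4 mm: the middle of the surface that is visible of it).
- arm.place_of(thing, camera): "xyz" ([x, y, z] in mm, in world coordinates, good to about 4 mm: a listed point, or the origin of a listed thing).
The state is a dict: "clock": time; "joints": joint angles; "joint_vel": joint speeds; "joint_efforts": joint torques, N m; "position": TCP position; "ee_rot": TCP orientation; "contact_force": force on the tool from outside, world axes, zero at the start; "wrist_torque": the same for the moment, N m; "gripper_width": finger opening in mm.
Only numpy, scipy, OpenCV 4.12 (cv2) and the standard library are available. Lean on these libraries where they do the work, as an engineer would, in place of code of your own. Each camera call takes 0.05 s, during which the arm holds its last target.

## Task

Stand every salve jar side by side in the open channel of the jar clamp, including the one that somebody parked on top of the clamp's recessed hex screw. Then take the T-handled hex key from its stand, find the screw's socket with it and turn the screw clockwise, regrasping as you go, until it stops and the bar has closed on the jars; finally put the key back upright in its stand. Leave the other things on the worktop where they are.

Things in the scene. Friction and masses are not known exactly. Their poses are not given: they have to be found in the camera images.
- jar_1_mid (a point): salve jar with black screw lid, a closed solid thing 60 mm in diameter at the lid (58 mm at the body) and 41 mm high, about 70 g; this point is its centre, half-way up (20.5 mm above its underside), z up along its axis. At the start it stands on the end pad of the jar clamp, on top of the hex screw.
- jar_2_mid (a point): salve jar with black screw lid, a closed solid thing 60 mm in diameter at the lid (58 mm at the body) and 41 mm high, about 70 g; this point is its centre, half-way up (20.5 mm above its underside), z up along its axis. At the start it stands on the worktop (it may be absent).
- jar_3_mid (a point): salve jar with black screw lid, a closed solid thing 60 mm in diameter at the lid (58 mm at the body) and 41 mm high, about 70 g; this point is its centre, half-way up (20.5 mm above its underside), z up along its axis. At the start it stands on the worktop (it may be absent).
- jar_clamp: low grey fixture fixed to the worktop, 108 mm (x) by 276 mm (y), flat deck 40 mm above the worktop, foot skirt 112 by 280 mm; origin at the centre of its underside, x away from the robot at yaw 0, y along its length. End pad, y = +74 to +138 mm: bare deck with a round hole 26 mm wide at x = 0, y = +106 mm; its bottom, 6 mm below the deck, is the face of the hex screw.
- channel_mid (a point): middle of the jar channel's floor (the deck), at x = -9, y = -32, z = 40 mm of jar_clamp, axes alike. The channel runs 100 mm to either side along y, between the fixed front bar (inner face at x = -35 mm from here) and the moving rear bar (+42.5 mm when open), with end walls. Bars and walls are 12 mm high. Three jars fit side by side, for instance at y = -66, 0 and +66 mm from here.
- clamp_bar (a joint): travel of the rear bar towards the front bar, in m: 0 open, 0.017 closed (channel then 60.5 mm wide). It is driven by the screw only, 2.83 mm per rad, and cannot be pushed by hand.
- clamp_screw (a joint): angle of the hex screw in rad, growing as it is turned clockwise seen from above: starts between 0 and 0.4, end stop at 6.0. It stays where it is left; friction about 0.15 N m. At 0 two opposite corners of its hex socket lie on the jar clamp's x axis.
- socket_mouth (a point): centre of the mouth of the hex socket, in the face of the screw, 34 mm above the worktop (6 mm below the deck), z up; its x axis passes through a corner of the hexagon and turns with the screw. The socket is 17 mm across flats and 20 mm deep, flat-bottomed, with straight edges.
- key_stand: aluminium block 64 by 64 by 48 mm fixed to the worktop (rubber foot 68 by 68 mm), origin at the centre of its underside; a round blind hole, 21 mm in diameter and 40 mm deep, in the middle of its top holds the hex key upright.
- stand_hole (a point): centre of the mouth of the stand's hole, on the block's top, 48 mm above the worktop.
- key_grip (a point): centre of the handle of the T-handled hex key, which stands upright, 106 mm high, 0.12 kg. The handle is a black cross bar 62 mm long (this point's x axis), 14 mm wide (y) and 24 mm high; this point lies on the shank's axis, 94 mm above the foot. The key stands by itself in the socket and in the stand, with a few degrees of play, and has 7 degrees of turning play either way in the socket.
- key_tip (a point): foot of the hex key's shank, the lowest point on its axis, 94 mm below key_grip; axes as for key_grip. The shank is hexagonal steel, 16 mm across flats and 18.5 mm across corners, 80 mm long, two opposite corners on the x axis; its foot tapers to 9 mm over the last 8 mm.
- timer: small bench timer, 58 by 64 by 21 mm, a bystander; origin at the centre of its underside.
- tweezers: steel tweezers, 132 mm long, lying flat, 10 mm high, a bystander; origin at the centre of the underside.
- stopper: dark rubber stopper, 42 mm in diameter, 28 mm high, a bystander; origin at the centre of its underside.
- marker_pen: capped felt marker, 128 mm long, 18 mm high, lying flat, a bystander; origin at the centre of its underside.

How it is judged (in metres and radians):
On the way, in this order (a step that is already met when the one before it is completed fails the run):
1. every salve jar stands upright, let go, in the channel of the jar clamp (x of jar_1_mid in the frame of jar_clamp between -0.022 and 0.01 m and y of jar_1_mid in the frame of jar_clamp between -0.112 and 0.048 m and z of jar_1_mid in the frame of jar_clamp between 0.054 and 0.067 m and angle between each of jar_1_mid, jar_2_mid, jar_3_mid's own z axis and vertical below 0.12 rad and contact force between the fingers and jar_1 below 0.3 N and x of jar_2_mid in the frame of jar_clamp between -0.022 and 0.01 m and y of jar_2_mid in the frame of jar_clamp between -0.112 and 0.048 m and z of jar_2_mid in the frame of jar_clamp between 0.054 and 0.067 m and contact force between the fingers and jar_2 below 0.3 N and x of jar_3_mid in the frame of jar_clamp between -0.022 and 0.01 m and y of jar_3_mid in the frame of jar_clamp between -0.112 and 0.048 m and z of jar_3_mid in the frame of jar_clamp between 0.054 and 0.067 m and contact force between the fingers and jar_3 below 0.3 N), for 0.2 s.
2. the hex key is in the socket of the screw (z of key_tip in the frame of socket_mouth below -0.012 m and horizontal distance between key_tip and socket_mouth below 0.005 m), for 0.2 s.
3. the screw has been turned clockwise to its stop with the key in the socket (all of step 2 and value of joint clamp_screw above 5.75 rad), for 0.2 s.
At the end, for the whole second after the job is handed in: The screw is at its stop (past 5.75 rad of 6.0), every jar stands upright (within 7 degrees) on the deck in the channel between the two bars, and the hex key stands upright in the stand's hole, its foot at least 30 mm deep (value of joint clamp_screw above 5.75 rad and x of jar_1_mid in the frame of jar_clamp between -0.022 and -0.004 m and y of jar_1_mid in the frame of jar_clamp between -0.112 and 0.048 m and z of jar_1_mid in the frame of jar_clamp between 0.054 and 0.067 m and angle between each of jar_1_mid, jar_2_mid, jar_3_mid's own z axis and vertical below 0.12 rad and x of jar_2_mid in the frame of jar_clamp between -0.022 and -0.004 m and y of jar_2_mid in the frame of jar_clamp between -0.112 and 0.048 m and z of jar_2_mid in the frame of jar_clamp between 0.054 and 0.067 m and x of jar_3_mid in the frame of jar_clamp between -0.022 and -0.004 m and y of jar_3_mid in the frame of jar_clamp between -0.112 and 0.048 m and z of jar_3_mid in the frame of jar_clamp between 0.054 and 0.067 m and horizontal distance between key_tip and stand_hole below 0.008 m and z of key_tip in the frame of stand_hole below -0.03 m and angle between key_grip's own z axis and vertical below 0.15 rad); the robot touches nothing.
It fails at once if the timer is pushed more than 3 cm from its place (distance of timer from where it was at the start of the episode above 0.03 m).
It fails at once if the tweezers is pushed more than 3 cm from its place (distance of tweezers from where it was at the start of the episode above 0.03 m).
It fails at once if the stopper is pushed more than 3 cm from its place (distance of stopper from where it was at the start of the episode above 0.03 m).
It fails at once if the marker pen is pushed more than 3 cm from its place (distance of marker_pen from where it was at the start of the episode above 0.03 m).
Of jar_2, jar_3 only 1 to 2 are there at a start; the rules pass over those that are not, and their reading is None.
At some moment in a run one of jar_2, jar_3 may be knocked a few centimetres aside while the robot is not near it.
It also fails if it takes over 208 s, if anything falls off the work surface, if the arm or the gripper's body presses on something with over 40 N, if the wrist force passes 120 N, or if a joint passes its speed limit or range.

## Working session

There is one attempt and no reset: what is moved stays moved. The work goes in short steps, Python scripts to look and compute and a tool call to move; the robot and the scene stay as the last step left them, time stands still between calls to the robot, and variables do not carry over. Pictures are saved under pics/ and viewed, and the job is handed in when it is done.

Besides the shell and the picture viewer there is one more tool, called after "Call:" by a JSON object that holds its "fn" and its "kwargs", one argument or row to a line. send_rows: Moves the arm, as the interface text tells. Its arguments: {"type":"object","properties":{"translation":{"type":"array"},"dr":{"type":"array"},"grip":{"type":"array"}},"required":["translation","dr","grip"]}

```bash
ls; mkdir -p pics
python3 - <<'E'
from bench import arm
import cv2
s=arm.read_state()
print(s)
for c in ("scene","top"):
    im=arm.get_image(c); cv2.imwrite(f"pics/{c}0.png",im[:,:,::-1])
    i=arm.camera_info(c); print(c,i)
    for t in ["jar_1_mid","jar_clamp","channel_mid","socket_mouth","key_stand","stand_hole","key_grip","key_tip","timer","tweezers","stopper","marker_pen"]:
        print(t,[(r["xyz"],r["confidence"]) for r in arm.place_of(t,c)])
print(arm.read_state()["clock"])
E
```

```text
pics
{'clock': 0.0, 'joints': array([-1.02537307e+00,  3.85526019e-01,  6.62822850e-03, -5.31223136e-04,
       -1.19400118e+00, -2.58598642e-01]), 'joint_vel': array([ 0.00027728, -0.00129215, -0.00070836, -0.00062589, -0.00132465,
        0.00152344]), 'joint_efforts': array([ 7.16952254e-04, -3.92284584e+01,  1.88399273e+01,  4.18618485e+00,
       -4.65599354e-03, -1.21786681e-05]), 'position': array([ 176.67525255, -598.89353362,  230.23617964]), 'ee_rot': array([-1.42824149e-01,  9.89747491e-01,  1.06410048e-03, -1.84156352e-04]), 'contact_force': array([0.10291237, 0.58299125, 0.1106856 ]), 'wrist_torque': array([-0.03081941, -0.03120093, -0.04702176]), 'gripper_width': 85.45310435871804}
scene {'fx': 502.22850435508343, 'fy': 502.22850435508343, 'cx': 281.4270671001418, 'cy': 208.11549439291116, 'D': array([-0.01506216,  0.        ,  0.        ,  0.        ,  0.        ]), 'cam_to_world': array([[-6.81380212e-01, -5.65758113e-01,  4.64369211e-01,
        -1.18798987e+02],
       [-7.31885974e-01,  5.33584174e-01, -4.23828799e-01,
         4.98775912e+02],
       [-7.99547981e
[... 919 characters left out ...]
01],
       [-6.92295944e-03, -1.93294675e-01, -9.81116324e-01,
         1.16397512e+03],
       [ 0.00000000e+00,  0.00000000e+00,  0.00000000e+00,
         1.00000000e+00]])}
jar_1_mid [([578.5, -11.1, 62.1], 0.77), ([404.5, -291.1, 19.9], 0.61)]
jar_clamp [([583.4, -116.0, -1.5], 0.64)]
channel_mid [([574.6, -150.9, 39.9], 0.9)]
socket_mouth [([577.4, 172.2, 100.4], 0.75)]
key_stand [([576.9, 177.7, -0.7], 0.6), ([583.7, -114.7, 0.9], 0.19)]
stand_hole [([580.5, 170.3, 48.4], 0.78)]
key_grip [([577.8, 174.0, 99.9], 0.63)]
key_tip [([729.3, 6.9, -3.6], 0.15)]
timer [([305.5, 233.0, -2.9], 0.67)]
tweezers [([730.9, 6.7, -3.5], 0.46)]
stopper []
marker_pen [([307.1, -407.2, -1.4], 0.48)]
1.3
```

View pics/scene0.png

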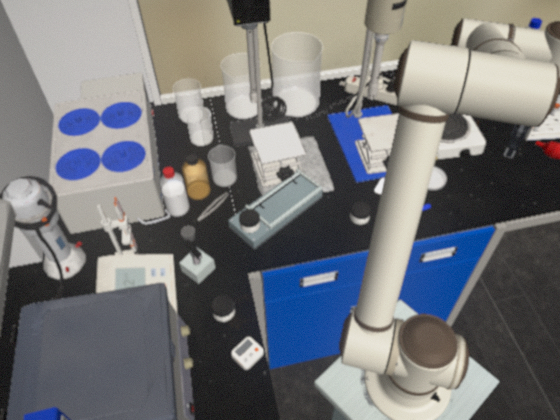

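View pics/top0.png

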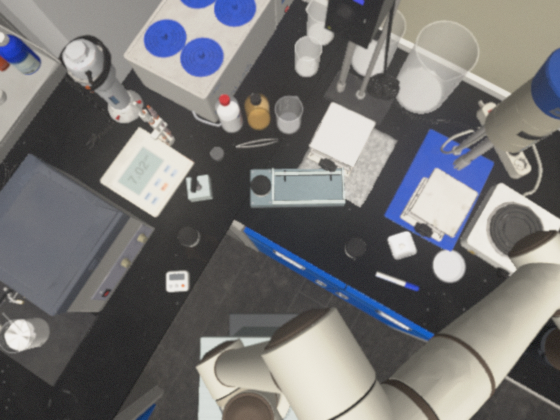

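The scene view shows jar_1 at (250,220) on the clamp, a jar at (223,309), a jar at (360,213) and the key at (190,240). The top view has the jars at (262,186), (189,237) and (355,247), and the key at (197,186). Next I zoom in and measure.

```bash
cat > h.py <<'E'
from bench import arm
import cv2, numpy as np
from scipy.spatial.transform import Rotation as R
def cam(c):
    i=arm.camera_info(c); K=np.array([[i["fx"],0,i["cx"]],[0,i["fy"],i["cy"]],[0,0,1]]); return K,np.array(i["D"],float),np.array(i["cam_to_world"])
def proj(P,c):
    K,D,T=cam(c); W=np.linalg.inv(T); r,_=cv2.Rodrigues(W[:3,:3])
    return cv2.projectPoints(np.array(P,float).reshape(-1,1,3),r,W[:3,3],K,D)[0].reshape(-1,2)
def unproj(uv,z,c):
    K,D,T=cam(c); n=cv2.undistortPoints(np.array(uv,float).reshape(-1,1,2),K,D).reshape(-1,2)
    d=np.c_[n,np.ones(len(n))]@T[:3,:3].T; o=T[:3,3]
    return o+d*((z-o[2])/d[:,2])[:,None]
def shot(c,name,box=None,k=1,overlay=None):
    im=arm.get_image(c)[:,:,::-1].copy()
    return crop(im,name,box,k,c,overlay)
def crop(im,name,box=None,k=1,c=None,overlay=None):
    x0,y0,x1,y1=box or (0,0,560,420)
    o=cv2.resize(im[y0:y1,x0:x1],None,fx=k,fy=k,interpolation=cv2.INTER_CUBIC)
    for col,P in (overlay or []):
        p=((proj(P,c)-[x0,y0]+0.5)*k-0.5)
        cv2.polylines(o,[np.round(p).astype(int).reshape(-1,1,2)],False,col,1,cv2.LINE_AA)
    cv2.imwrite(f"pics/{name}.png",o); return im
def circ(x,y,z,r,n=40):
    a=np.linspace(0,2*np.pi,n); return np.c_[x+r*np.cos(a),y+r*np.sin(a),np.full(n,z)]
def rect(x,y,z,hx,hy,yaw=0):
    P=np.array([[-hx,-hy],[hx,-hy],[hx,hy],[-hx,hy],[-hx,-hy]],float); c,s=np.cos(yaw),np.sin(yaw)
    P=P@np.array([[c,s],[-s,c]]); return np.c_[P+[x,y],np.full(5,z)]
def at(o,yaw,p):
    c,s=np.cos(yaw),np.sin(yaw); return np.array([o[0]+c*p[0]-s*p[1],o[1]+s*p[0]+c*p[1],p[2]])
E
python3 - <<'E'
from h import *
g=(0,255,0);r=(0,0,255)
ov=[(g,rect(583.5,-115.5,40,54,138)),(r,circ(578,-13,81,30)),(g,rect(578,174,48,32,32)),(r,circ(404,-291,41,30))]
for c in("top","scene"):
    im=cv2.imread(f"pics/{c}0.png")
    b={"top":(160,140,400,280),"scene":(160,160,400,340)}[c]
    crop(im,f"{c}0z",b,3.3,c,ov)
# jar at (189,237) top
print(unproj([(189,235),(355,246)],41,"top"),unproj([(223,304),(360,210)],41,"scene"))
for c in("top","scene"):
    for t in["jar_2_mid","jar_3_mid"]: print(c,t,[(q["xyz"],q["confidence"]) for q in arm.search_frame(t,c)],[(q["xyz"],q["confidence"]) for q in arm.place_of(t,c)])
E
```

```text
[[ 436.28006351  195.84786153   41.        ]
 [ 404.65206878 -281.65707141   41.        ]] [[ 431.22190314  199.93773317   41.        ]
 [ 396.63310983 -278.66678188   41.        ]]
top jar_2_mid [([402.6, -286.3, 42.1], 0.83), ([622.2, -153.8, 52.9], 0.26)] [([577.0, 169.0, 49.4], 0.69), ([402.7, -287.6, 22.1], 0.68)]
top jar_3_mid [([436.1, 196.6, 39.5], 0.57), ([571.0, -10.4, 81.5], 0.44), ([621.7, -153.0, 52.6], 0.39)] [([439.4, 197.7, 20.7], 0.63), ([575.4, 177.0, -3.2], 0.34)]
scene jar_2_mid [([396.8, -274.2, 33.2], 0.91)] [([406.0, -283.6, 18.4], 0.97)]
scene jar_3_mid [([427.5, 205.8, 36.8], 0.83)] [([435.2, 205.7, 17.8], 0.79), ([305.9, 230.9, -1.6], 0.63)]
```

View pics/top0z.png

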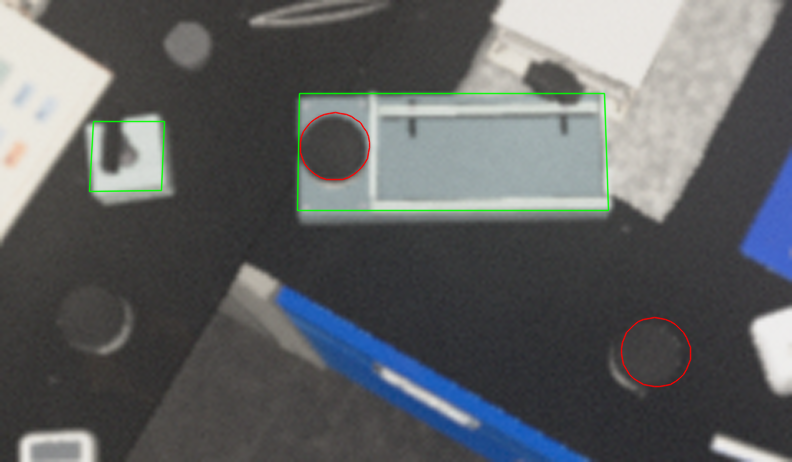

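View pics/scene0z.png

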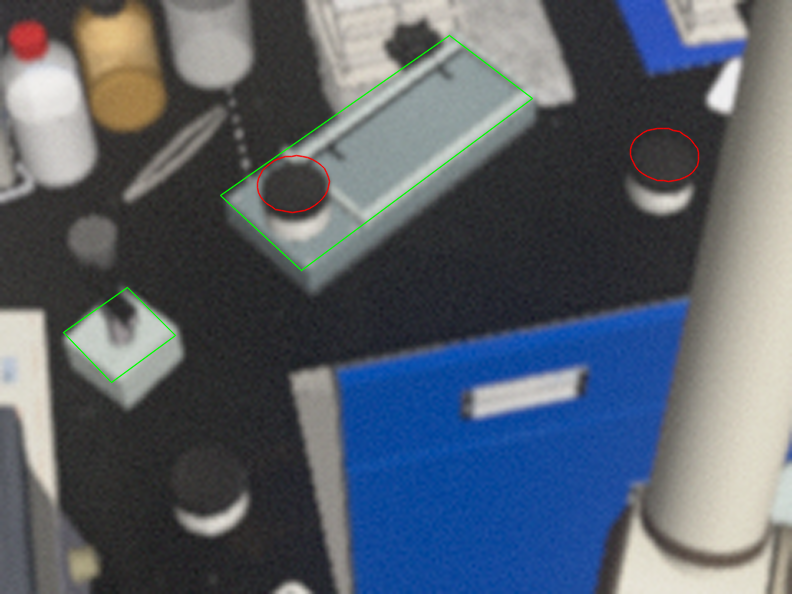

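```bash
python3 - <<'E'
from h import *
g=(0,255,0);r=(0,0,255)
def jarov(x,y,z0): return [(g,circ(x,y,z0+41,30)),(r,circ(x,y,z0,29))]
cands={"j2":(402,-284,0),"j3":(435,199,0),"j1":(577,-12,40)}
for n,(x,y,z) in cands.items():
    out=[]
    for c in("top","scene"):
        im=cv2.imread(f"pics/{c}0.png"); im=np.clip(255*(im/255.)**0.5,0,255).astype(np.uint8)
        u,v=proj([[x,y,z+20]],c)[0].astype(int); b=(u-30,v-30,u+30,v+30)
        crop(im,"tmp",b,6,c); a=cv2.imread("pics/tmp.png")
        crop(im,"tmp",b,6,c,jarov(x,y,z)); out.append(np.hstack([a,cv2.imread("pics/tmp.png")]))
    cv2.imwrite(f"pics/{n}z.png",np.vstack(out))
E
python3 -c "
import cv2,numpy as np
a=[cv2.imread(f'pics/{n}z.png') for n in('j2','j3','j1')]
o=np.hstack(a); print(o.shape); cv2.imwrite('pics/jars0.png',cv2.resize(o,(800,int(o.shape[0]*800/o.shape[1]))))
for n,i in zip(('j2','j3','j1'),a): cv2.imwrite(f'pics/{n}z.png',cv2.resize(i,(600,600)))
"
```

```text
(720, 2160, 3)
```

View pics/j2z.png

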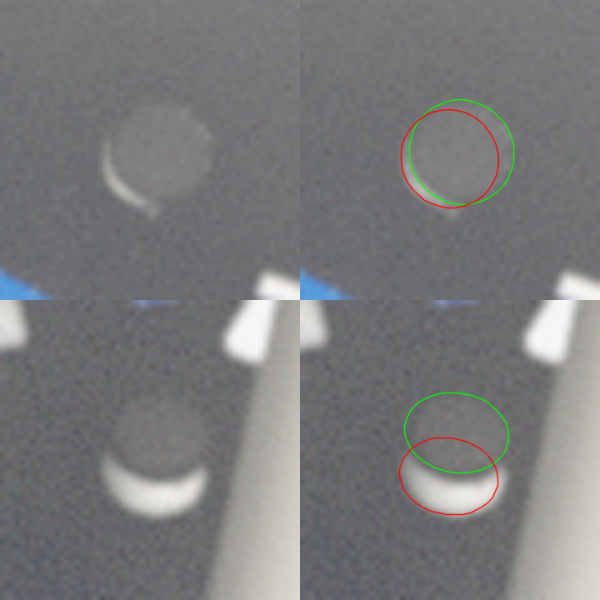

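View pics/j3z.png

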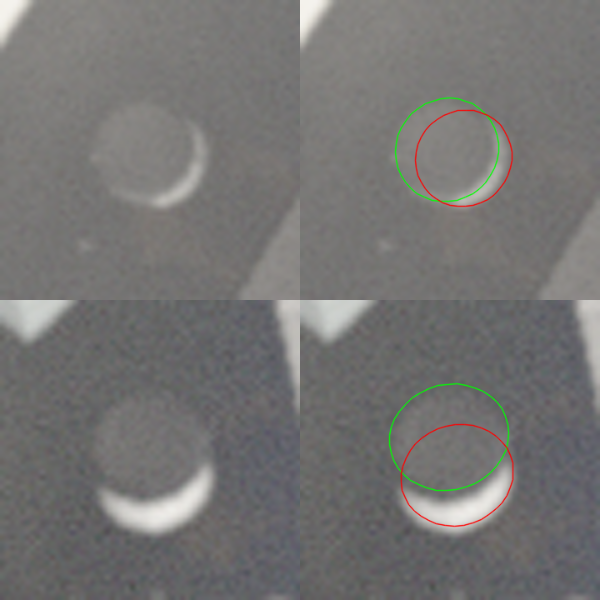

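View pics/j1z.png

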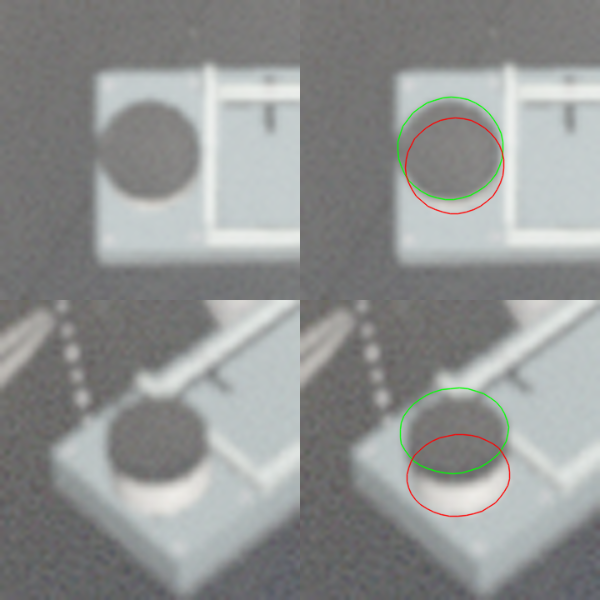

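```bash
cat >> h.py <<'E'
def yaw_of(s): 
    y=R.from_quat(s["ee_rot"]).as_matrix()[:,1]; return np.degrees(np.arctan2(y[1],y[0]))
def st():
    s=arm.read_state(); print("t%.2f pos %s yawY %.1f j %s F %s T %s w %.1f"%(s["clock"],np.round(s["position"],1),yaw_of(s),np.round(s["joints"],2),np.round(s["contact_force"],1),np.round(s["wrist_torque"],2),s["gripper_width"])); return s
def plan(target,yaw=None,n=5,start=None):
    s=arm.read_state(); M=R.from_quat(s["ee_rot"]).as_matrix(); p=np.array(start if start is not None else s["position"]); y0=yaw_of(s)
    dy=0 if yaw is None else (yaw-y0+180)%360-180
    d=(np.array(target)-p)/n
    if yaw is None: lev=R.from_matrix(M)
    for i in range(n):
        a=np.radians(y0+dy*i/n); Y=np.array([np.cos(a),np.sin(a),0]); Z=np.array([0,0,-1.]); X=np.cross(Y,Z)
        print(np.round([X@d,Y@d,Z@d],1).tolist(),round(-dy/n,2))
E
python3 - <<'E'
from h import *
s=st(); print(R.from_quat(s["ee_rot"]).as_matrix().round(4))
plan((401,-284,150),180,10)
E
```

```text
t1.70 pos [ 176.8 -599.4  231.3] yawY 106.4 j [-1.03  0.38  0.01 -0.   -1.19 -0.26] F [ 0.8 -0.5  0.8] T [-0.07 -0.02 -0.04] w 85.4
[[-9.592e-01 -2.829e-01 -0.000e+00]
 [-2.829e-01  9.592e-01  1.000e-04]
 [-0.000e+00  1.000e-04 -1.000e+00]]
[-30.4, 23.9, 8.1] -7.36
[-33.2, 19.8, 8.1] -7.36
[-35.5, 15.4, 8.1] -7.36
[-37.2, 10.7, 8.1] -7.36
[-38.2, 5.9, 8.1] -7.36
[-38.7, 0.9, 8.1] -7.36
[-38.5, -4.0, 8.1] -7.36
[-37.7, -8.9, 8.1] -7.36
[-36.2, -13.7, 8.1] -7.36
[-34.2, -18.2, 8.1] -7.36
```

Call:
{"fn": "send_rows", "kwargs": {
  "translation": [
    [-30.4,23.9,8],
    [-33.2,19.8,8],
    [-35.5,15.4,8],
    [-37.2,10.7,8],
    [-38.2,5.9,8]
  ],
  "dr": [
    [0,0,-7.36],
    [0,0,-7.36],
    [0,0,-7.36],
    [0,0,-7.36],
    [0,0,-7.36]
  ],
  "grip": [85,85,85,85,85]
}}

```text
clock: 2.33
position: [289.5, -440.9, 191.3]
ee_rot: [-0.45, 0.893, -0.0, 0.0]
contact_force: [1.1, -0.7, 0.0]
gripper_width: 84.8
```

Call:
{"fn": "send_rows", "kwargs": {
  "translation": [
    [-38.7,0.9,8],
    [-38.5,-4,8],
    [-37.7,-8.9,8],
    [-36.2,-13.7,8],
    [-34.2,-18.2,8]
  ],
  "dr": [
    [0,0,-7.36],
    [0,0,-7.36],
    [0,0,-7.36],
    [0,0,-7.36],
    [0,0,-7.36]
  ],
  "grip": [85,85,85,85,85]
}}

```text
clock: 2.95
position: [401.7, -282.9, 151.4]
ee_rot: [0.709, -0.705, 0.0, -0.0]
contact_force: [0.9, 0.5, 0.1]
gripper_width: 85.2
```

Call:
{"fn": "send_rows", "kwargs": {
  "translation": [
    [0,0,0],
    [0,0,0],
    [0,0,0],
    [0,0,0],
    [0,0,0]
  ],
  "dr": [
    [0,0,0],
    [0,0,0],
    [0,0,0],
    [0,0,0],
    [0,0,0]
  ],
  "grip": [85,85,85,85,85]
}}

```text
clock: 3.58
position: [400.6, -284.4, 151.4]
ee_rot: [-0.707, 0.707, -0.0, 0.0]
contact_force: [0.5, 0.6, 0.1]
gripper_width: 84.9
```

Run:
```python
from h import *
s=st()
shot("top","top1",(150,100,450,320),2.6); shot("scene","scene1",(150,140,450,360),2.6)
plan((401,-284,80),180,3)
for c in("top","scene"): print([(q["xyz"],q["confidence"]) for q in arm.place_of("jar_2_mid",c)])
```

```text
t3.58 pos [ 400.6 -284.4  151.4] yawY 180.0 j [-0.29  0.24 -0.43  0.   -0.9   0.29] F [0.5 0.6 0.1] T [-0.03  0.06 -0.03] w 84.9
[-0.1, -0.1, 23.8] -0.0
[-0.1, -0.1, 23.8] -0.0
[-0.1, -0.1, 23.8] -0.0
[([731.5, 5.3, -2.0], 0.73), ([405.1, -289.7, 22.2], 0.65), ([437.1, 203.3, 17.9], 0.17)]
[]
```

View pics/scene1.png

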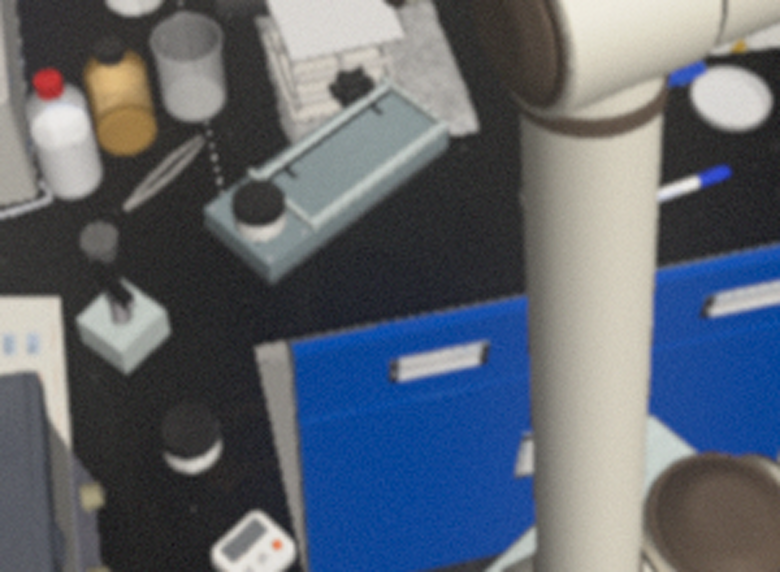

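The scene view now has jar 2 hidden behind the arm. Checking the top view.

View pics/top1.png

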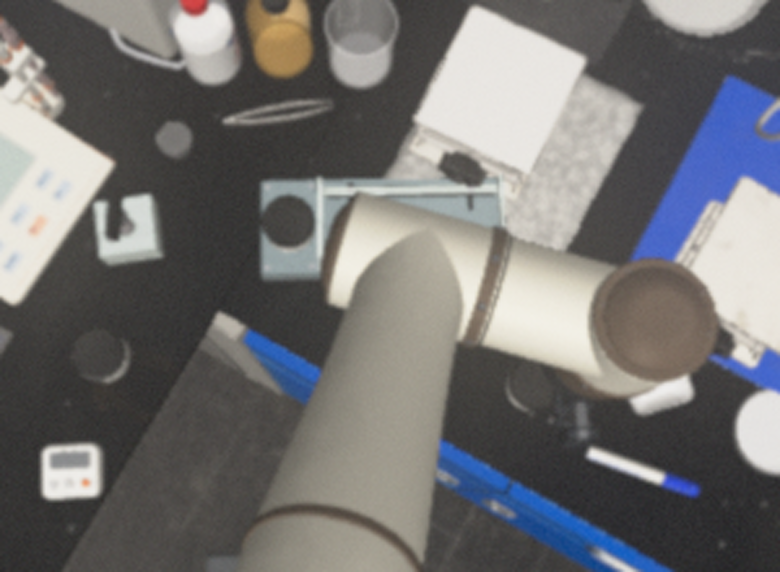

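Run:
```python
from h import *
g=(0,255,0);r=(0,0,255)
f=[(r,rect(400.6-50,-284.4,165,7,11)),(r,rect(400.6+50,-284.4,165,7,11))]
im=cv2.imread("pics/top0.png")
im=arm.get_image("top")[:,:,::-1].copy(); im=np.clip(255*(im/255.)**0.5,0,255).astype(np.uint8)
crop(im,"top1z",(320,210,420,290),7,"top",[(g,circ(401,-284,41,30)),(r,circ(401,-284,0,29))]+f)
```

```text
(no output)
```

View pics/top1z.png

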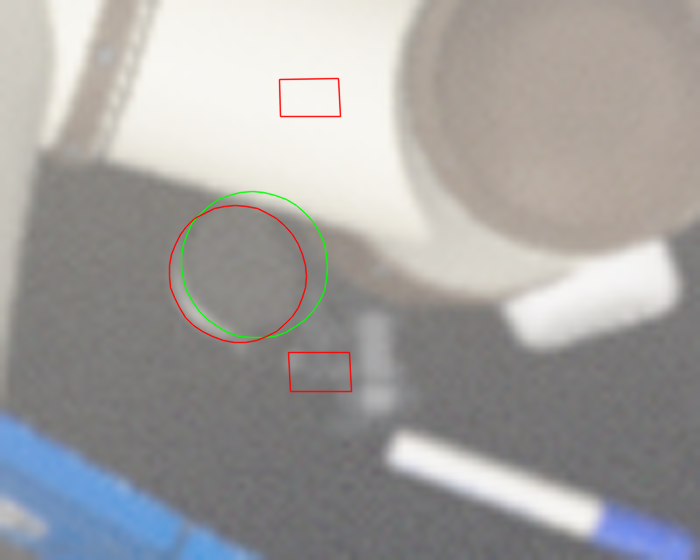

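Jar 2 fits the (401,-284) overlay, so I descend on it.

Call:
{"fn": "send_rows", "kwargs": {
  "translation": [
    [0,0,30],
    [0,0,30],
    [0,0,30],
    [0,0,26],
    [0,0,20]
  ],
  "dr": [
    [0,0,0],
    [0,0,0],
    [0,0,0],
    [0,0,0],
    [0,0,0]
  ],
  "grip": [85,85,85,85,85]
}}

```text
clock: 4.45
position: [400.7, -283.9, 14.2]
ee_rot: [0.707, -0.707, -0.0, 0.0]
contact_force: [1.0, -0.4, -0.2]
gripper_width: 85.0
```

Call:
{"fn": "send_rows", "kwargs": {
  "translation": [
    [0,0,0],
    [0,0,0],
    [0,0,0],
    [0,0,0],
    [0,0,0]
  ],
  "dr": [
    [0,0,0],
    [0,0,0],
    [0,0,0],
    [0,0,0],
    [0,0,0]
  ],
  "grip": [85,50,50,50,50]
}}

```text
clock: 5.08
position: [401.9, -284.3, 17.1]
ee_rot: [0.707, -0.707, 0.001, -0.001]
contact_force: [-0.9, 1.2, 6.1]
gripper_width: 56.0
```

Call:
{"fn": "send_rows", "kwargs": {
  "translation": [
    [0,0,0],
    [0,0,0],
    [0,0,0],
    [0,0,0],
    [0,0,0]
  ],
  "dr": [
    [0,0,0],
    [0,0,0],
    [0,0,0],
    [0,0,0],
    [0,0,0]
  ],
  "grip": [50,50,50,50,50]
}}

```text
clock: 5.7
position: [401.9, -284.3, 17.1]
ee_rot: [0.707, -0.707, 0.001, -0.001]
contact_force: [0.2, 1.8, 5.3]
gripper_width: 55.7
```

Run:
```python
from h import *
st()
```

```text
t5.70 pos [ 401.9 -284.3   17.1] yawY -179.9 j [-0.28  0.44 -0.57  0.   -0.56  0.29] F [0.2 1.8 5.3] T [ 0.26  0.31 -0.01] w 55.7
```

Run:
```python
from h import *
for c,b in(("top",(300,190,440,300)),("scene",(300,140,440,250))):
    im=arm.get_image(c)[:,:,::-1].copy(); im=np.clip(255*(im/255.)**0.5,0,255).astype(np.uint8)
    crop(im,c+"2z",b,5,c)
```

```text
(no output)
```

View pics/top2z.png

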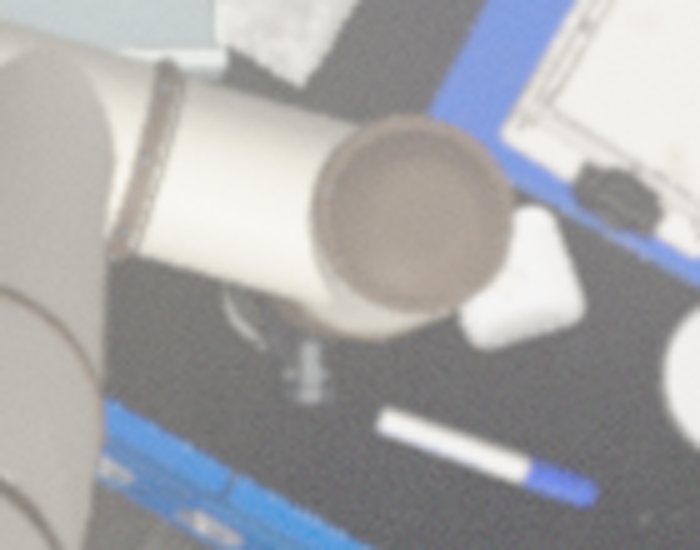

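View pics/scene2z.png

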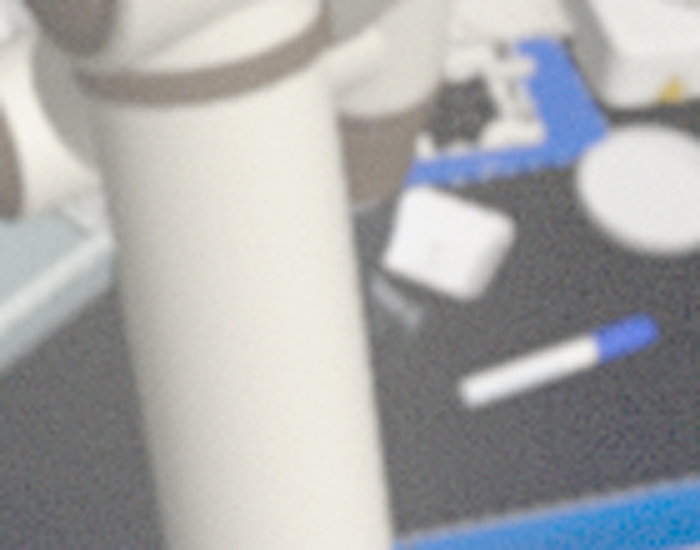

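Call:
{"fn": "send_rows", "kwargs": {
  "translation": [
    [0,0,-10],
    [0,0,-20],
    [0,0,-30],
    [0,0,-20],
    [0,0,0]
  ],
  "dr": [
    [0,0,0],
    [0,0,0],
    [0,0,0],
    [0,0,0],
    [0,0,0]
  ],
  "grip": [50,50,50,50,50]
}}

```text
clock: 6.42
position: [402.1, -284.3, 97.5]
ee_rot: [0.707, -0.707, 0.002, -0.001]
contact_force: [0.1, 0.1, -1.3]
gripper_width: 55.6
```

Run:
```python
from h import *
st()
for c,b in(("top",(300,190,440,300)),):
    im=arm.get_image(c)[:,:,::-1].copy(); im=np.clip(255*(im/255.)**0.5,0,255).astype(np.uint8)
    crop(im,c+"3z",b,5,c)
```

```text
t6.42 pos [ 402.1 -284.3   97.5] yawY -180.0 j [-0.28  0.31 -0.5   0.   -0.76  0.29] F [ 0.1  0.1 -1.3] T [ 0.03 -0.01  0.03] w 55.6
```

View pics/top3z.png

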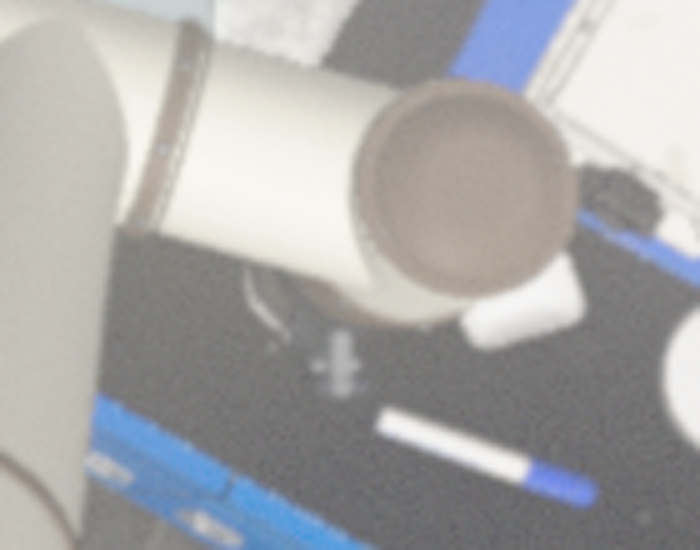

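Jar 2 is lifted: its sliver moved to (262,305) in the crop. Next, fit the clamp pose more carefully from the first pictures.

```bash
cat >> h.py <<'E'
def clampov(o,yaw):
    g=(0,255,0);r=(0,0,255);b=(255,0,0)
    L=[]
    def rr(x0,x1,y0,y1,z): return np.array([at(o,yaw,p) for p in[(x0,y0,z),(x1,y0,z),(x1,y1,z),(x0,y1,z),(x0,y0,z)]])
    L.append((g,rr(-54,54,-138,138,40))); L.append((r,rr(-44,33.5,-132,68,52))); L.append((b,rr(-56,56,-140,140,0)))
    return L
E
python3 - <<'E'
from h import *
for c,b in(("top",(240,155,360,225)),("scene",(220,165,340,255))):
    im=cv2.imread(f"pics/{c}0.png")
    crop(im,f"cl{c}",b,6.5,c,clampov((583.3,-115.5),0.008))
E
```

```text
(no output)
```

View pics/cltop.png

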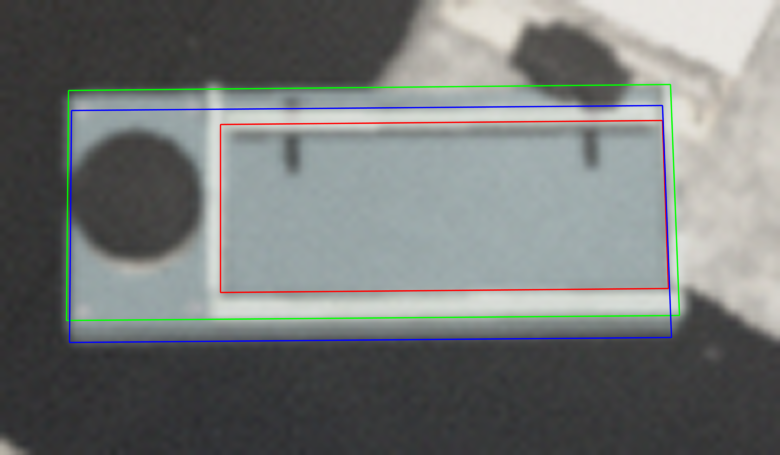

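View pics/clscene.png

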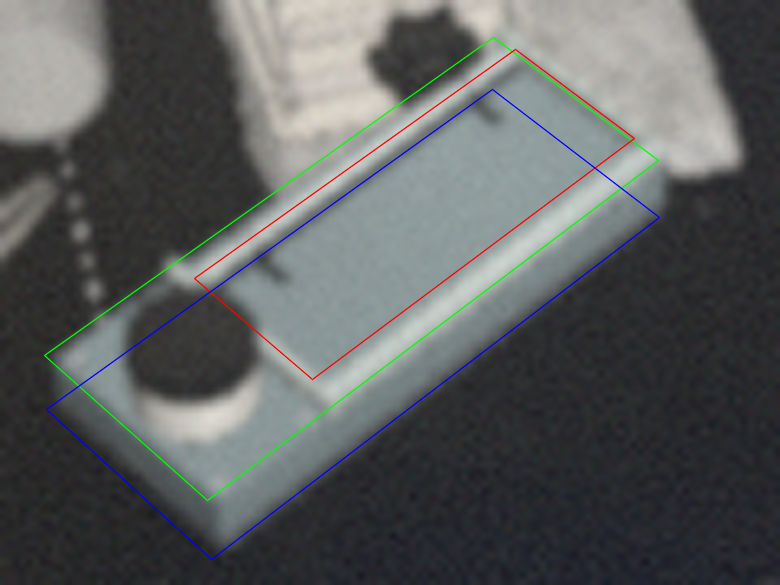

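Run:
```python
from h import *
for z in(0,30,50,70,90): print(z,unproj([(327.7,165),(323,118)],z,"top").round()[:,:2].tolist(),unproj([(286,173.5),(275,135)],z,"scene").round()[:,:2].tolist())
plan((576,-215,97.5),None,5)
```

```text
0 [[659.0, -213.0], [814.0, -202.0]] [[676.0, -248.0], [831.0, -343.0]]
30 [[649.0, -210.0], [801.0, -199.0]] [[655.0, -229.0], [807.0, -322.0]]
50 [[643.0, -208.0], [792.0, -197.0]] [[642.0, -216.0], [791.0, -307.0]]
70 [[637.0, -205.0], [783.0, -195.0]] [[628.0, -203.0], [775.0, -293.0]]
90 [[631.0, -203.0], [774.0, -193.0]] [[615.0, -191.0], [758.0, -279.0]]
[-13.8, -35.0, -0.3] 0.0
[-13.8, -35.0, -0.3] 0.0
[-13.8, -35.0, -0.3] 0.0
[-13.8, -35.0, -0.3] 0.0
[-13.8, -35.0, -0.3] 0.0
```

Triangulation puts a black knob behind the clamp near (638,-208,~62). It could foul a rear finger, so I'll place this first jar with the jaws along y.

Run:
```python
from h import *
plan((575,-215,110),90,10)
```

```text
[-6.9, -17.4, -1.4] 9.0
[-9.5, -16.1, -1.4] 9.0
[-11.9, -14.4, -1.4] 9.0
[-14.0, -12.4, -1.4] 9.0
[-15.8, -10.0, -1.4] 9.0
[-17.2, -7.4, -1.4] 9.0
[-18.1, -4.6, -1.4] 9.0
[-18.6, -1.8, -1.4] 9.0
[-18.7, 1.2, -1.4] 9.0
[-18.3, 4.1, -1.4] 9.0
```

Call:
{"fn": "send_rows", "kwargs": {
  "translation": [
    [-6.9,-17.4,-1.4],
    [-9.5,-16.1,-1.4],
    [-11.9,-14.4,-1.4],
    [-14,-12.4,-1.4],
    [-15.8,-10,-1.4]
  ],
  "dr": [
    [0,0,9],
    [0,0,9],
    [0,0,9],
    [0,0,9],
    [0,0,9]
  ],
  "grip": [50,50,50,50,50]
}}

```text
clock: 7.1
position: [487.4, -249.0, 100.9]
ee_rot: [-0.38, 0.925, 0.001, -0.001]
contact_force: [0.2, 0.6, 0.1]
gripper_width: 55.7
```

Call:
{"fn": "send_rows", "kwargs": {
  "translation": [
    [-17.2,-7.4,-1.4],
    [-18.1,-4.6,-1.4],
    [-18.6,-1.8,-1.4],
    [-18.7,1.2,-1.4],
    [-18.3,4.1,-1.4]
  ],
  "dr": [
    [0,0,9],
    [0,0,9],
    [0,0,9],
    [0,0,9],
    [0,0,9]
  ],
  "grip": [50,50,50,50,50]
}}

```text
clock: 7.72
position: [574.4, -214.5, 107.6]
ee_rot: [0.002, 1.0, 0.0, -0.002]
contact_force: [-0.1, -0.6, -1.7]
gripper_width: 55.9
```

Call:
{"fn": "send_rows", "kwargs": {
  "translation": [
    [0,0,0],
    [0,0,0],
    [0,0,0],
    [0,0,0],
    [0,0,0]
  ],
  "dr": [
    [0,0,0],
    [0,0,0],
    [0,0,0],
    [0,0,0],
    [0,0,0]
  ],
  "grip": [50,50,50,50,50]
}}

```text
clock: 8.35
position: [574.6, -215.1, 109.5]
ee_rot: [-0.0, 1.0, 0.0, 0.0]
contact_force: [-0.2, 0.2, -0.4]
gripper_width: 55.7
```

Run:
```python
from h import *
st()
shot("top","top4",(210,110,410,260),4); shot("scene","scene4",(180,110,380,260),4)
```

```text
t8.35 pos [ 574.6 -215.1  109.5] yawY 90.0 j [-0.09  0.47 -0.18 -0.   -0.92 -1.48] F [-0.2  0.2 -0.4] T [-0.02  0.01 -0.02] w 55.7
```

View pics/top4.png

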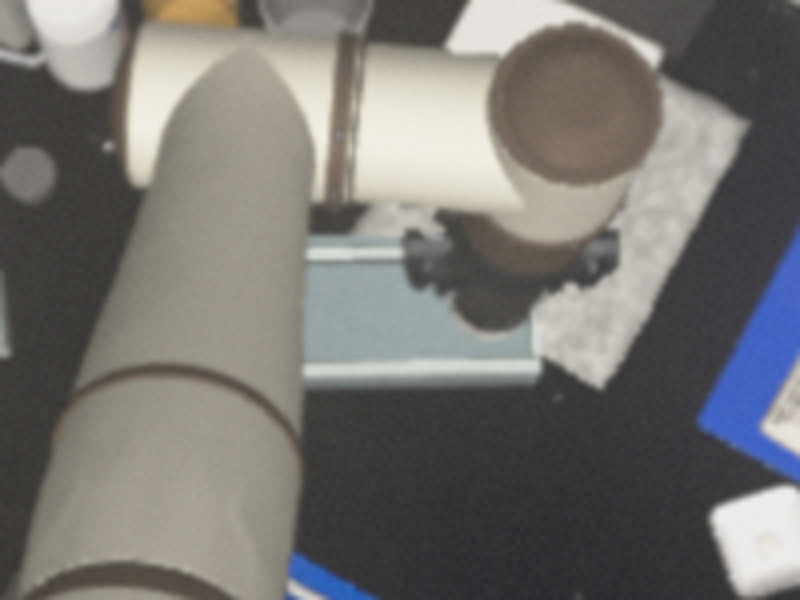

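View pics/scene4.png

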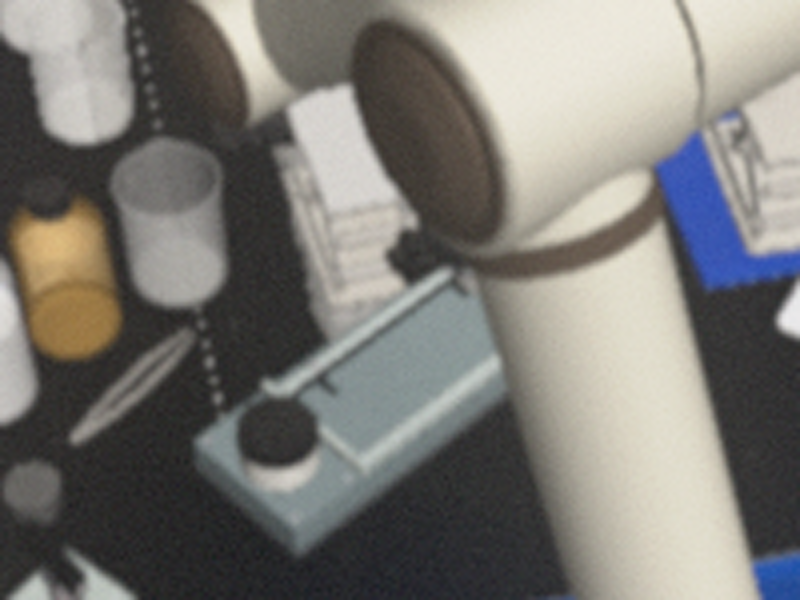

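Run:
```python
from h import *
crop(arm.get_image("top")[:,:,::-1].copy(),"top5",(290,150,370,210),9,"top",[((0,255,0),circ(574.6,-215,133.5,30)),((0,0,255),circ(574.6,-215,92.5,29))]+clampov((582,-117),.008))
```

```text
(no output)
```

View pics/top5.png

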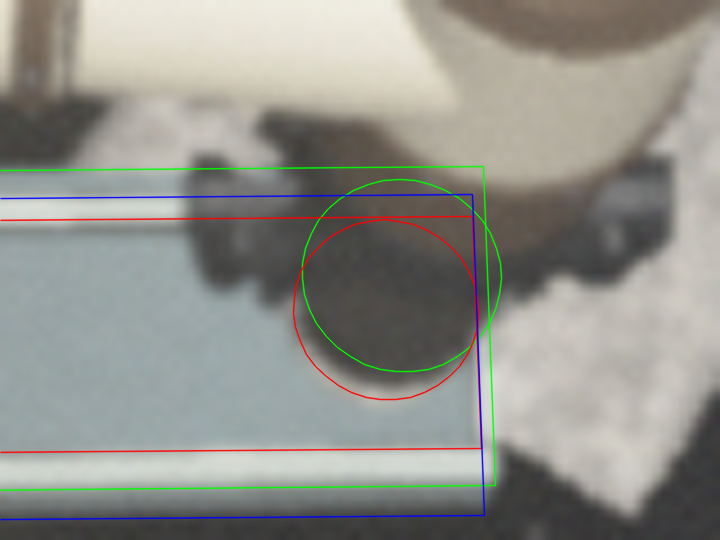

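Call:
{"fn": "send_rows", "kwargs": {
  "translation": [
    [0,0,12],
    [0,0,15],
    [0,0,13],
    [0,0,6],
    [0,0,3]
  ],
  "dr": [
    [0,0,0],
    [0,0,0],
    [0,0,0],
    [0,0,0],
    [0,0,0]
  ],
  "grip": [50,50,50,50,50]
}}

```text
clock: 9.12
position: [574.7, -215.0, 59.6]
ee_rot: [-0.0, 1.0, -0.0, -0.0]
contact_force: [1.1, 0.8, -0.9]
gripper_width: 55.6
```

Call:
{"fn": "send_rows", "kwargs": {
  "translation": [
    [0,0,1],
    [0,0,1],
    [0,0,1],
    [0,0,0],
    [0,0,0]
  ],
  "dr": [
    [0,0,0],
    [0,0,0],
    [0,0,0],
    [0,0,0],
    [0,0,0]
  ],
  "grip": [50,50,50,50,50]
}}

```text
clock: 9.75
position: [574.8, -215.0, 57.4]
ee_rot: [-0.0, 1.0, -0.0, 0.0]
contact_force: [0.5, -0.1, -0.2]
gripper_width: 55.8
```

Call:
{"fn": "send_rows", "kwargs": {
  "translation": [
    [0,0,1],
    [0,0,0],
    [0,0,0],
    [0,0,0],
    [0,0,0]
  ],
  "dr": [
    [0,0,0],
    [0,0,0],
    [0,0,0],
    [0,0,0],
    [0,0,0]
  ],
  "grip": [50,50,75,75,75]
}}

```text
clock: 10.38
position: [574.8, -214.9, 56.1]
ee_rot: [-0.0, 1.0, 0.0, -0.0]
contact_force: [0.3, 0.7, -0.7]
gripper_width: 74.9
```

Call:
{"fn": "send_rows", "kwargs": {
  "translation": [
    [0,0,0],
    [0,0,-10],
    [0,0,-20],
    [0,0,-35],
    [0,0,-40]
  ],
  "dr": [
    [0,0,0],
    [0,0,0],
    [0,0,0],
    [0,0,0],
    [0,0,0]
  ],
  "grip": [75,80,80,85,85]
}}

```text
clock: 11.0
position: [574.5, -214.9, 162.6]
ee_rot: [-0.0, 1.0, -0.0, -0.0]
contact_force: [-0.1, 0.7, 0.3]
gripper_width: 85.0
```

Run:
```python
from h import *
st(); plan((574,-12,150),180,10)
```

```text
t11.00 pos [ 574.5 -214.9  162.6] yawY 90.0 j [-0.09  0.42 -0.12  0.   -1.03 -1.48] F [-0.1  0.7  0.3] T [-0.05 -0.09  0.02] w 85.0
[0.0, 20.3, 1.3] -9.0
[-3.1, 20.1, 1.3] -9.0
[-6.2, 19.3, 1.3] -9.0
[-9.2, 18.1, 1.3] -9.0
[-11.9, 16.4, 1.3] -9.0
[-14.3, 14.4, 1.3] -9.0
[-16.4, 12.0, 1.3] -9.0
[-18.1, 9.3, 1.3] -9.0
[-19.3, 6.3, 1.3] -9.0
[-20.0, 3.2, 1.3] -9.0
```

Call:
{"fn": "send_rows", "kwargs": {
  "translation": [
    [0,20.3,1],
    [-3.1,20.1,1],
    [-6.2,19.3,1],
    [-9.2,18.1,1],
    [-11.9,16.4,1]
  ],
  "dr": [
    [0,0,-9],
    [0,0,-9],
    [0,0,-9],
    [0,0,-9],
    [0,0,-9]
  ],
  "grip": [85,85,85,85,85]
}}

```text
clock: 11.62
position: [574.7, -112.8, 157.2]
ee_rot: [-0.385, 0.923, -0.0, 0.001]
contact_force: [-0.8, -1.5, -0.2]
gripper_width: 84.8
```

Call:
{"fn": "send_rows", "kwargs": {
  "translation": [
    [-14.3,14.4,1],
    [-16.4,12,1],
    [-18.1,9.3,1],
    [-19.3,6.3,1],
    [-20,3.2,1]
  ],
  "dr": [
    [0,0,-9],
    [0,0,-9],
    [0,0,-9],
    [0,0,-9],
    [0,0,-9]
  ],
  "grip": [85,85,85,85,85]
}}

```text
clock: 12.25
position: [574.4, -11.2, 152.2]
ee_rot: [0.709, -0.705, 0.0, -0.0]
contact_force: [0.3, -0.7, -0.2]
gripper_width: 85.0
```

Run:
```python
from h import *
st()
o=[((0,255,0),circ(573.5,-214,81,30)),((0,0,255),circ(573.5,-214,40,29))]+clampov((582,-117),.008)
shot("top","top6",(150,140,350,290),4,o); shot("scene","scene6",(180,140,380,290),4,o)
for c in("top","scene"): print([(q["xyz"],q["confidence"]) for q in arm.place_of("jar_2_mid",c)])
```

```text
t12.25 pos [574.4 -11.2 152.2] yawY -179.7 j [ 0.26  0.37 -0.23  0.   -0.97 -0.26] F [ 0.3 -0.7 -0.2] T [-0.03  0.02 -0.02] w 85.0
[([571.5, -214.9, 62.5], 0.8)]
[]
```

View pics/top6.png

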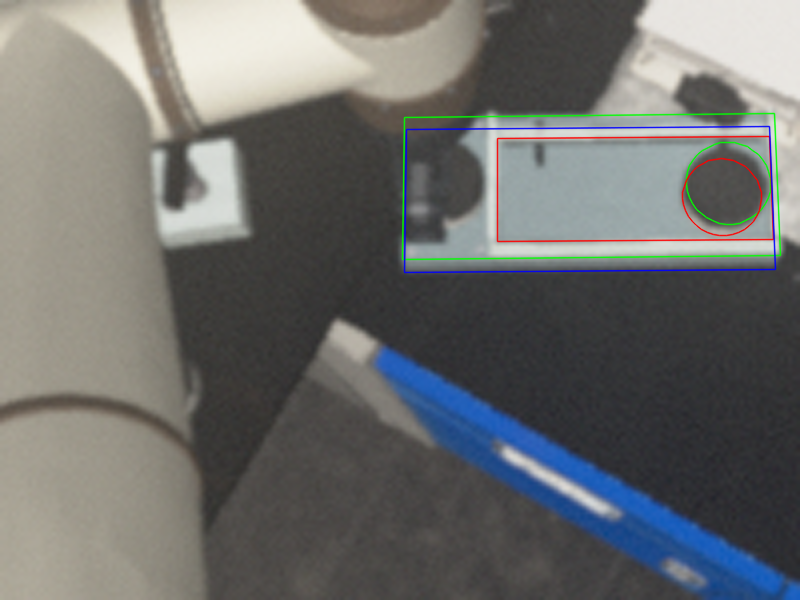

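View pics/scene6.png

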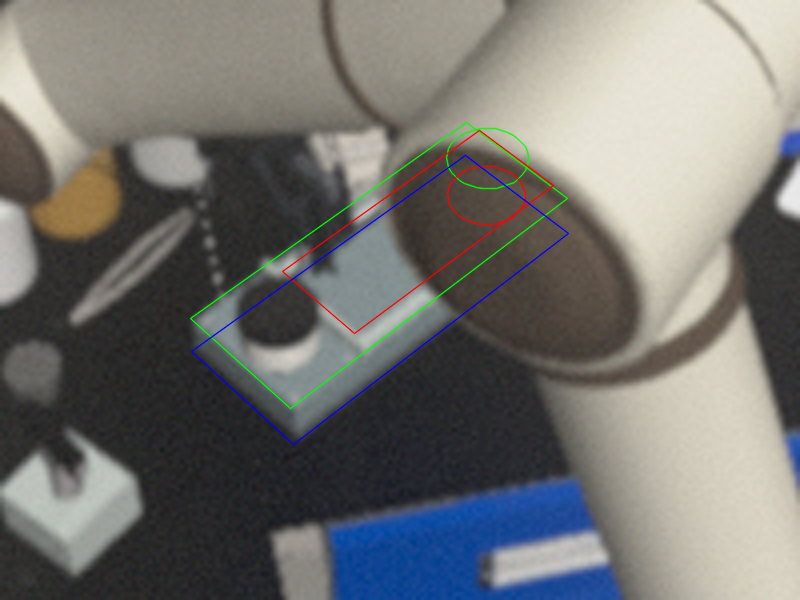

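Jar 2 stands in the channel, with its lid at (725,186) in the crop. Now grasping jar 1.

Call:
{"fn": "send_rows", "kwargs": {
  "translation": [
    [0,0,25],
    [0,0,30],
    [0,0,22],
    [0,0,14],
    [0,0,6]
  ],
  "dr": [
    [0,0,0],
    [0,0,0],
    [0,0,0],
    [0,0,0],
    [0,0,0]
  ],
  "grip": [85,85,85,85,85]
}}

```text
clock: 13.08
position: [574.2, -12.5, 53.8]
ee_rot: [-0.707, 0.707, 0.0, -0.0]
contact_force: [-1.2, 0.7, 0.2]
gripper_width: 85.2
```

Call:
{"fn": "send_rows", "kwargs": {
  "translation": [
    [0,0,0],
    [0,0,0],
    [0,0,0],
    [0,0,0],
    [0,0,0]
  ],
  "dr": [
    [0,0,0],
    [0,0,0],
    [0,0,0],
    [0,0,0],
    [0,0,0]
  ],
  "grip": [85,50,50,50,50]
}}

```text
clock: 13.7
position: [575.1, -11.8, 56.1]
ee_rot: [0.708, -0.707, 0.001, -0.001]
contact_force: [-1.4, -0.1, 4.1]
gripper_width: 55.1
```

Run:
```python
from h import *
st()
```

```text
t13.70 pos [575.1 -11.8  56.1] yawY -179.9 j [ 0.26  0.48 -0.33  0.   -0.75 -0.26] F [-1.4 -0.1  4.1] T [0.05 0.38 0.02] w 55.1
```

Call:
{"fn": "send_rows", "kwargs": {
  "translation": [
    [0,0,-15],
    [0,0,-30],
    [10,0,0],
    [25,0,0],
    [30,0,0]
  ],
  "dr": [
    [0,0,0],
    [0,0,0],
    [0,0,0],
    [0,0,0],
    [0,0,0]
  ],
  "grip": [50,50,50,50,50]
}}

```text
clock: 14.32
position: [573.8, -77.6, 99.1]
ee_rot: [0.708, -0.707, -0.0, 0.0]
contact_force: [1.3, 0.1, -0.1]
gripper_width: 55.5
```

Call:
{"fn": "send_rows", "kwargs": {
  "translation": [
    [30,0,0],
    [25,0,0],
    [17,0,0],
    [0,0,0],
    [0,0,0]
  ],
  "dr": [
    [0,0,0],
    [0,0,0],
    [0,0,0],
    [0,0,0],
    [0,0,0]
  ],
  "grip": [50,50,50,50,50]
}}

```text
clock: 14.95
position: [574.2, -148.6, 99.2]
ee_rot: [0.707, -0.707, -0.0, 0.0]
contact_force: [0.0, 0.1, -0.1]
gripper_width: 55.1
```

Run:
```python
from h import *
s=st(); x,y,z=s["position"]
o=[((0,255,0),circ(x,y,z+25,30)),((0,0,255),circ(x,y,z-16,29))]+clampov((582,-117),.008)
o+=[((255,255,0),circ(573,-11,34,13))]
im=shot("top","top7",(240,140,370,230),6,o); shot("scene","scene7",(200,140,360,260),5,clampov((582,-117),.008)+[((255,255,0),circ(573,-11,34,13))])
cv2.imwrite("pics/top7raw.png",im)
```

```text
t14.95 pos [ 574.2 -148.6   99.2] yawY -180.0 j [ 0.02  0.45 -0.24 -0.   -0.87 -0.02] F [ 0.   0.1 -0.1] T [-0.03  0.04 -0.01] w 55.1
```

View pics/top7.png

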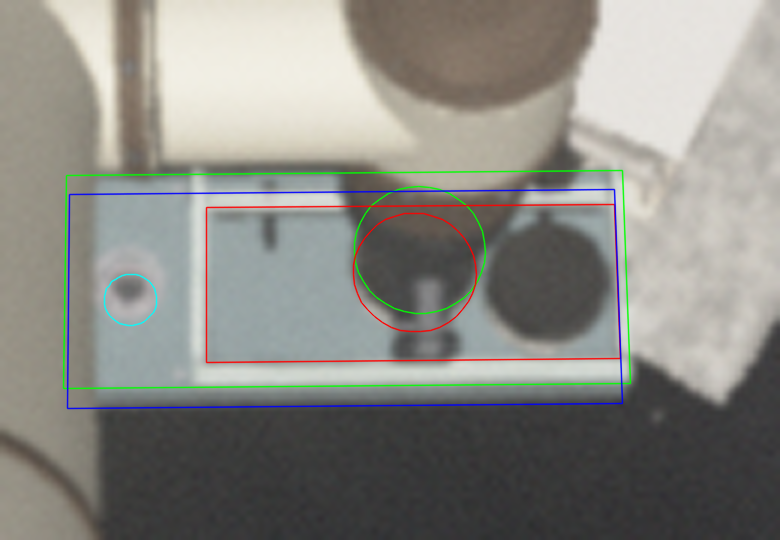

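View pics/scene7.png

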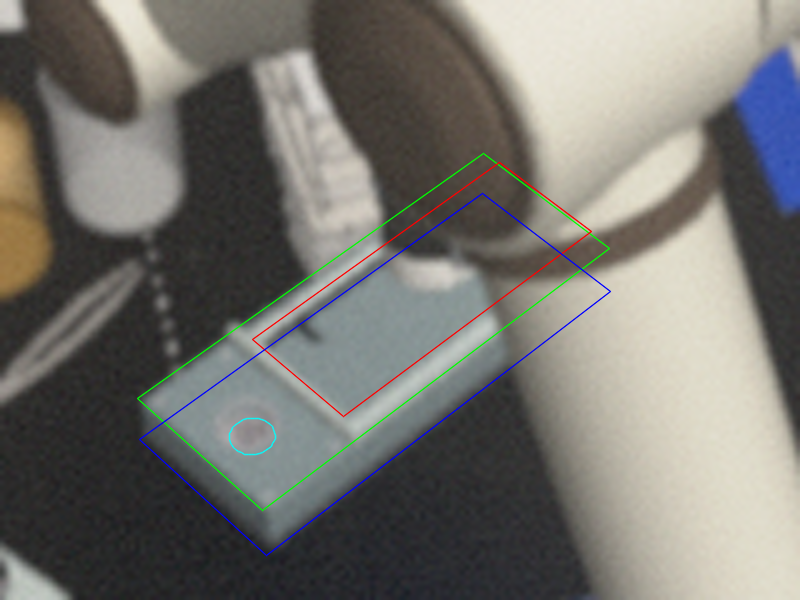

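The screw recess shows at (130,283) in the top crop. The held jar 1 has clearance from jar 2, so I lower it.

Call:
{"fn": "send_rows", "kwargs": {
  "translation": [
    [0,0,12],
    [0,0,14],
    [0,0,10],
    [0,0,5],
    [0,0,2]
  ],
  "dr": [
    [0,0,0],
    [0,0,0],
    [0,0,0],
    [0,0,0],
    [0,0,0]
  ],
  "grip": [50,50,50,50,50]
}}

```text
clock: 15.68
position: [573.8, -149.0, 56.2]
ee_rot: [0.707, -0.707, -0.001, 0.001]
contact_force: [-3.5, 0.3, 7.2]
gripper_width: 55.0
```

Call:
{"fn": "send_rows", "kwargs": {
  "translation": [
    [0,0,0],
    [0,0,0],
    [0,0,0],
    [0,0,0],
    [0,0,0]
  ],
  "dr": [
    [0,0,0],
    [0,0,0],
    [0,0,0],
    [0,0,0],
    [0,0,0]
  ],
  "grip": [50,50,70,70,70]
}}

```text
clock: 16.3
position: [574.4, -149.0, 56.4]
ee_rot: [0.707, -0.707, 0.0, -0.0]
contact_force: [-0.5, 0.4, -0.3]
gripper_width: 70.1
```

Call:
{"fn": "send_rows", "kwargs": {
  "translation": [
    [0,0,0],
    [0,0,-10],
    [0,0,-20],
    [0,0,-35],
    [0,0,-40]
  ],
  "dr": [
    [0,0,0],
    [0,0,0],
    [0,0,0],
    [0,0,0],
    [0,0,0]
  ],
  "grip": [70,75,75,85,85]
}}

```text
clock: 16.92
position: [574.0, -149.0, 162.6]
ee_rot: [0.707, -0.707, -0.0, 0.0]
contact_force: [0.2, 0.2, 0.5]
gripper_width: 85.5
```

Run:
```python
from h import *
st()
for c in("top","scene"): print([(q["xyz"],q["confidence"]) for q in arm.place_of("jar_3_mid",c)])
shot("top","top8",(140,120,380,300),3.3); shot("scene","scene8",(140,120,380,340),2.7)
```

```text
t16.93 pos [ 574.  -149.   162.6] yawY -180.0 j [ 0.02  0.39 -0.17  0.   -1.01 -0.02] F [0.2 0.2 0.5] T [ 0.05 -0.1   0.03] w 85.5
[([437.9, 199.5, 19.4], 0.7), ([584.6, 171.4, 10.5], 0.57)]
[([435.1, 202.2, 16.4], 0.67)]
```

View pics/top8.png

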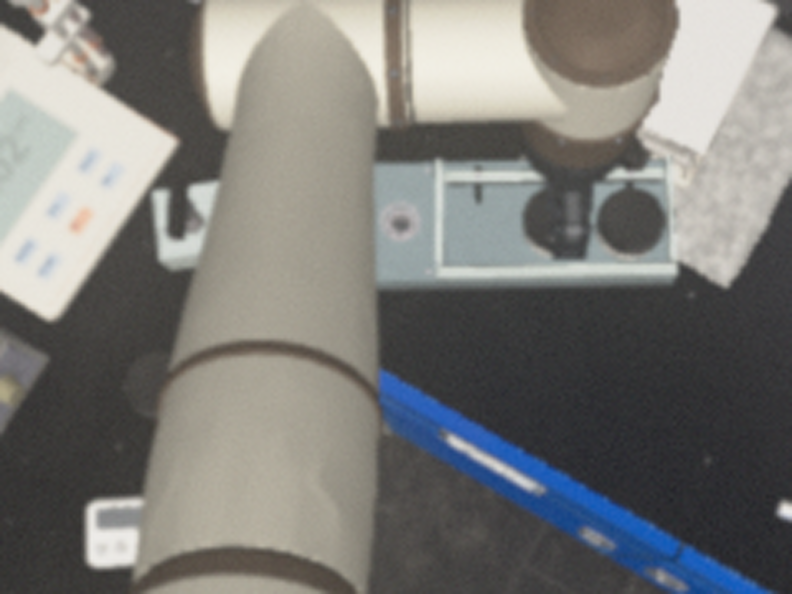

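View pics/scene8.png

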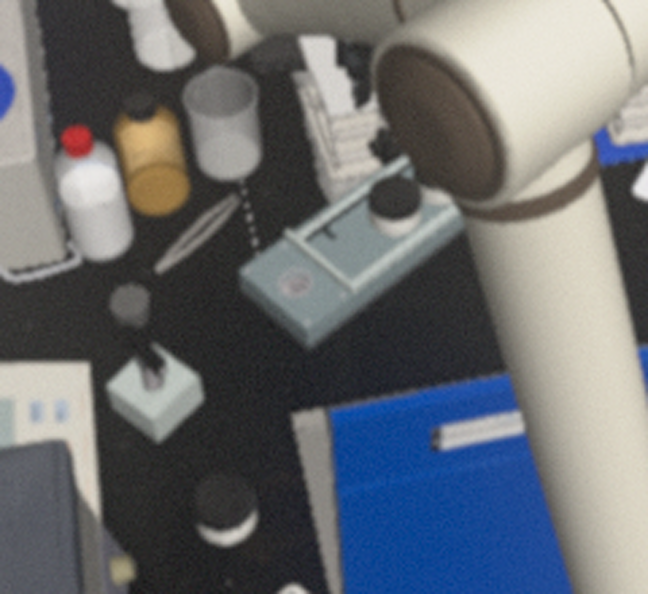

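Run:
```python
from h import *
plan((435.5,200.5,150),None,10)
```

```text
[-34.9, 13.9, 1.3] 0.0
[-34.9, 13.9, 1.3] 0.0
[-34.9, 13.9, 1.3] 0.0
[-34.9, 13.9, 1.3] 0.0
[-34.9, 13.9, 1.3] 0.0
[-34.9, 13.9, 1.3] 0.0
[-34.9, 13.9, 1.3] 0.0
[-34.9, 13.9, 1.3] 0.0
[-34.9, 13.9, 1.3] 0.0
[-34.9, 13.9, 1.3] 0.0
```

Call:
{"fn": "send_rows", "kwargs": {
  "translation": [
    [-34.9,13.9,1],
    [-34.9,13.9,1],
    [-34.9,13.9,1],
    [-34.9,13.9,1],
    [-34.9,13.9,1]
  ],
  "dr": [
    [0,0,0],
    [0,0,0],
    [0,0,0],
    [0,0,0],
    [0,0,0]
  ],
  "grip": [85,85,85,85,85]
}}

```text
clock: 17.75
position: [503.4, 26.3, 155.3]
ee_rot: [0.707, -0.707, -0.001, 0.001]
contact_force: [-0.6, -0.1, -0.4]
gripper_width: 85.0
```

Call:
{"fn": "send_rows", "kwargs": {
  "translation": [
    [-34.9,13.9,1],
    [-34.9,13.9,1],
    [-34.9,13.9,1],
    [-34.9,13.9,1],
    [-34.9,13.9,1]
  ],
  "dr": [
    [0,0,0],
    [0,0,0],
    [0,0,0],
    [0,0,0],
    [0,0,0]
  ],
  "grip": [85,85,85,85,85]
}}

```text
clock: 18.38
position: [433.9, 200.6, 150.4]
ee_rot: [0.707, -0.707, -0.0, 0.001]
contact_force: [-0.3, -0.4, 0.7]
gripper_width: 85.0
```

Call:
{"fn": "send_rows", "kwargs": {
  "translation": [
    [0,0,0],
    [0,0,0],
    [0,0,0],
    [0,0,0],
    [0,0,0]
  ],
  "dr": [
    [0,0,0],
    [0,0,0],
    [0,0,0],
    [0,0,0],
    [0,0,0]
  ],
  "grip": [85,85,85,85,85]
}}

```text
clock: 19.0
position: [435.3, 199.5, 151.3]
ee_rot: [-0.707, 0.707, 0.0, -0.0]
contact_force: [0.3, 0.3, 0.4]
gripper_width: 85.0
```

Run:
```python
from h import *
st()
for c in("top","scene"): print([(q["xyz"],q["confidence"]) for q in arm.place_of("jar_3_mid",c)])
g=(0,255,0);r=(0,0,255)
for c,b in(("top",(140,190,260,280)),("scene",(160,240,280,330))):
    im=arm.get_image(c)[:,:,::-1].copy(); im=np.clip(255*(im/255.)**0.5,0,255).astype(np.uint8)
    crop(im,c+"9z",b,6.5,c,[(g,circ(435.5,200.5,41,30)),(r,circ(435.5,200.5,0,29))])
```

```text
t19.00 pos [435.3 199.5 151.3] yawY 180.0 j [ 0.77  0.22 -0.46 -0.   -0.9  -0.77] F [0.3 0.3 0.4] T [0.07 0.02 0.02] w 85.0
[([438.5, 200.7, 20.7], 0.78)]
[([436.1, 201.6, 18.9], 0.78)]
```

View pics/top9z.png

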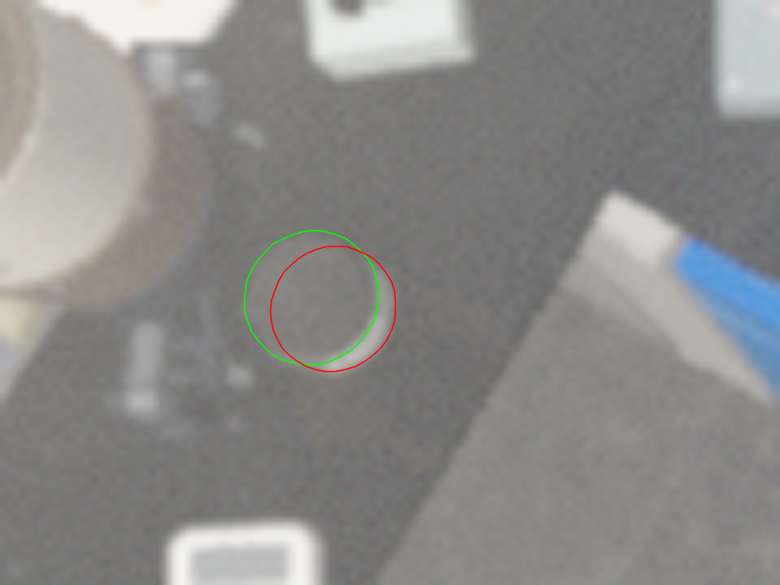

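View pics/scene9z.png

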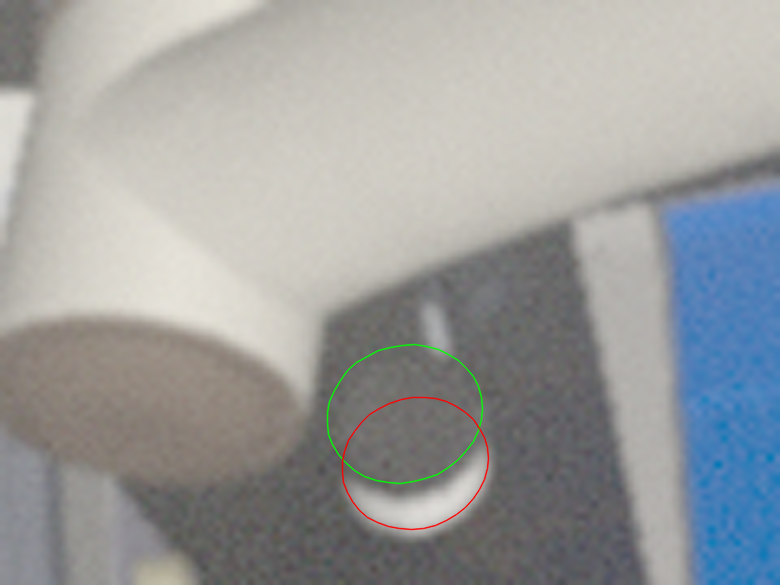

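Call:
{"fn": "send_rows", "kwargs": {
  "translation": [
    [-1.2,0,30],
    [0,0,34],
    [0,0,34],
    [0,0,24],
    [0,0,14]
  ],
  "dr": [
    [0,0,0],
    [0,0,0],
    [0,0,0],
    [0,0,0],
    [0,0,0]
  ],
  "grip": [85,85,85,85,85]
}}

```text
clock: 19.82
position: [434.8, 200.9, 14.2]
ee_rot: [0.707, -0.707, 0.0, 0.001]
contact_force: [0.1, 0.5, 0.3]
gripper_width: 85.1
```

Call:
{"fn": "send_rows", "kwargs": {
  "translation": [
    [0,0,0],
    [0,0,0],
    [0,0,0],
    [0,0,0],
    [0,0,0]
  ],
  "dr": [
    [0,0,0],
    [0,0,0],
    [0,0,0],
    [0,0,0],
    [0,0,0]
  ],
  "grip": [85,50,50,50,50]
}}

```text
clock: 20.45
position: [435.7, 201.7, 17.1]
ee_rot: [0.708, -0.707, 0.0, -0.001]
contact_force: [-2.1, -0.4, 7.6]
gripper_width: 55.4
```

Run:
```python
from h import *
st()
```

```text
t20.45 pos [435.7 201.7  17.1] yawY -179.9 j [ 0.77  0.43 -0.6   0.   -0.54 -0.77] F [-2.1 -0.4  7.6] T [-0.06  0.6   0.04] w 55.4
```

Call:
{"fn": "send_rows", "kwargs": {
  "translation": [
    [0,0,-10],
    [0,0,-25],
    [0,0,-30],
    [0,0,-20],
    [20,-10,0]
  ],
  "dr": [
    [0,0,0],
    [0,0,0],
    [0,0,0],
    [0,0,0],
    [0,0,0]
  ],
  "grip": [50,50,50,50,50]
}}

```text
clock: 21.08
position: [446.3, 182.6, 103.1]
ee_rot: [0.708, -0.706, 0.0, -0.003]
contact_force: [0.5, 0.4, -0.6]
gripper_width: 55.6
```

Call:
{"fn": "send_rows", "kwargs": {
  "translation": [
    [33,-16,0],
    [33,-16,0],
    [33,-16,0],
    [33,-16,0],
    [33,-16,0]
  ],
  "dr": [
    [0,0,0],
    [0,0,0],
    [0,0,0],
    [0,0,0],
    [0,0,0]
  ],
  "grip": [50,50,50,50,50]
}}

```text
clock: 21.7
position: [525.7, 15.1, 101.2]
ee_rot: [0.707, -0.707, 0.0, -0.001]
contact_force: [-0.1, -0.9, 0.1]
gripper_width: 55.1
```

Call:
{"fn": "send_rows", "kwargs": {
  "translation": [
    [33,-16,0],
    [33,-16,0],
    [20,-10,0],
    [14,-6,0],
    [0,0,0]
  ],
  "dr": [
    [0,0,0],
    [0,0,0],
    [0,0,0],
    [0,0,0],
    [0,0,0]
  ],
  "grip": [50,50,50,50,50]
}}

```text
clock: 22.32
position: [573.3, -84.3, 100.5]
ee_rot: [-0.707, 0.707, -0.0, 0.0]
contact_force: [-0.5, 0.4, -0.8]
gripper_width: 55.6
```

Run:
```python
from h import *
s=st(); x,y,z=s["position"]
o=[((0,255,0),circ(x,y,z+24,30)),((0,0,255),circ(x,y,z-17,29))]
im=shot("top","top10",(240,140,370,230),6,o)
```

```text
t22.32 pos [573.3 -84.3 100.5] yawY 180.0 j [ 0.13  0.43 -0.28 -0.   -0.86 -0.13] F [-0.5  0.4 -0.8] T [-0.03  0.06  0.02] w 55.6
```

View pics/top10.png

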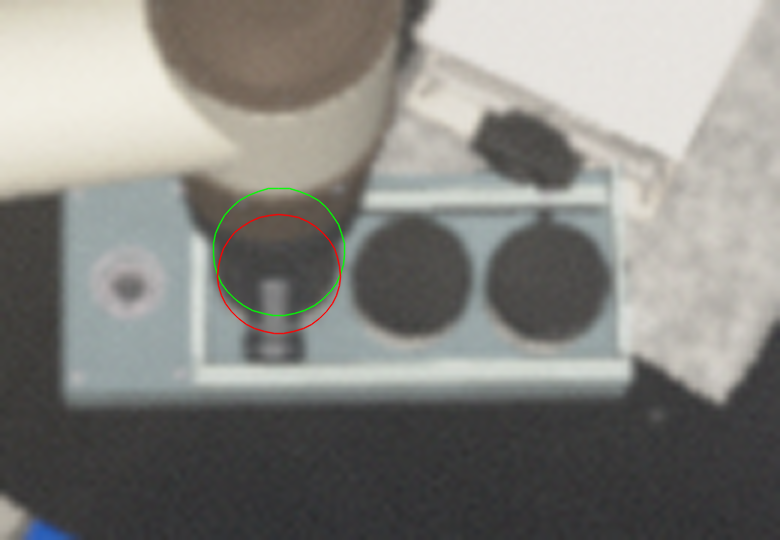

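Run:
```python
from h import *
for P in[(573.3,-84.3,81),(573,-149,81),(573,-214,81),(573.3,-84.3+29,52)]: print((proj([P],"top")[0]-[240,140])*6)
print(unproj([(240+411/6,140+276/6),(240+547/6,140+282/6)],81,"top"), unproj([(240+203/6,140+290/6),(240+207/6,140+290/6)],52,"top"))
```

```text
[275.93420298 272.21822885]
[412.50554124 272.71944124]
[549.69809042 272.64177639]
[216.32774635 287.10997833]
[[ 571.39882541 -148.26798984   81.        ]
 [ 568.43386086 -212.61555182   81.        ]] [[571.86091698 -48.82873154  52.        ]
 [571.85886268 -50.77297961  52.        ]]
```

Call:
{"fn": "send_rows", "kwargs": {
  "translation": [
    [0,0,12],
    [0,0,14],
    [0,0,10],
    [0,0,5],
    [0,0,3]
  ],
  "dr": [
    [0,0,0],
    [0,0,0],
    [0,0,0],
    [0,0,0],
    [0,0,0]
  ],
  "grip": [50,50,50,50,50]
}}

```text
clock: 23.0
position: [572.8, -83.7, 57.3]
ee_rot: [0.708, -0.707, -0.0, 0.001]
contact_force: [-8.0, 3.0, 18.3]
gripper_width: 55.1
```

Call:
{"fn": "send_rows", "kwargs": {
  "translation": [
    [0,0,0],
    [0,0,0],
    [0,0,0],
    [0,0,0],
    [0,0,0]
  ],
  "dr": [
    [0,0,0],
    [0,0,0],
    [0,0,0],
    [0,0,0],
    [0,0,0]
  ],
  "grip": [50,50,70,70,70]
}}

```text
clock: 23.62
position: [573.4, -83.8, 56.2]
ee_rot: [0.707, -0.707, 0.0, -0.0]
contact_force: [0.6, -0.3, 0.4]
gripper_width: 69.9
```

Call:
{"fn": "send_rows", "kwargs": {
  "translation": [
    [0,0,0],
    [0,0,-10],
    [0,0,-20],
    [0,0,-35],
    [0,0,-40]
  ],
  "dr": [
    [0,0,0],
    [0,0,0],
    [0,0,0],
    [0,0,0],
    [0,0,0]
  ],
  "grip": [70,75,75,85,85]
}}

```text
clock: 24.25
position: [573.0, -83.8, 162.6]
ee_rot: [0.707, -0.707, -0.0, 0.0]
contact_force: [0.5, 1.1, 1.0]
gripper_width: 85.2
```

Run:
```python
from h import *
s=st()
im=cv2.imread("pics/top0.png")
g=(0,255,0);r=(0,0,255)
yaw=np.radians(7)
for c in ("top","scene"):
    b={"top":(170,160,230,210),"scene":(170,220,230,285)}[c]
    im=cv2.imread(f"pics/{c}0.png"); im=np.clip(255*(im/255.)**0.6,0,255).astype(np.uint8)
    o=[(g,rect(578,174,48,32,32,yaw)),(r,rect(578,174,0,34,34,yaw)),((255,0,255),circ(578,174,48,10.5)),((0,255,255),rect(578,174,114,31,7,yaw))]
    crop(im,"key"+c,b,9,c,o); crop(im,"keyraw"+c,b,9,c)
a=np.hstack([cv2.imread("pics/keyrawtop.png"),cv2.imread("pics/keytop.png")]); bb=np.hstack([cv2.imread("pics/keyrawscene.png"),cv2.imread("pics/keyscene.png")])
cv2.imwrite("pics/keyA.png",cv2.resize(a,(800,800*a.shape[0]//a.shape[1]))); cv2.imwrite("pics/keyB.png",cv2.resize(bb,(800,800*bb.shape[0]//bb.shape[1])))
```

```text
t24.25 pos [573.  -83.8 162.6] yawY -180.0 j [ 0.13  0.37 -0.21  0.   -1.   -0.13] F [0.5 1.1 1. ] T [-0.04 -0.08  0.03] w 85.2
```

View pics/keyA.png

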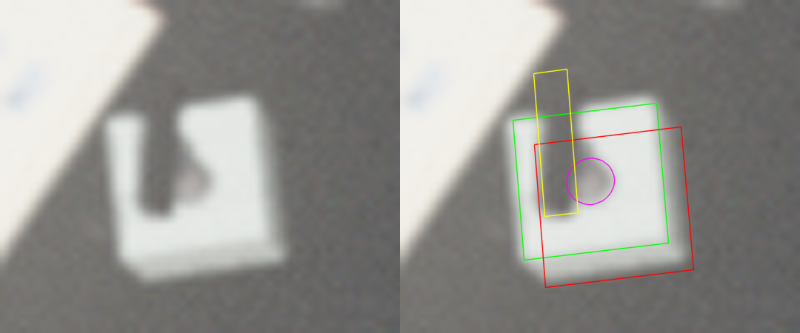

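View pics/keyB.png

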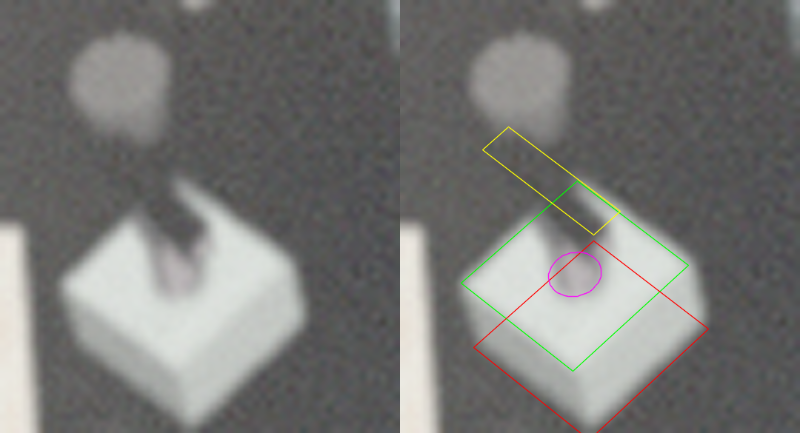

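Run:
```python
from h import *
st()
for c in("top","scene"):
    im=np.mean([arm.get_image(c)[:,:,::-1].astype(float) for _ in range(6)],0)
    np.save(f"pics/{c}11.npy",im)
    im=im.astype(np.uint8); crop(im,c+"11",(150,120,390,300),3.3,c)
st()
```

```text
t24.25 pos [573.  -83.8 162.6] yawY -180.0 j [ 0.13  0.37 -0.21  0.   -1.   -0.13] F [0.5 1.1 1. ] T [-0.04 -0.08  0.03] w 85.2
t24.85 pos [573.  -83.8 160.6] yawY -180.0 j [ 0.13  0.37 -0.21 -0.   -1.   -0.13] F [-0.1 -0.   0.2] T [-0.    0.02  0.03] w 85.1
```

View pics/top11.png

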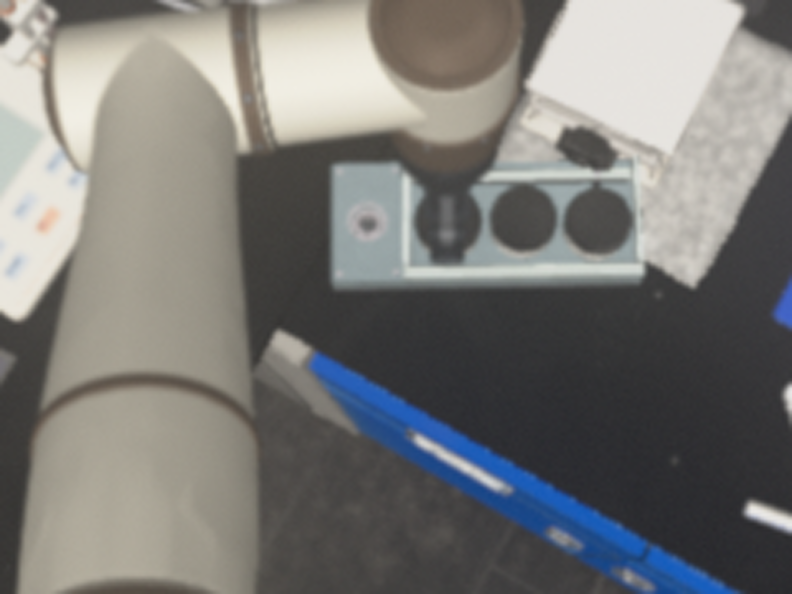

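View pics/scene11.png

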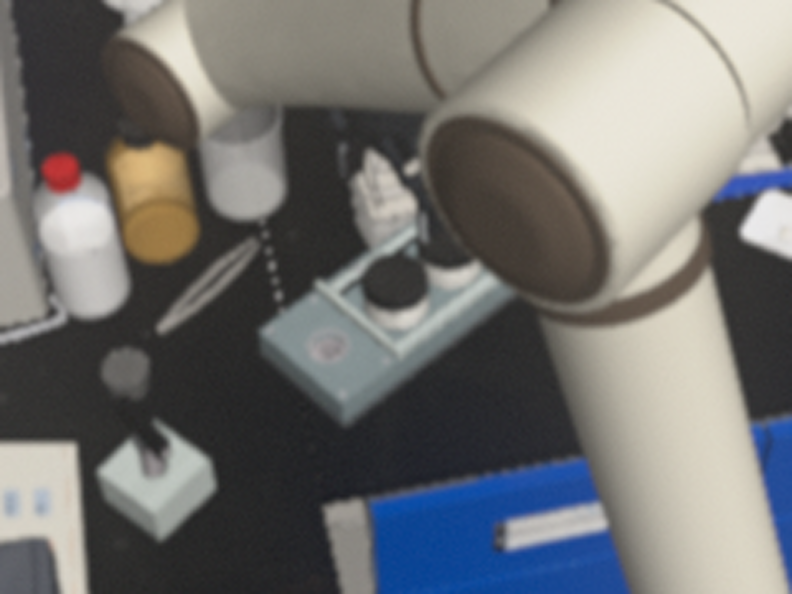

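All three jars stand in the channel, with lids at (447,222), (523,220) and (598,222) in the top crop. Next, fit the key handle.

Run:
```python
from h import *
g=(0,255,0);r=(0,0,255);y=(0,255,255)
def hov(x,yy,yaw,zc=102):
    o=[]
    for z,col in((zc+12,y),(zc-12,g)): o.append((col,rect(x,yy,z,31,7,np.radians(yaw))))
    o.append((r,circ(x,yy,48,9.2)));o.append((r,[(x,yy,48),(x,yy,90)]))
    return o
im=np.load("pics/scene11.npy"); im=(255*(im/255)**.45).astype(np.uint8)
im2=cv2.imread("pics/top0.png"); im2=(255*(im2/255.)**.45).astype(np.uint8)
rows=[]
for c,I,b in(("scene",im,(172,215,222,280)),("top",im2,(175,150,225,205))):
    L=[]
    for yaw in(None,-10,0):
        crop(I,"tmp",b,5.3,c,hov(578,174,yaw) if yaw is not None else None); L.append(cv2.imread("pics/tmp.png"))
    rows.append(np.hstack(L))
o=np.vstack(rows); print(o.shape); cv2.imwrite("pics/keyC.png",o if o.shape[0]<=600 else cv2.resize(o,None,fx=600/o.shape[0],fy=600/o.shape[0]))
```

```text
(636, 795, 3)
```

View pics/keyC.png

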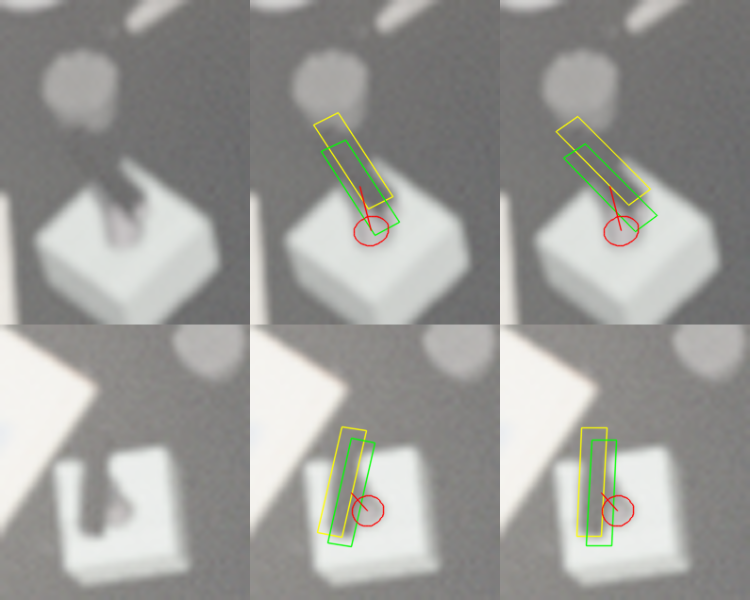

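Run:
```python
from h import *
for z in(0,30,50,70,90): print(z,unproj([(192,163)],z,"top").round()[:,:2].tolist(),unproj([(175,255)],z,"scene").round()[:,:2].tolist())
plan((577.5,174,170),266,10)
```

```text
0 [[666.0, 208.0]] [[663.0, 191.0]]
30 [[657.0, 200.0]] [[643.0, 199.0]]
50 [[650.0, 195.0]] [[630.0, 204.0]]
70 [[644.0, 190.0]] [[616.0, 210.0]]
90 [[637.0, 185.0]] [[603.0, 215.0]]
[-25.8, -0.5, -0.9] -8.6
[-25.4, -4.3, -0.9] -8.6
[-24.5, -8.1, -0.9] -8.6
[-23.0, -11.6, -0.9] -8.6
[-21.0, -14.9, -0.9] -8.6
[-18.5, -17.9, -0.9] -8.6
[-15.7, -20.5, -0.9] -8.6
[-12.4, -22.6, -0.9] -8.6
[-8.9, -24.2, -0.9] -8.6
[-5.2, -25.3, -0.9] -8.6
```

Call:
{"fn": "send_rows", "kwargs": {
  "translation": [
    [-25.8,-0.5,-1],
    [-25.4,-4.3,-1],
    [-24.5,-8.1,-1],
    [-23,-11.6,-1],
    [-21,-14.9,-1]
  ],
  "dr": [
    [0,0,-8.6],
    [0,0,-8.6],
    [0,0,-8.6],
    [0,0,-8.6],
    [0,0,-8.6]
  ],
  "grip": [85,85,85,85,85]
}}

```text
clock: 25.48
position: [575.4, 45.9, 166.0]
ee_rot: [0.918, -0.396, -0.0, 0.0]
contact_force: [0.3, -0.9, -0.3]
gripper_width: 85.2
```

Call:
{"fn": "send_rows", "kwargs": {
  "translation": [
    [-18.5,-17.9,-1],
    [-15.7,-20.5,-1],
    [-12.4,-22.6,-1],
    [-8.9,-24.2,-1],
    [-5.2,-25.3,-1]
  ],
  "dr": [
    [0,0,-8.6],
    [0,0,-8.6],
    [0,0,-8.6],
    [0,0,-8.6],
    [0,0,-8.6]
  ],
  "grip": [60,60,60,60,60]
}}

```text
clock: 26.1
position: [577.6, 174.9, 171.0]
ee_rot: [0.999, -0.032, -0.0, 0.0]
contact_force: [-0.1, 0.9, 0.6]
gripper_width: 59.9
```

Call:
{"fn": "send_rows", "kwargs": {
  "translation": [
    [0,0,0],
    [0,0,0],
    [0,0,0],
    [0,0,0],
    [0,0,0]
  ],
  "dr": [
    [0,0,0],
    [0,0,0],
    [0,0,0],
    [0,0,0],
    [0,0,0]
  ],
  "grip": [60,60,60,60,60]
}}

```text
clock: 26.72
position: [577.7, 173.6, 171.4]
ee_rot: [0.999, -0.035, -0.0, 0.0]
contact_force: [-0.6, 0.5, -0.0]
gripper_width: 59.9
```

Run:
```python
from h import *
s=st(); plan((577.5,174,110),266,5)
g=(0,255,0)
for c,b in(("top",(150,130,270,230)),("scene",(140,190,260,290))):
    im=np.mean([arm.get_image(c)[:,:,::-1].astype(float) for _ in range(4)],0); im=(255*(im/255)**.55).astype(np.uint8); crop(im,c+"12",b,6,c)
```

```text
t26.73 pos [577.7 173.6 171.4] yawY -94.0 j [ 0.56  0.4  -0.13  0.   -1.04  0.94] F [-0.6  0.5 -0. ] T [ 0.04 -0.03  0.02] w 59.9
[-0.1, -0.1, 12.3] -0.0
[-0.1, -0.1, 12.3] -0.0
[-0.1, -0.1, 12.3] -0.0
[-0.1, -0.1, 12.3] -0.0
[-0.1, -0.1, 12.3] -0.0
```

View pics/top12.png

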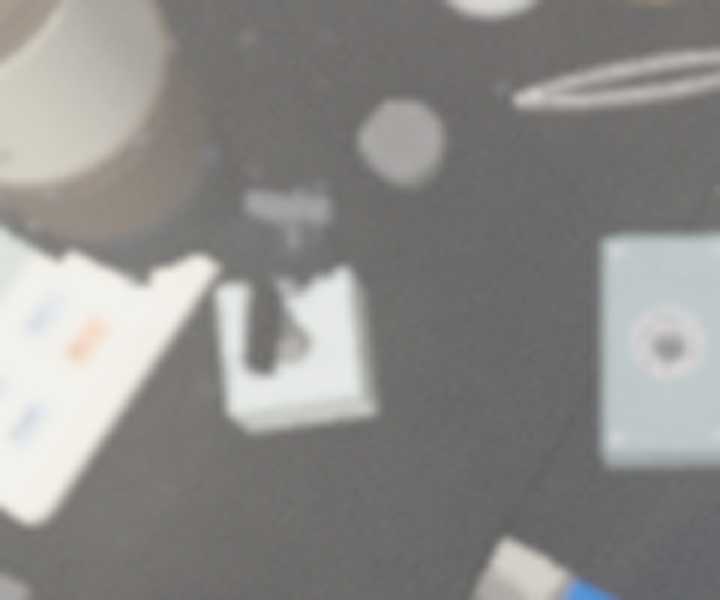

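View pics/scene12.png

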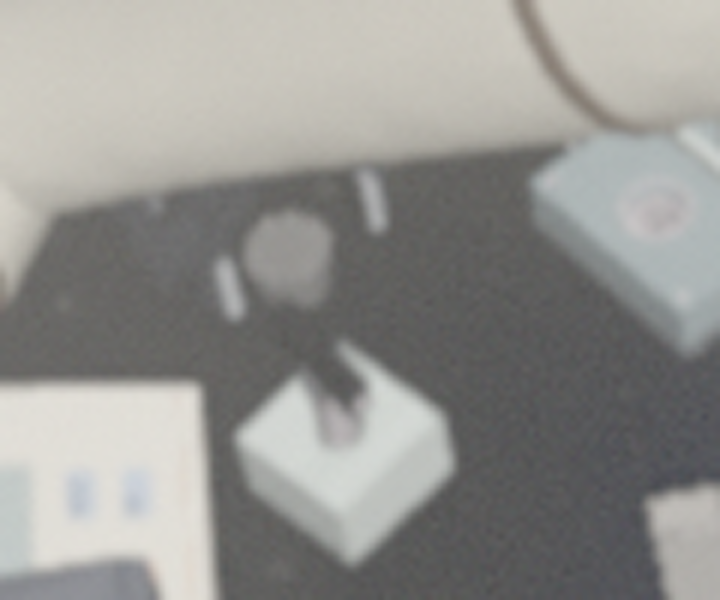

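Call:
{"fn": "send_rows", "kwargs": {
  "translation": [
    [0,0,20],
    [0,0,22],
    [0,0,20],
    [0,0,15],
    [0,0,8]
  ],
  "dr": [
    [0,0,0],
    [0,0,0],
    [0,0,0],
    [0,0,0],
    [0,0,0]
  ],
  "grip": [60,60,60,60,60]
}}

```text
clock: 27.75
position: [577.5, 173.9, 85.5]
ee_rot: [0.999, -0.035, -0.0, 0.0]
contact_force: [0.1, -0.1, 0.1]
gripper_width: 59.8
```

Call:
{"fn": "send_rows", "kwargs": {
  "translation": [
    [0,0,0],
    [0,0,0],
    [0,0,0],
    [0,0,0],
    [0,0,0]
  ],
  "dr": [
    [0,0,0],
    [0,0,0],
    [0,0,0],
    [0,0,0],
    [0,0,0]
  ],
  "grip": [60,30,30,5,5]
}}

```text
clock: 28.38
position: [578.0, 174.0, 87.0]
ee_rot: [0.999, -0.035, 0.0, -0.0]
contact_force: [-0.9, 0.3, 3.2]
gripper_width: 12.6
```

Call:
{"fn": "send_rows", "kwargs": {
  "translation": [
    [0,0,0],
    [0,0,0],
    [0,0,0],
    [0,0,0],
    [0,0,0]
  ],
  "dr": [
    [0,0,0],
    [0,0,0],
    [0,0,0],
    [0,0,0],
    [0,0,0]
  ],
  "grip": [5,5,5,5,5]
}}

```text
clock: 29.0
position: [578.0, 174.1, 87.0]
ee_rot: [0.999, -0.034, 0.0, -0.0]
contact_force: [-0.4, -1.3, 5.1]
gripper_width: 12.8
```

Run:
```python
from h import *
s=st()
g=(0,255,0)
for c,b in(("top",(150,130,270,230)),("scene",(140,190,260,290))):
    im=np.mean([arm.get_image(c)[:,:,::-1].astype(float) for _ in range(4)],0); im=(255*(im/255)**.55).astype(np.uint8); crop(im,c+"13",b,6,c)
```

```text
t29.00 pos [578.  174.1  87. ] yawY -94.0 j [ 0.56  0.48 -0.23  0.   -0.86  0.94] F [-0.4 -1.3  5.1] T [-0.34  0.21 -0.01] w 12.8
```

View pics/scene13.png

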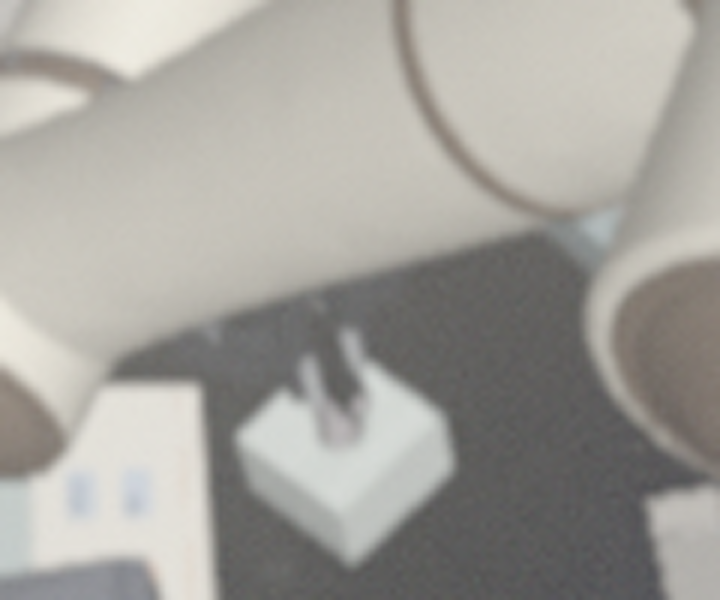

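View pics/top13.png

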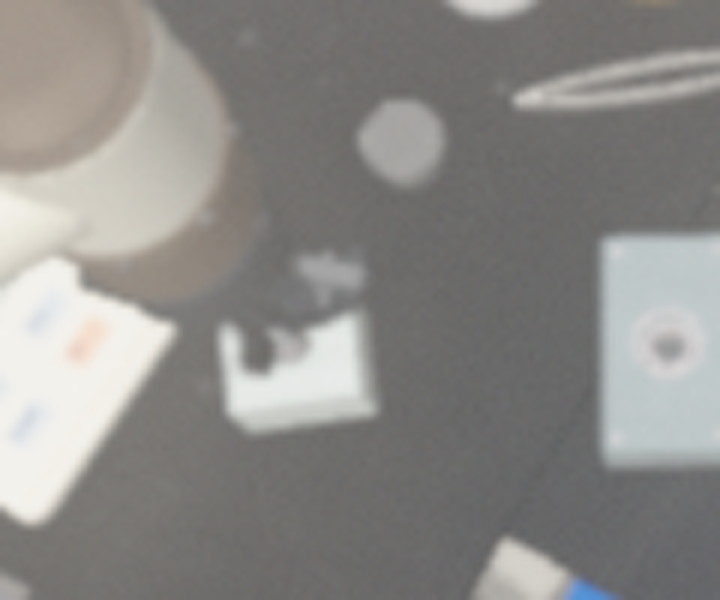

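Run:
```python
from h import *
ims={}
for c,b in(("top",(245,170,278,203)),("scene",(230,208,268,246))):
    im=np.mean([arm.get_image(c)[:,:,::-1].astype(float) for _ in range(10)],0); np.save(f"pics/{c}14.npy",im)
im=np.load("pics/top14.npy"); crop(im.astype(np.uint8),"sockA",(245,170,278,203),16,"top"); crop(im.astype(np.uint8),"sockC",(245,170,278,203),16,"top",[((0,255,255),circ(581.5,-11,34,13)),((0,0,255),circ(581.5,-11,34,9.8)),((0,255,0),circ(581.5,-11,40,13))])
a=np.hstack([cv2.imread("pics/sockA.png"),cv2.imread("pics/sockC.png")]); cv2.imwrite("pics/sock.png",cv2.resize(a,(800,400)))
print(unproj([(261.3,187.5),(261.3,188)],34,"top"),unproj([(249.5,225.2)],34,"scene"))
for t in("socket_mouth",): print([(q["xyz"],q["confidence"]) for q in arm.place_of(t,"top")])
```

```text
[[578.91522278 -11.05062751  34.        ]
 [577.38888555 -11.06890754  34.        ]] [[578.14496127 -13.67995252  34.        ]]
[([308.4, -405.0, -3.6], 0.69), ([580.0, -14.6, 35.8], 0.48)]
```

View pics/sock.png

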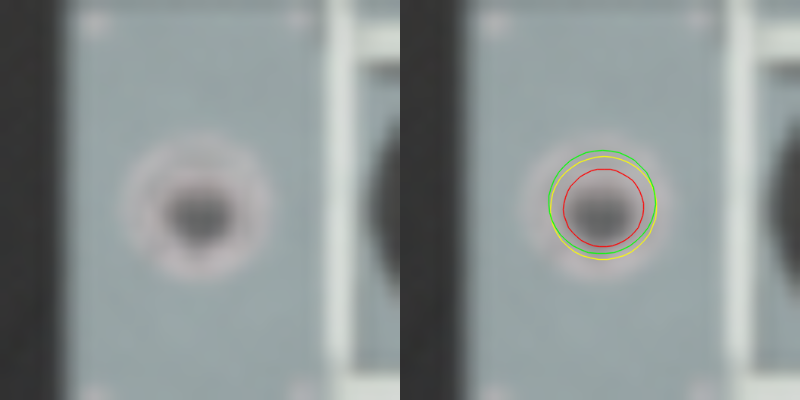

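Call:
{"fn": "send_rows", "kwargs": {
  "translation": [
    [0,0,-6],
    [0,0,-12],
    [0,0,-18],
    [0,0,-18],
    [0,0,-12]
  ],
  "dr": [
    [0,0,0],
    [0,0,0],
    [0,0,0],
    [0,0,0],
    [0,0,0]
  ],
  "grip": [5,5,5,5,5]
}}

```text
clock: 31.08
position: [577.9, 174.3, 153.5]
ee_rot: [0.999, -0.035, 0.0, -0.0]
contact_force: [-1.0, 0.2, -1.5]
gripper_width: 13.0
```

Run:
```python
from h import *
s=st(); plan((580,-11,153),335,10)
```

```text
t31.07 pos [577.9 174.3 153.5] yawY -94.0 j [ 0.56  0.41 -0.16 -0.   -1.    0.94] F [-1.   0.2 -1.5] T [ 0.01 -0.02 -0.02] w 13.0
[1.5, 18.5, 0.0] -6.9
[-0.7, 18.5, 0.0] -6.9
[-3.0, 18.3, 0.0] -6.9
[-5.1, 17.8, 0.0] -6.9
[-7.2, 17.1, 0.0] -6.9
[-9.2, 16.1, 0.0] -6.9
[-11.1, 14.8, 0.0] -6.9
[-12.8, 13.4, 0.0] -6.9
[-14.3, 11.8, 0.0] -6.9
[-15.6, 10.0, 0.0] -6.9
```

Call:
{"fn": "send_rows", "kwargs": {
  "translation": [
    [1.5,18.5,0],
    [-0.7,18.5,0],
    [-3,18.3,0],
    [-5.1,17.8,0],
    [-7.2,17.1,0]
  ],
  "dr": [
    [0,0,-6.9],
    [0,0,-6.9],
    [0,0,-6.9],
    [0,0,-6.9],
    [0,0,-6.9]
  ],
  "grip": [5,5,5,5,5]
}}

```text
clock: 31.7
position: [578.5, 80.8, 152.3]
ee_rot: [0.964, 0.265, -0.0, -0.0]
contact_force: [-0.3, -0.2, -1.3]
gripper_width: 13.1
```

Call:
{"fn": "send_rows", "kwargs": {
  "translation": [
    [-9.2,16.1,0],
    [-11.1,14.8,0],
    [-12.8,13.4,0],
    [-14.3,11.8,0],
    [-15.6,10,0]
  ],
  "dr": [
    [0,0,-6.9],
    [0,0,-6.9],
    [0,0,-6.9],
    [0,0,-6.9],
    [0,0,-6.9]
  ],
  "grip": [5,5,5,5,5]
}}

```text
clock: 32.33
position: [579.7, -11.8, 152.3]
ee_rot: [0.842, 0.539, -0.0, -0.0]
contact_force: [-0.5, -0.1, -1.6]
gripper_width: 12.9
```

Call:
{"fn": "send_rows", "kwargs": {
  "translation": [
    [0,0,0],
    [0,0,0],
    [0,0,0],
    [0,0,0],
    [0,0,0]
  ],
  "dr": [
    [0,0,0],
    [0,0,0],
    [0,0,0],
    [0,0,0],
    [0,0,0]
  ],
  "grip": [5,5,5,5,5]
}}

```text
clock: 32.95
position: [580.0, -11.0, 152.3]
ee_rot: [0.843, 0.538, -0.0, -0.0]
contact_force: [0.5, -0.5, -1.3]
gripper_width: 13.2
```

Run:
```python
from h import *
s=st(); x,y,z=s["position"]; ps=np.radians(yaw_of(s)+90)
o=[((0,255,255),rect(x,y,z+15,31,7,ps)),((0,0,255),circ(x,y,z-79,4.5)),((0,0,255),[(x,y,z-79),(x,y,z)]),((0,255,0),circ(580,-11,40,18))]
for c,b in(("top",(210,130,330,230)),("scene",(190,160,310,260))):
    im=np.mean([arm.get_image(c)[:,:,::-1].astype(float) for _ in range(4)],0); im=(255*(im/255)**.6).astype(np.uint8); crop(im,c+"15",b,6,c,o); crop(im,c+"15r",b,6,c)
```

```text
t32.95 pos [580.  -11.  152.3] yawY -25.0 j [ 0.26  0.38 -0.22 -0.   -0.98  2.45] F [ 0.5 -0.5 -1.3] T [0.04 0.02 0.01] w 13.2
```

View pics/scene15.png

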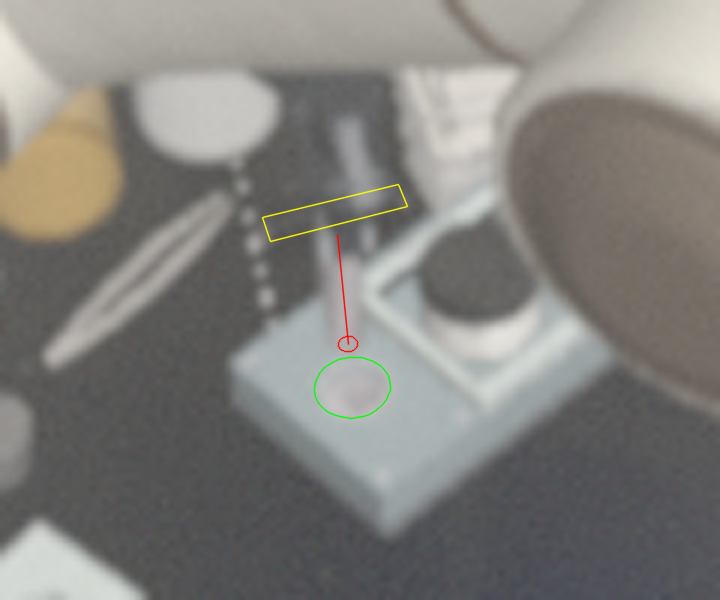

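View pics/top15.png

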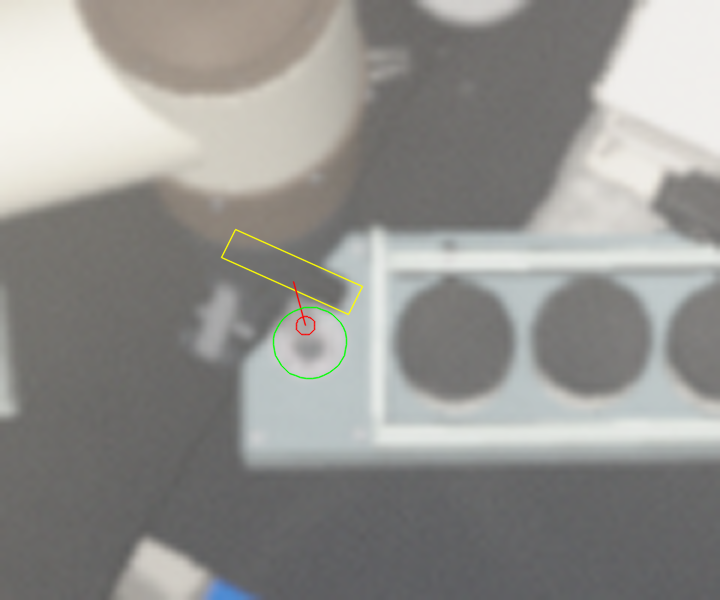

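Call:
{"fn": "send_rows", "kwargs": {
  "translation": [
    [0,0,10],
    [0,0,12],
    [0,0,8],
    [0,0,5],
    [0,0,2]
  ],
  "dr": [
    [0,0,0],
    [0,0,0],
    [0,0,0],
    [0,0,0],
    [0,0,0]
  ],
  "grip": [5,5,5,5,5]
}}

```text
clock: 33.98
position: [579.9, -11.3, 114.9]
ee_rot: [0.843, 0.538, -0.0, -0.0]
contact_force: [0.2, -0.5, -1.6]
gripper_width: 13.0
```

Call:
{"fn": "send_rows", "kwargs": {
  "translation": [
    [0,0,2],
    [0,0,2],
    [0,0,2],
    [0,0,1],
    [0,0,0]
  ],
  "dr": [
    [0,0,0],
    [0,0,0],
    [0,0,0],
    [0,0,0],
    [0,0,0]
  ],
  "grip": [5,5,5,5,5]
}}

```text
clock: 34.6
position: [580.0, -11.5, 108.5]
ee_rot: [0.843, 0.538, -0.0, 0.0]
contact_force: [-0.7, -1.0, -0.6]
gripper_width: 12.8
```

Run:
```python
from h import *
st()
```

```text
t34.60 pos [580.  -11.5 108.5] yawY -25.0 j [ 0.26  0.42 -0.27  0.   -0.88  2.45] F [-0.7 -1.  -0.6] T [-0.41  0.09  0.03] w 12.8
```

Call:
{"fn": "send_rows", "kwargs": {
  "translation": [
    [-1.5,0.4,0],
    [0,0,1],
    [0,0,1],
    [0,0,0],
    [0,0,0]
  ],
  "dr": [
    [0,0,0],
    [0,0,0],
    [0,0,0],
    [0,0,0],
    [0,0,0]
  ],
  "grip": [5,5,5,5,5]
}}

```text
clock: 35.22
position: [579.6, -12.9, 106.3]
ee_rot: [0.843, 0.538, -0.0, -0.0]
contact_force: [-0.3, -1.7, 0.1]
gripper_width: 13.0
```

Run:
```python
from h import *
st()
```

```text
t35.23 pos [579.6 -12.9 106.3] yawY -25.0 j [ 0.26  0.43 -0.27  0.   -0.87  2.45] F [-0.3 -1.7  0.1] T [-0.26  0.18  0.02] w 13.0
```

Call:
{"fn": "send_rows", "kwargs": {
  "translation": [
    [-1.1,0,0],
    [0,0,1],
    [0,0,1],
    [0,0,0],
    [0,0,0]
  ],
  "dr": [
    [0,0,0],
    [0,0,0],
    [0,0,0],
    [0,0,0],
    [0,0,0]
  ],
  "grip": [5,5,5,5,5]
}}

```text
clock: 35.85
position: [579.6, -13.7, 105.4]
ee_rot: [0.843, 0.538, 0.0, 0.0]
contact_force: [-2.4, 0.8, 5.8]
gripper_width: 12.7
```

Run:
```python
from h import *
st()
```

```text
t35.85 pos [579.6 -13.7 105.4] yawY -24.9 j [ 0.26  0.43 -0.27  0.   -0.87  2.45] F [-2.4  0.8  5.8] T [0.19 0.68 0.05] w 12.7
```

Call:
{"fn": "send_rows", "kwargs": {
  "translation": [
    [-0.3,-0.7,0],
    [0,0,0.5],
    [0,0,0.5],
    [0,0,0.5],
    [0,0,0]
  ],
  "dr": [
    [0,0,0],
    [0,0,3],
    [0,0,3],
    [0,0,3],
    [0,0,0]
  ],
  "grip": [5,5,5,5,5]
}}

```text
clock: 36.48
position: [579.0, -13.6, 104.1]
ee_rot: [0.883, 0.47, 0.001, 0.0]
contact_force: [-1.7, 0.2, 6.5]
gripper_width: 12.7
```

Run:
```python
from h import *
st()
```

```text
t36.48 pos [579.  -13.6 104.1] yawY -34.0 j [ 0.26  0.43 -0.28  0.   -0.87  2.29] F [-1.7  0.2  6.5] T [ 0.33  0.73 -0.05] w 12.7
```

Call:
{"fn": "send_rows", "kwargs": {
  "translation": [
    [-0.1,-0.7,0],
    [0,0,0.7],
    [0,0,0.7],
    [0,0,0.7],
    [0,0,0]
  ],
  "dr": [
    [0,0,0],
    [0,0,3],
    [0,0,3],
    [0,0,3],
    [0,0,0]
  ],
  "grip": [5,5,5,5,5]
}}

```text
clock: 37.1
position: [578.4, -13.3, 100.8]
ee_rot: [0.917, 0.399, 0.001, 0.0]
contact_force: [0.3, 0.2, -0.0]
gripper_width: 12.9
```

Run:
```python
from h import *
st()
```

```text
t37.10 pos [578.4 -13.3 100.8] yawY -42.9 j [ 0.26  0.43 -0.28  0.   -0.86  2.14] F [ 0.3  0.2 -0. ] T [ 0.01 -0.27 -0.01] w 12.9
```

It dropped in: the force is gone at 12 mm depth. Pushing further down.

Call:
{"fn": "send_rows", "kwargs": {
  "translation": [
    [0.1,0.2,2],
    [0,0,2],
    [0,0,2],
    [0,0,1],
    [0,0,0]
  ],
  "dr": [
    [0,0,0],
    [0,0,0],
    [0,0,0],
    [0,0,0],
    [0,0,0]
  ],
  "grip": [5,5,5,5,5]
}}

```text
clock: 37.72
position: [578.3, -13.4, 93.6]
ee_rot: [0.917, 0.399, 0.0, 0.0]
contact_force: [1.3, -0.1, -0.7]
gripper_width: 12.6
```

Run:
```python
from h import *
st()
```

```text
t37.73 pos [578.3 -13.4  93.6] yawY -43.0 j [ 0.26  0.44 -0.29 -0.   -0.84  2.14] F [ 1.3 -0.1 -0.7] T [ 0.24 -0.58  0.01] w 12.6
```

Call:
{"fn": "send_rows", "kwargs": {
  "translation": [
    [0.1,0.2,0],
    [0,0,0],
    [0,0,0],
    [0,0,0],
    [0,0,0]
  ],
  "dr": [
    [0,0,9],
    [0,0,9],
    [0,0,9],
    [0,0,9],
    [0,0,9]
  ],
  "grip": [5,5,5,5,5]
}}

```text
clock: 38.35
position: [578.4, -12.5, 93.4]
ee_rot: [1.0, 0.015, 0.0, -0.001]
contact_force: [0.2, 5.1, -0.9]
gripper_width: 12.9
```

Run:
```python
from h import *
st()
```

```text
t38.35 pos [578.4 -12.5  93.4] yawY -88.2 j [ 0.26  0.44 -0.29 -0.   -0.84  1.35] F [ 0.2  5.1 -0.9] T [ 1.69 -0.36  0.22] w 12.9
```

```bash
cat >> h.py <<'E'
def relieve(k=6.,extra=0):
    s=st(); M=R.from_quat(s["ee_rot"]).as_matrix(); F=s["contact_force"].copy(); T=s["wrist_torque"]
    F2=np.array([-T[1],T[0],0])/0.33; F[2]=0
    d=0.5*(F+F2)/k; print("Ftq",F2.round(1),"world shift",d.round(2),"tool shift",(M.T@d).round(2),"j6deg",np.degrees(s["joints"][5]).round(1))
E
echo
```

Call:
{"fn": "send_rows", "kwargs": {
  "translation": [
    [0,-0.8,0],
    [0,0,0],
    [0,0,0],
    [0,0,0],
    [0,0,0]
  ],
  "dr": [
    [0,0,9],
    [0,0,9],
    [0,0,9],
    [0,0,9],
    [0,0,0]
  ],
  "grip": [5,5,5,5,5]
}}

```text
clock: 38.98
position: [578.7, -11.6, 93.4]
ee_rot: [0.957, -0.291, 0.0, -0.001]
contact_force: [0.8, 5.3, -1.9]
gripper_width: 12.6
```

Run:
```python
from h import *
relieve()
```

```text
t38.98 pos [578.7 -11.6  93.4] yawY -123.9 j [ 0.26  0.44 -0.29 -0.   -0.84  0.72] F [ 0.8  5.3 -1.9] T [ 1.79 -0.72  0.06] w 12.6
Ftq [2.2 5.4 0. ] world shift [0.25 0.89 0.  ] tool shift [-0.29 -0.88  0.  ] j6deg 41.4
```

Call:
{"fn": "send_rows", "kwargs": {
  "translation": [
    [-0.3,-1,0],
    [0,0,0],
    [0,0,0],
    [0,0,0],
    [0,0,0]
  ],
  "dr": [
    [0,0,9],
    [0,0,9],
    [0,0,9],
    [0,0,9],
    [0,0,9]
  ],
  "grip": [5,5,5,5,5]
}}

```text
clock: 39.6
position: [579.7, -11.0, 93.5]
ee_rot: [0.771, -0.636, 0.001, -0.001]
contact_force: [4.7, 4.1, -5.0]
gripper_width: 13.1
```

Run:
```python
from h import *
relieve()
```

```text
t39.60 pos [579.7 -11.   93.5] yawY -169.1 j [ 0.26  0.44 -0.29 -0.   -0.84 -0.07] F [ 4.7  4.1 -5. ] T [ 1.17 -1.28  0.18] w 13.1
Ftq [3.9 3.5 0. ] world shift [0.71 0.64 0.  ] tool shift [-0.49 -0.82  0.  ] j6deg -3.9
```

Call:
{"fn": "send_rows", "kwargs": {
  "translation": [
    [-0.5,-1,0.3],
    [0,0,0],
    [0,0,0],
    [0,0,0],
    [0,0,0]
  ],
  "dr": [
    [0,0,9],
    [0,0,9],
    [0,0,9],
    [0,0,9],
    [0,0,9]
  ],
  "grip": [5,5,5,5,5]
}}

```text
clock: 40.22
position: [580.8, -11.1, 93.5]
ee_rot: [-0.469, 0.883, -0.001, 0.001]
contact_force: [5.2, 1.3, -2.9]
gripper_width: 13.2
```

Run:
```python
from h import *
relieve()
```

```text
t40.23 pos [580.8 -11.1  93.5] yawY 146.0 j [ 0.26  0.44 -0.28  0.   -0.84 -0.85] F [ 5.2  1.3 -2.9] T [ 0.08 -1.43  0.19] w 13.2
Ftq [4.3 0.3 0. ] world shift [0.79 0.13 0.  ] tool shift [-0.55 -0.58  0.  ] j6deg -49.0
```

Call:
{"fn": "send_rows", "kwargs": {
  "translation": [
    [-0.6,-0.8,0.2],
    [0,0,0],
    [0,0,0],
    [0,0,0],
    [0,0,0]
  ],
  "dr": [
    [0,0,9],
    [0,0,9],
    [0,0,9],
    [0,0,9],
    [0,0,9]
  ],
  "grip": [5,5,5,5,5]
}}

```text
clock: 40.85
position: [581.4, -11.9, 93.5]
ee_rot: [-0.096, 0.995, -0.001, 0.001]
contact_force: [3.7, -1.6, -2.0]
gripper_width: 13.1
```

Run:
```python
from h import *
relieve()
```

```text
t40.85 pos [581.4 -11.9  93.5] yawY 101.0 j [ 0.26  0.44 -0.28  0.   -0.84 -1.64] F [ 3.7 -1.6 -2. ] T [-0.86 -1.26  0.2 ] w 13.1
Ftq [ 3.8 -2.6  0. ] world shift [ 0.63 -0.35  0.  ] tool shift [-0.55 -0.46  0.  ] j6deg -94.0
```

Call:
{"fn": "send_rows", "kwargs": {
  "translation": [
    [-0.6,-0.6,0.1],
    [0,0,0],
    [0,0,0],
    [0,0,0],
    [0,0,0]
  ],
  "dr": [
    [0,0,9],
    [0,0,9],
    [0,0,9],
    [0,0,9],
    [0,0,9]
  ],
  "grip": [5,5,5,5,5]
}}

```text
clock: 41.48
position: [581.3, -12.9, 93.4]
ee_rot: [0.293, 0.956, -0.001, 0.0]
contact_force: [1.7, -3.0, 0.3]
gripper_width: 12.9
```

Run:
```python
from h import *
relieve()
for c,b in(("top",(240,150,350,230)),("scene",(190,160,330,260))):
    im=np.mean([arm.get_image(c)[:,:,::-1].astype(float) for _ in range(3)],0).astype(np.uint8); crop(im,c+"16",b,5.5,c)
```

```text
t41.48 pos [581.3 -12.9  93.4] yawY 56.0 j [ 0.26  0.44 -0.28  0.   -0.85 -2.42] F [ 1.7 -3.   0.3] T [-1.13 -0.62  0.26] w 12.9
Ftq [ 1.9 -3.4  0. ] world shift [ 0.3  -0.53  0.  ] tool shift [-0.54 -0.28  0.  ] j6deg -138.9
```

View pics/top16.png

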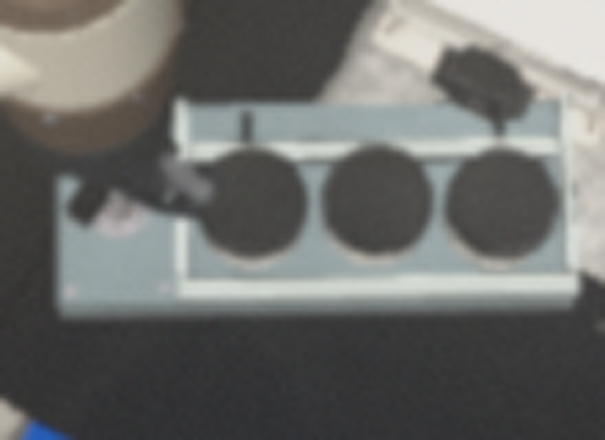

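View pics/scene16.png

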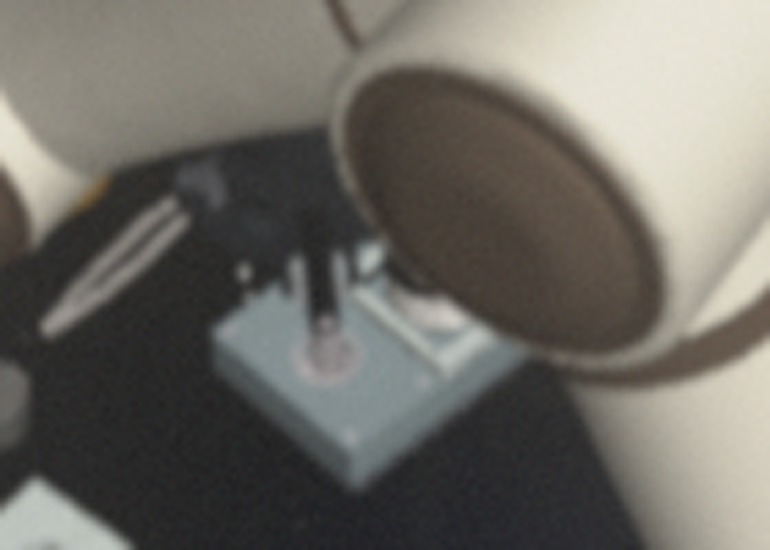

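The bar has visibly moved and the key is seated. Continuing to near the wrist limit, then regrasping.

Call:
{"fn": "send_rows", "kwargs": {
  "translation": [
    [-0.5,-0.4,0],
    [0,0,0],
    [0,0,0],
    [0,0,0],
    [0,0,0]
  ],
  "dr": [
    [0,0,9],
    [0,0,9],
    [0,0,9],
    [0,0,4],
    [0,0,0]
  ],
  "grip": [5,5,5,5,5]
}}

```text
clock: 42.4
position: [580.7, -13.1, 93.4]
ee_rot: [0.536, 0.844, -0.001, -0.0]
contact_force: [-0.1, -4.3, 3.9]
gripper_width: 13.1
```

Run:
```python
from h import *
relieve()
```

```text
t42.40 pos [580.7 -13.1  93.4] yawY 25.2 j [ 0.26  0.44 -0.28  0.   -0.85 -2.96] F [-0.1 -4.3  3.9] T [-1.93 -0.06  0.06] w 13.1
Ftq [ 0.2 -5.8  0. ] world shift [ 0.   -0.84  0.  ] tool shift [-0.76 -0.35  0.  ] j6deg -169.5
```

Call:
{"fn": "send_rows", "kwargs": {
  "translation": [
    [-0.4,-0.2,0],
    [0,0,0],
    [0,0,0],
    [0,0,0],
    [0,0,0]
  ],
  "dr": [
    [0,0,0],
    [0,0,0],
    [0,0,0],
    [0,0,0],
    [0,0,0]
  ],
  "grip": [5,30,85,85,85]
}}

```text
clock: 43.02
position: [581.2, -12.3, 92.9]
ee_rot: [0.537, 0.844, 0.0, -0.0]
contact_force: [-0.2, 0.7, 1.3]
gripper_width: 82.0
```

Call:
{"fn": "send_rows", "kwargs": {
  "translation": [
    [0,0,0],
    [0,0,0],
    [0,0,0],
    [0,0,0],
    [0,0,0]
  ],
  "dr": [
    [0,0,0],
    [0,0,0],
    [0,0,0],
    [0,0,0],
    [0,0,0]
  ],
  "grip": [85,85,85,85,85]
}}

```text
clock: 43.65
position: [581.3, -12.6, 93.1]
ee_rot: [0.537, 0.844, -0.0, 0.0]
contact_force: [0.6, 0.4, 0.6]
gripper_width: 85.1
```

Run:
```python
from h import *
st()
for c,b in(("top",(240,150,350,230)),("scene",(190,160,330,260))):
    im=np.mean([arm.get_image(c)[:,:,::-1].astype(float) for _ in range(3)],0).astype(np.uint8); crop(im,c+"17",b,5.5,c)
```

```text
t43.65 pos [581.3 -12.6  93.1] yawY 25.0 j [ 0.26  0.45 -0.28  0.   -0.85 -2.96] F [0.6 0.4 0.6] T [-0.01  0.03  0.01] w 85.1
```

View pics/top17.png

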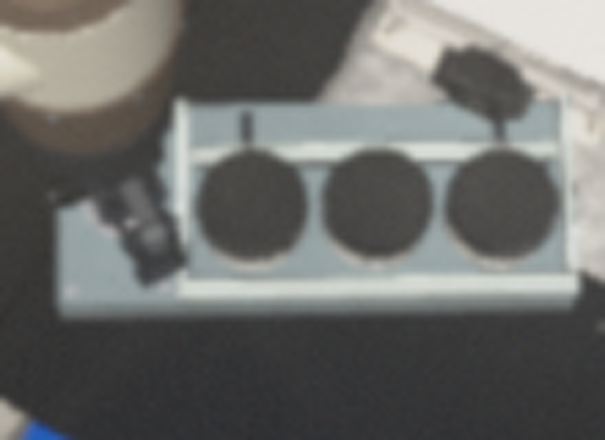

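View pics/scene17.png

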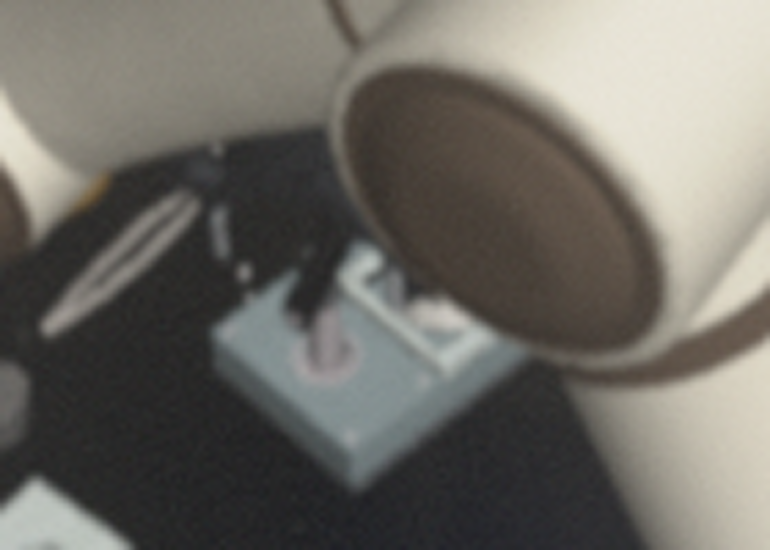

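Call:
{"fn": "send_rows", "kwargs": {
  "translation": [
    [0.7,-0.8,0],
    [0,0,0],
    [0,0,0],
    [0,0,0],
    [0,0,0]
  ],
  "dr": [
    [0,0,-10],
    [0,0,-10],
    [0,0,-10],
    [0,0,-10],
    [0,0,-10]
  ],
  "grip": [85,85,85,85,85]
}}

```text
clock: 44.58
position: [580.3, -12.3, 93.1]
ee_rot: [0.127, 0.992, 0.0, 0.0]
contact_force: [-0.3, 1.0, 1.4]
gripper_width: 85.6
```

Call:
{"fn": "send_rows", "kwargs": {
  "translation": [
    [0,0,0],
    [0,0,0],
    [0,0,0],
    [0,0,0],
    [0,0,0]
  ],
  "dr": [
    [0,0,-10],
    [0,0,-10],
    [0,0,-10],
    [0,0,-10],
    [0,0,-10]
  ],
  "grip": [85,85,85,85,85]
}}

```text
clock: 45.2
position: [580.3, -12.3, 93.1]
ee_rot: [-0.304, 0.953, 0.0, -0.0]
contact_force: [0.3, -1.1, -0.1]
gripper_width: 85.0
```

Call:
{"fn": "send_rows", "kwargs": {
  "translation": [
    [0,0,0],
    [0,0,0],
    [0,0,0],
    [0,0,0],
    [0,0,0]
  ],
  "dr": [
    [0,0,-10],
    [0,0,-10],
    [0,0,-10],
    [0,0,-10],
    [0,0,-10]
  ],
  "grip": [85,85,85,85,85]
}}

```text
clock: 45.82
position: [580.3, -12.3, 93.1]
ee_rot: [-0.678, 0.735, -0.0, -0.0]
contact_force: [-0.2, -1.2, 1.2]
gripper_width: 84.7
```

Call:
{"fn": "send_rows", "kwargs": {
  "translation": [
    [0,0,0],
    [0,0,0],
    [0,0,0],
    [0,0,0],
    [0,0,0]
  ],
  "dr": [
    [0,0,-10],
    [0,0,-10],
    [0,0,-10],
    [0,0,0],
    [0,0,0]
  ],
  "grip": [85,85,85,60,40]
}}

```text
clock: 46.45
position: [580.3, -12.3, 93.1]
ee_rot: [0.843, -0.538, -0.0, -0.0]
contact_force: [-0.3, -0.6, 0.6]
gripper_width: 50.7
```

Call:
{"fn": "send_rows", "kwargs": {
  "translation": [
    [0,0,0],
    [0,0,0],
    [0,0,0],
    [0,0,0],
    [0,0,0]
  ],
  "dr": [
    [0,0,0],
    [0,0,0],
    [0,0,0],
    [0,0,0],
    [0,0,0]
  ],
  "grip": [20,5,5,5,5]
}}

```text
clock: 47.08
position: [580.3, -12.3, 93.2]
ee_rot: [0.844, -0.537, 0.0, -0.0]
contact_force: [-0.3, -0.2, 1.7]
gripper_width: 13.0
```

Run:
```python
from h import *
relieve()
```

```text
t47.08 pos [580.3 -12.3  93.2] yawY -155.0 j [ 0.26  0.44 -0.28  0.   -0.85  0.18] F [-0.3 -0.2  1.7] T [-0.02  0.05  0.04] w 13.0
Ftq [-0.2 -0.1  0. ] world shift [-0.03 -0.02  0.  ] tool shift [ 0.01  0.04 -0.  ] j6deg 10.3
```

Call:
{"fn": "send_rows", "kwargs": {
  "translation": [
    [0,0,0],
    [0,0,0],
    [0,0,0],
    [0,0,0],
    [0,0,0]
  ],
  "dr": [
    [0,0,8],
    [0,0,8],
    [0,0,8],
    [0,0,6],
    [0,0,0]
  ],
  "grip": [5,5,5,5,5]
}}

```text
clock: 47.7
position: [580.3, -12.3, 93.3]
ee_rot: [-0.676, 0.737, -0.0, -0.0]
contact_force: [-2.0, 0.3, 2.9]
gripper_width: 12.8
```

Run:
```python
from h import *
relieve()
```

```text
t47.70 pos [580.3 -12.3  93.3] yawY 175.1 j [ 0.26  0.44 -0.28  0.   -0.85 -0.34] F [-2.   0.3  2.9] T [-0.03  0.21  0.02] w 12.8
Ftq [-0.6 -0.1  0. ] world shift [-0.22  0.02  0.  ] tool shift [ 0.    0.22 -0.  ] j6deg -19.7
```

Call:
{"fn": "send_rows", "kwargs": {
  "translation": [
    [0,0,0],
    [0,0,0],
    [0,0,0],
    [0,0,0],
    [0,0,0]
  ],
  "dr": [
    [0,0,4],
    [0,0,4],
    [0,0,4],
    [0,0,4],
    [0,0,0]
  ],
  "grip": [5,5,5,5,5]
}}

```text
clock: 48.32
position: [580.3, -12.3, 93.2]
ee_rot: [-0.568, 0.823, -0.0, -0.0]
contact_force: [-0.6, -0.4, 2.5]
gripper_width: 12.8
```

Run:
```python
from h import *
relieve()
```

```text
t48.33 pos [580.3 -12.3  93.2] yawY 159.2 j [ 0.26  0.44 -0.28  0.   -0.85 -0.62] F [-0.6 -0.4  2.5] T [-0.03  0.26  0.09] w 12.8
Ftq [-0.8 -0.1  0. ] world shift [-0.11 -0.04  0.  ] tool shift [0.08 0.09 0.  ] j6deg -35.6
```

Call:
{"fn": "send_rows", "kwargs": {
  "translation": [
    [0,0,0],
    [0,0,0],
    [0,0,0],
    [0,0,0],
    [0,0,0]
  ],
  "dr": [
    [0,0,3],
    [0,0,3],
    [0,0,3],
    [0,0,0],
    [0,0,0]
  ],
  "grip": [5,5,5,5,5]
}}

```text
clock: 48.95
position: [580.3, -12.3, 93.2]
ee_rot: [-0.501, 0.865, -0.0, -0.0]
contact_force: [-1.1, 0.1, 2.0]
gripper_width: 12.7
```

Run:
```python
from h import *
relieve()
for c,b in(("top",(240,150,350,230)),):
    im=np.mean([arm.get_image(c)[:,:,::-1].astype(float) for _ in range(3)],0).astype(np.uint8); crop(im,c+"18",b,7,c)
```

```text
t48.95 pos [580.3 -12.3  93.2] yawY 150.2 j [ 0.26  0.44 -0.28  0.   -0.85 -0.78] F [-1.1  0.1  2. ] T [0.01 0.33 0.51] w 12.7
Ftq [-1.  0.  0.] world shift [-0.18  0.01  0.  ] tool shift [0.08 0.16 0.  ] j6deg -44.6
```

View pics/top18.png

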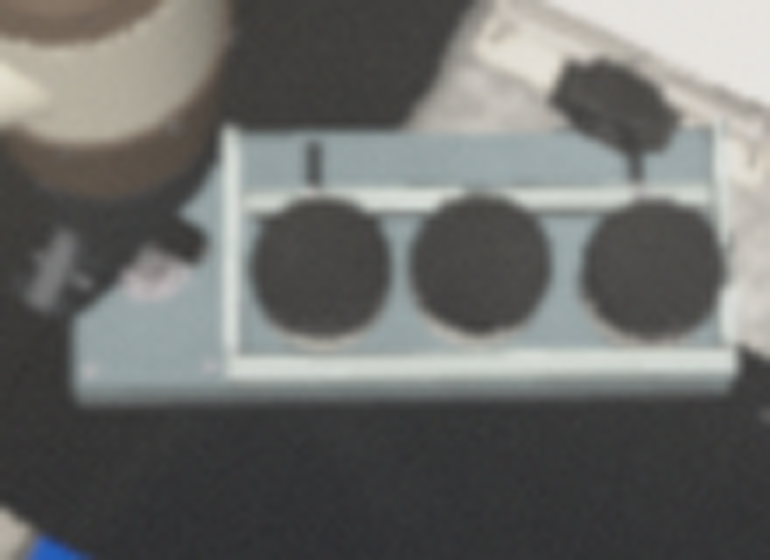

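Call:
{"fn": "send_rows", "kwargs": {
  "translation": [
    [0,0,0],
    [0,0,0],
    [0,0,0],
    [0,0,0],
    [0,0,0]
  ],
  "dr": [
    [0,0,2],
    [0,0,2],
    [0,0,0],
    [0,0,0],
    [0,0,0]
  ],
  "grip": [5,5,5,5,5]
}}

```text
clock: 49.72
position: [580.3, -12.3, 93.2]
ee_rot: [-0.47, 0.883, -0.0, 0.0]
contact_force: [-1.3, -0.2, 4.3]
gripper_width: 13.1
```

Run:
```python
from h import *
relieve()
im=cv2.imread("pics/top18.png")
# bar rear edge / gap measurement
for X,Y in[((240+440/7),(150+350/7)),((240+440/7),(150+210/7)),((240+440/7),(150+190/7))]: print(unproj([(X,Y)],52,"top"))
```

```text
t49.73 pos [580.3 -12.3  93.2] yawY 146.0 j [ 0.26  0.44 -0.28  0.   -0.85 -0.85] F [-1.3 -0.2  4.3] T [0.05 0.47 0.73] w 13.1
Ftq [-1.4  0.2  0. ] world shift [-0.23 -0.    0.  ] tool shift [ 0.13  0.19 -0.  ] j6deg -48.7
[[ 536.99665713 -133.1220712    52.        ]]
[[ 596.89160988 -133.65400347   52.        ]]
[[ 605.55104427 -133.73186184   52.        ]]
```

Torque rises to 0.73 N m and the channel measures about 60 mm, so the screw is at its stop. Easing back within the play and lifting the key out.

Call:
{"fn": "send_rows", "kwargs": {
  "translation": [
    [0,0,0],
    [0,0,0],
    [0,0,0],
    [0,0,-4],
    [0,0,-8]
  ],
  "dr": [
    [0,0,-4],
    [0,0,-4],
    [0,0,0],
    [0,0,0],
    [0,0,0]
  ],
  "grip": [5,5,5,5,5]
}}

```text
clock: 50.35
position: [577.5, -12.0, 95.1]
ee_rot: [-0.528, 0.85, 0.003, -0.002]
contact_force: [15.8, -5.1, -55.0]
gripper_width: 13.5
```

Run:
```python
from h import *
relieve()
```

```text
t50.35 pos [577.5 -12.   95.1] yawY 153.7 j [ 0.26  0.44 -0.28 -0.01 -0.86 -0.71] F [ 15.8  -5.1 -55. ] T [-1.77 -5.88  0.16] w 13.5
Ftq [17.8 -5.4  0. ] world shift [ 2.8  -0.87  0.  ] tool shift [-0.46 -2.9  -0.02] j6deg -40.8
```

Call:
{"fn": "send_rows", "kwargs": {
  "translation": [
    [0,0,6],
    [0,0,6],
    [0,0,0],
    [0,0,0],
    [0,0,0]
  ],
  "dr": [
    [0,0,0],
    [0,0,0],
    [0,0,-3],
    [0,0,-3],
    [0,0,0]
  ],
  "grip": [5,5,5,5,5]
}}

```text
clock: 50.98
position: [580.1, -12.5, 95.4]
ee_rot: [-0.574, 0.819, -0.0, 0.0]
contact_force: [-3.7, -0.6, 7.5]
gripper_width: 13.0
```

Run:
```python
from h import *
relieve()
```

```text
t50.98 pos [580.1 -12.5  95.4] yawY 160.0 j [ 0.26  0.44 -0.28  0.   -0.85 -0.61] F [-3.7 -0.6  7.5] T [ 0.05  1.19 -0.04] w 13.0
Ftq [-3.6  0.1  0. ] world shift [-0.61 -0.04  0.  ] tool shift [ 0.24  0.56 -0.  ] j6deg -34.8
```

Call:
{"fn": "send_rows", "kwargs": {
  "translation": [
    [0.2,0.5,0],
    [0,0,-1],
    [0,0,0],
    [0,0,0],
    [0,0,0]
  ],
  "dr": [
    [0,0,-2],
    [0,0,-2],
    [0,0,0],
    [0,0,0],
    [0,0,0]
  ],
  "grip": [5,5,5,5,5]
}}

```text
clock: 51.6
position: [580.0, -12.4, 95.4]
ee_rot: [-0.602, 0.799, -0.0, 0.0]
contact_force: [-3.9, -1.2, 6.8]
gripper_width: 12.7
```

Run:
```python
from h import *
relieve()
```

```text
t51.60 pos [580.  -12.4  95.4] yawY 164.0 j [ 0.26  0.44 -0.28  0.   -0.85 -0.54] F [-3.9 -1.2  6.8] T [-0.1   0.88 -0.1 ] w 12.7
Ftq [-2.7 -0.3  0. ] world shift [-0.54 -0.13  0.  ] tool shift [ 0.27  0.49 -0.  ] j6deg -30.8
```

Call:
{"fn": "send_rows", "kwargs": {
  "translation": [
    [0,0,-1],
    [0,0,-1],
    [0,0,0],
    [0,0,0],
    [0,0,0]
  ],
  "dr": [
    [0,0,0],
    [0,0,0],
    [0,0,0],
    [0,0,0],
    [0,0,0]
  ],
  "grip": [5,5,5,5,5]
}}

```text
clock: 52.22
position: [579.7, -12.3, 95.6]
ee_rot: [-0.602, 0.799, 0.0, -0.0]
contact_force: [2.0, -0.9, -4.9]
gripper_width: 12.9
```

Run:
```python
from h import *
relieve()
```

```text
t52.23 pos [579.7 -12.3  95.6] yawY 164.0 j [ 0.26  0.44 -0.28 -0.   -0.85 -0.54] F [ 2.  -0.9 -4.9] T [-0.54 -0.55 -0.17] w 12.9
Ftq [ 1.7 -1.6  0. ] world shift [ 0.3  -0.21  0.  ] tool shift [ 0.12 -0.35 -0.  ] j6deg -30.8
```

Call:
{"fn": "send_rows", "kwargs": {
  "translation": [
    [0,0,0.5],
    [0,0,0],
    [0,0,0],
    [0,0,0],
    [0,0,0]
  ],
  "dr": [
    [0,0,2],
    [0,0,2],
    [0,0,0],
    [0,0,0],
    [0,0,0]
  ],
  "grip": [5,5,5,30,40]
}}

```text
clock: 52.85
position: [580.2, -12.0, 96.3]
ee_rot: [-0.574, 0.819, -0.0, 0.001]
contact_force: [0.3, -0.3, -0.2]
gripper_width: 39.9
```

Call:
{"fn": "send_rows", "kwargs": {
  "translation": [
    [0,0,0],
    [0,0,0],
    [0,0,0],
    [0,0,0],
    [0,0,0]
  ],
  "dr": [
    [0,0,0],
    [0,0,0],
    [0,0,0],
    [0,0,0],
    [0,0,0]
  ],
  "grip": [60,60,60,60,60]
}}

```text
clock: 53.48
position: [579.8, -12.3, 95.6]
ee_rot: [-0.574, 0.819, -0.0, -0.0]
contact_force: [0.1, -0.0, 0.2]
gripper_width: 60.0
```

Run:
```python
from h import *
relieve()
for c,b in(("top",(240,150,350,230)),("scene",(190,160,330,260))):
    im=np.mean([arm.get_image(c)[:,:,::-1].astype(float) for _ in range(4)],0); im=(255*(im/255)**.7).astype(np.uint8); crop(im,c+"19",b,5.7,c)
```

```text
t53.48 pos [579.8 -12.3  95.6] yawY 160.0 j [ 0.26  0.44 -0.28  0.   -0.85 -0.61] F [ 0.1 -0.   0.2] T [ 0.04 -0.02 -0.  ] w 60.0
Ftq [0.1 0.1 0. ] world shift [0.01 0.01 0.  ] tool shift [-0.01 -0.01 -0.  ] j6deg -34.7
```

View pics/top19.png

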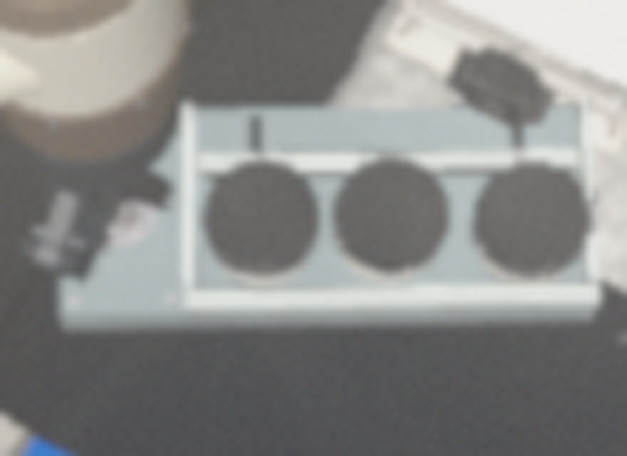

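View pics/scene19.png

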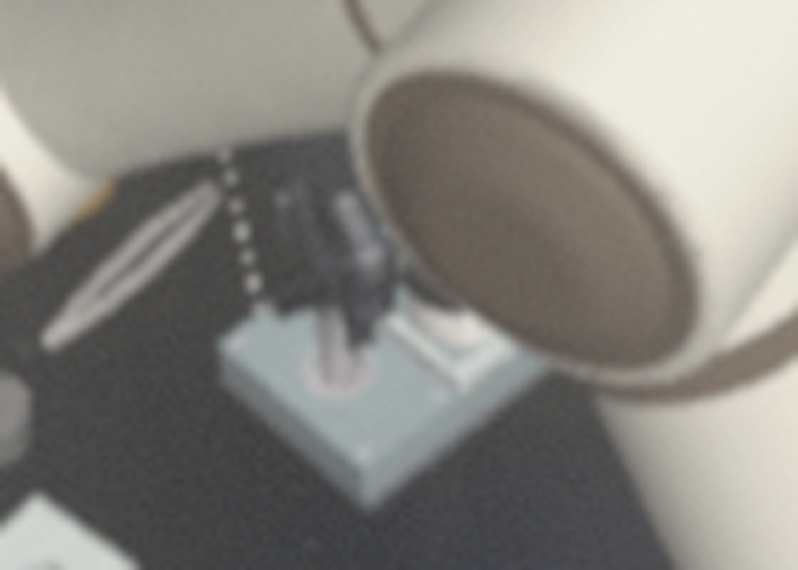

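Call:
{"fn": "send_rows", "kwargs": {
  "translation": [
    [0,-0.3,2],
    [0,0,0],
    [0,0,0],
    [0,0,0],
    [0,0,0]
  ],
  "dr": [
    [0,0,0],
    [0,0,0],
    [0,0,0],
    [0,0,0],
    [0,0,0]
  ],
  "grip": [60,40,20,5,5]
}}

```text
clock: 54.5
position: [580.1, -12.4, 93.8]
ee_rot: [-0.574, 0.819, -0.0, 0.0]
contact_force: [-0.8, -1.0, 0.9]
gripper_width: 13.0
```

Call:
{"fn": "send_rows", "kwargs": {
  "translation": [
    [0,0,0],
    [0,0,0],
    [0,0,0],
    [0,0,0],
    [0,0,0]
  ],
  "dr": [
    [0,0,0],
    [0,0,0],
    [0,0,0],
    [0,0,0],
    [0,0,0]
  ],
  "grip": [5,5,5,5,5]
}}

```text
clock: 55.12
position: [580.1, -12.4, 93.7]
ee_rot: [-0.574, 0.819, -0.0, 0.0]
contact_force: [-0.3, 1.0, 3.1]
gripper_width: 13.1
```

Run:
```python
from h import *
relieve()
```

```text
t55.12 pos [580.1 -12.4  93.7] yawY 160.0 j [ 0.26  0.44 -0.28  0.   -0.85 -0.61] F [-0.3  1.   3.1] T [0.02 0.27 0.11] w 13.1
Ftq [-0.8  0.1  0. ] world shift [-0.09  0.09  0.  ] tool shift [-0.05  0.11 -0.  ] j6deg -34.7
```

Call:
{"fn": "send_rows", "kwargs": {
  "translation": [
    [0,0,-1],
    [0,0,-1],
    [0,0,-1],
    [0,0,0],
    [0,0,0]
  ],
  "dr": [
    [0,0,0],
    [0,0,0],
    [0,0,0],
    [0,0,0],
    [0,0,0]
  ],
  "grip": [5,5,5,5,5]
}}

```text
clock: 55.75
position: [579.6, -12.4, 94.0]
ee_rot: [-0.573, 0.819, 0.001, -0.001]
contact_force: [5.6, -1.9, -16.7]
gripper_width: 12.9
```

Run:
```python
from h import *
relieve()
```

```text
t55.75 pos [579.6 -12.4  94. ] yawY 160.0 j [ 0.26  0.44 -0.28 -0.   -0.85 -0.61] F [  5.6  -1.9 -16.7] T [-0.49 -1.86  0.12] w 12.9
Ftq [ 5.6 -1.5  0. ] world shift [ 0.94 -0.28  0.  ] tool shift [-0.06 -0.98 -0.  ] j6deg -34.7
```

Call:
{"fn": "send_rows", "kwargs": {
  "translation": [
    [0,-0.8,-1],
    [0,0,-1],
    [0,-0.4,-1],
    [0,0,0],
    [0,0,0]
  ],
  "dr": [
    [0,0,-1.5],
    [0,0,-1.5],
    [0,0,0],
    [0,0,0],
    [0,0,0]
  ],
  "grip": [5,5,5,5,5]
}}

```text
clock: 56.38
position: [579.5, -12.4, 94.2]
ee_rot: [-0.594, 0.805, 0.002, -0.002]
contact_force: [8.1, -0.7, -27.0]
gripper_width: 13.2
```

Run:
```python
from h import *
relieve()
```

```text
t56.38 pos [579.5 -12.4  94.2] yawY 162.9 j [ 0.26  0.44 -0.28 -0.   -0.85 -0.55] F [  8.1  -0.7 -27. ] T [-0.23 -2.65 -0.08] w 13.2
Ftq [ 8.  -0.7  0. ] world shift [ 1.34 -0.11  0.  ] tool shift [-0.29 -1.32 -0.01] j6deg -31.7
```

Call:
{"fn": "send_rows", "kwargs": {
  "translation": [
    [-0.2,-0.8,0],
    [0,0,-0.5],
    [0,0,0],
    [0,0,0],
    [0,0,0]
  ],
  "dr": [
    [0,0,-1],
    [0,0,-1],
    [0,0,0],
    [0,0,0],
    [0,0,0]
  ],
  "grip": [5,5,5,5,5]
}}

```text
clock: 57.0
position: [579.7, -12.5, 94.5]
ee_rot: [-0.608, 0.794, 0.003, -0.002]
contact_force: [6.8, -0.7, -27.3]
gripper_width: 12.8
```

Run:
```python
from h import *
relieve()
```

```text
t57.00 pos [579.7 -12.5  94.5] yawY 164.9 j [ 0.26  0.44 -0.28 -0.   -0.86 -0.52] F [  6.8  -0.7 -27.3] T [-0.13 -2.29 -0.03] w 12.8
Ftq [ 6.9 -0.4  0. ] world shift [ 1.15 -0.09  0.  ] tool shift [-0.22 -1.13 -0.01] j6deg -29.6
```

Call:
{"fn": "send_rows", "kwargs": {
  "translation": [
    [-0.2,-0.8,0],
    [0,0,-1],
    [0,0,0],
    [0,0,0],
    [0,0,0]
  ],
  "dr": [
    [0,0,-1],
    [0,0,-1],
    [0,0,0],
    [0,0,0],
    [0,0,0]
  ],
  "grip": [5,5,5,5,5]
}}

```text
clock: 57.62
position: [580.9, -12.9, 101.3]
ee_rot: [-0.623, 0.783, 0.001, -0.001]
contact_force: [-4.5, 3.9, -10.0]
gripper_width: 13.1
```

Run:
```python
from h import *
relieve()
im=np.mean([arm.get_image("scene")[:,:,::-1].astype(float) for _ in range(4)],0); im=(255*(im/255)**.6).astype(np.uint8); crop(im,"scene20",(210,180,290,240),9,"scene")
```

```text
t57.62 pos [580.9 -12.9 101.3] yawY 167.0 j [ 0.26  0.44 -0.27 -0.   -0.87 -0.48] F [ -4.5   3.9 -10. ] T [ 1.14  1.67 -0.01] w 13.1
Ftq [-5.1  3.4  0. ] world shift [-0.8   0.61  0.  ] tool shift [-0.42  0.92  0.  ] j6deg -27.6
```

View pics/scene20.png

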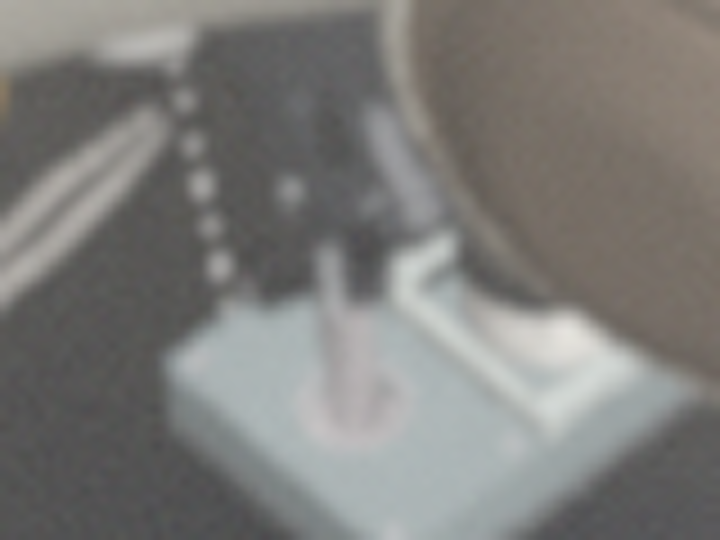

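It let go: z jumped to 101.3 and the torque is about 0. Continuing gently.

Call:
{"fn": "send_rows", "kwargs": {
  "translation": [
    [-0.4,0.9,0],
    [0,0,-2],
    [0,0,-2],
    [0,0,0],
    [0,0,0]
  ],
  "dr": [
    [0,0,0],
    [0,0,0],
    [0,0,0],
    [0,0,0],
    [0,0,0]
  ],
  "grip": [5,5,5,5,5]
}}

```text
clock: 58.45
position: [583.6, -12.6, 107.6]
ee_rot: [-0.623, 0.782, -0.002, 0.001]
contact_force: [-5.0, -0.8, 6.0]
gripper_width: 13.1
```

Run:
```python
from h import *
relieve()
```

```text
t58.45 pos [583.6 -12.6 107.6] yawY 167.1 j [ 0.26  0.43 -0.26  0.   -0.87 -0.48] F [-5.  -0.8  6. ] T [-0.17  1.79  0.03] w 13.1
Ftq [-5.4 -0.5  0. ] world shift [-0.87 -0.11  0.  ] tool shift [ 0.3   0.82 -0.  ] j6deg -27.7
```

Call:
{"fn": "send_rows", "kwargs": {
  "translation": [
    [0.2,1.2,0],
    [0,1,0],
    [0,0,0],
    [0,0,0],
    [0,0,0]
  ],
  "dr": [
    [0,0,0],
    [0,0,0],
    [0,0,0],
    [0,0,0],
    [0,0,0]
  ],
  "grip": [5,5,5,5,5]
}}

```text
clock: 59.08
position: [580.4, -11.8, 104.9]
ee_rot: [-0.623, 0.782, -0.0, 0.0]
contact_force: [-1.3, -0.1, -1.4]
gripper_width: 13.0
```

Run:
```python
from h import *
relieve()
for c,b in(("scene",(200,170,290,240)),("top",(235,155,325,225))):
    im=np.mean([arm.get_image(c)[:,:,::-1].astype(float) for _ in range(4)],0); im=(255*(im/255)**.6).astype(np.uint8); crop(im,c+"21",b,8,c)
```

```text
t59.08 pos [580.4 -11.8 104.9] yawY 167.0 j [ 0.26  0.43 -0.27 -0.   -0.87 -0.48] F [-1.3 -0.1 -1.4] T [-0.03 -0.05  0.03] w 13.0
Ftq [ 0.2 -0.1  0. ] world shift [-0.09 -0.02  0.  ] tool shift [ 0.04  0.09 -0.  ] j6deg -27.8
```

View pics/scene21.png

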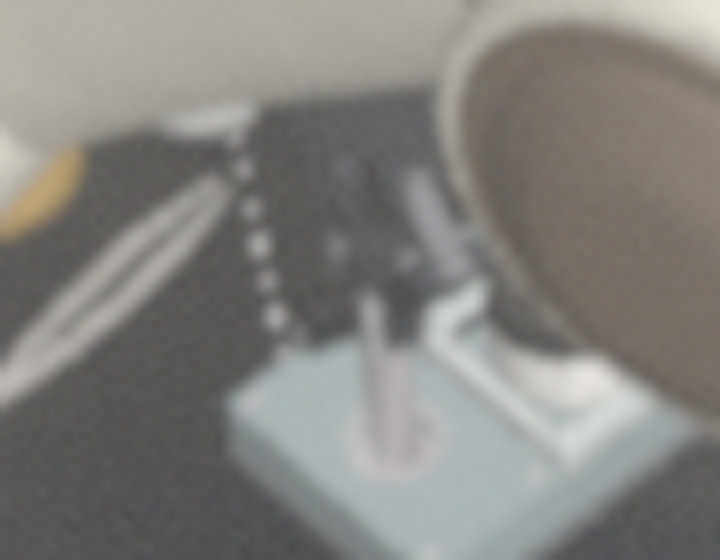

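View pics/top21.png

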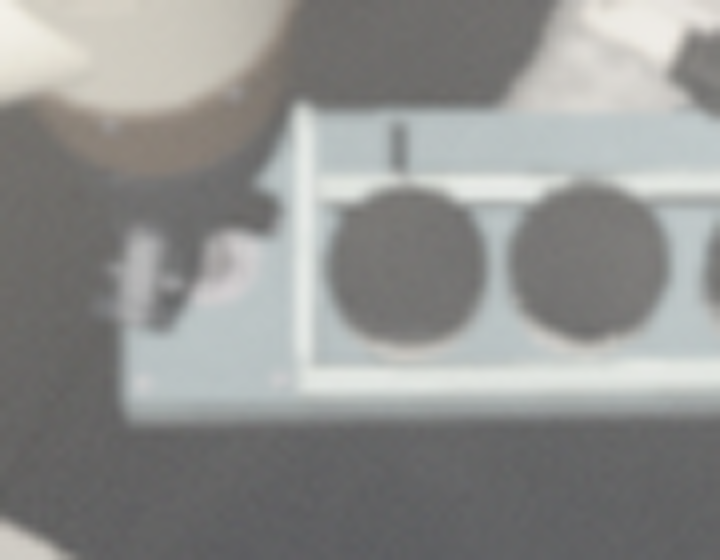

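The forces are near zero and the weight is carried, so the key is free. Lifting it clear.

Call:
{"fn": "send_rows", "kwargs": {
  "translation": [
    [0,0,-4],
    [0,0,-8],
    [0,0,-15],
    [0,0,-20],
    [0,0,-15]
  ],
  "dr": [
    [0,0,0],
    [0,0,0],
    [0,0,0],
    [0,0,0],
    [0,0,0]
  ],
  "grip": [5,5,5,5,5]
}}

```text
clock: 60.1
position: [580.4, -11.9, 169.2]
ee_rot: [-0.623, 0.782, -0.001, 0.001]
contact_force: [0.6, -0.2, -2.0]
gripper_width: 12.8
```

Run:
```python
from h import *
relieve(); s=arm.read_state(); x,y,z=s["position"]; ps=np.radians(yaw_of(s)+90)
o=[((0,255,255),rect(x,y,z+27,31,7,ps)),((0,255,0),rect(x,y,z+3,31,7,ps)),((0,0,255),circ(x,y,z-79,4.5)),((0,0,255),[(x,y,z-79),(x,y,z)])]
for c,b in(("scene",(200,150,290,220)),("top",(235,145,325,215))):
    im=np.mean([arm.get_image(c)[:,:,::-1].astype(float) for _ in range(4)],0); im=(255*(im/255)**.6).astype(np.uint8); crop(im,c+"22",b,8,c,o);  crop(im,c+"22r",b,8,c)
```

```text
t60.10 pos [580.4 -11.9 169.2] yawY 167.0 j [ 0.26  0.36 -0.2   0.   -1.01 -0.48] F [ 0.6 -0.2 -2. ] T [ 0.03  0.03 -0.  ] w 12.8
Ftq [-0.1  0.1  0. ] world shift [ 0.04 -0.01  0.  ] tool shift [ 0.   -0.04  0.  ] j6deg -27.8
```

View pics/scene22.png

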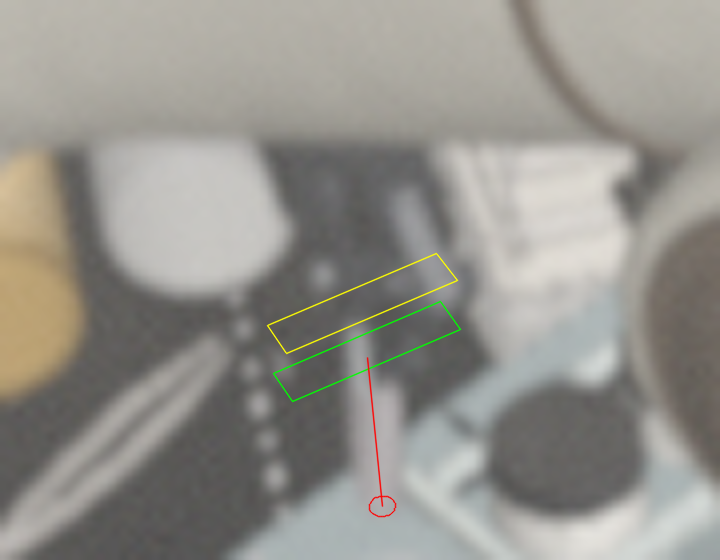

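View pics/scene22r.png

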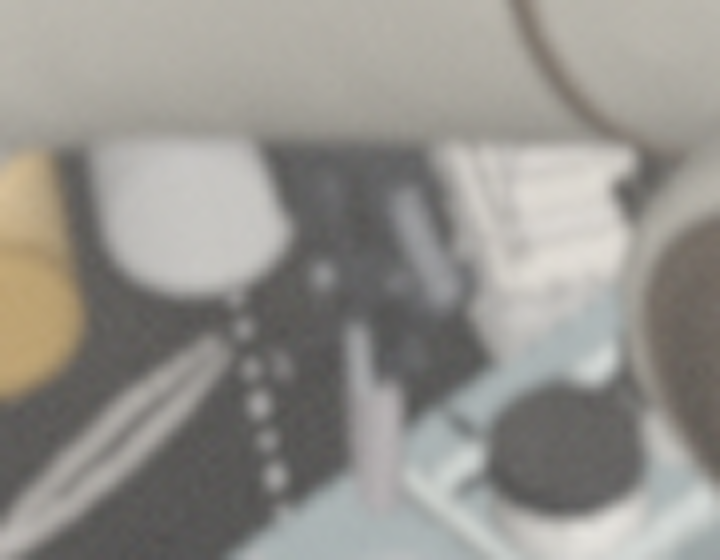

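View pics/top22.png

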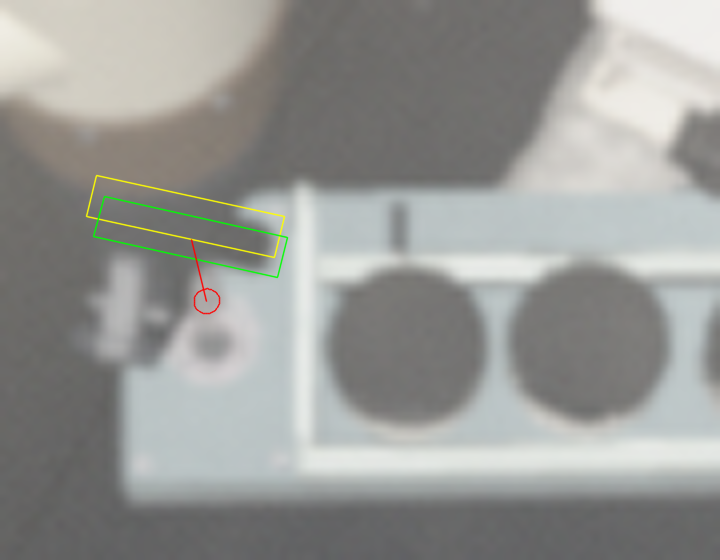

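Run:
```python
from h import *
plan((579.9,173.4,160),None,8)
```

```text
[-22.6, 5.1, 0.8] 0.0
[-22.6, 5.1, 0.8] 0.0
[-22.6, 5.1, 0.8] 0.0
[-22.6, 5.1, 0.8] 0.0
[-22.6, 5.1, 0.8] 0.0
[-22.6, 5.1, 0.8] 0.0
[-22.6, 5.1, 0.8] 0.0
[-22.6, 5.1, 0.8] 0.0
```

Call:
{"fn": "send_rows", "kwargs": {
  "translation": [
    [-22.6,5.1,1],
    [-22.6,5.1,1],
    [-22.6,5.1,1],
    [-22.6,5.1,1],
    [-22.6,5.1,1]
  ],
  "dr": [
    [0,0,0],
    [0,0,0],
    [0,0,0],
    [0,0,0],
    [0,0,0]
  ],
  "grip": [5,5,5,5,5]
}}

```text
clock: 61.12
position: [580.1, 104.6, 161.4]
ee_rot: [-0.623, 0.782, 0.0, -0.001]
contact_force: [0.9, -0.3, -1.3]
gripper_width: 12.9
```

Call:
{"fn": "send_rows", "kwargs": {
  "translation": [
    [-22.6,5.1,1],
    [-22.6,5.1,1],
    [-22.6,5.1,1],
    [0,0,0],
    [0,0,0]
  ],
  "dr": [
    [0,0,0],
    [0,0,0],
    [0,0,0],
    [0,0,0],
    [0,0,0]
  ],
  "grip": [5,5,5,5,5]
}}

```text
clock: 61.75
position: [580.5, 173.5, 159.0]
ee_rot: [-0.623, 0.782, 0.0, -0.0]
contact_force: [0.0, -0.2, -0.4]
gripper_width: 12.9
```

Call:
{"fn": "send_rows", "kwargs": {
  "translation": [
    [0,0,8],
    [0,0,8],
    [0,0,4],
    [0,0,0],
    [0,0,0]
  ],
  "dr": [
    [0,0,0],
    [0,0,0],
    [0,0,0],
    [0,0,0],
    [0,0,0]
  ],
  "grip": [5,5,5,5,5]
}}

```text
clock: 62.38
position: [580.9, 173.4, 139.3]
ee_rot: [-0.623, 0.782, -0.0, 0.0]
contact_force: [1.1, -1.0, -1.5]
gripper_width: 13.4
```

Run:
```python
from h import *
relieve(); s=arm.read_state(); x,y,z=s["position"]; ps=np.radians(yaw_of(s)+90)
o=[((0,0,255),circ(x,y,z-80,4.5)),((0,0,255),[(x,y,z-80),(x,y,z)]),((0,255,0),circ(579.9,173.4,48,10.5))]
for c,b in(("scene",(155,200,245,270)),("top",(155,140,245,210))):
    im=np.mean([arm.get_image(c)[:,:,::-1].astype(float) for _ in range(4)],0); im=(255*(im/255)**.6).astype(np.uint8); crop(im,c+"23",b,8,c,o);  crop(im,c+"23r",b,8,c)
```

```text
t62.38 pos [580.9 173.4 139.3] yawY 167.0 j [ 0.56  0.43 -0.17  0.   -0.97 -0.78] F [ 1.1 -1.  -1.5] T [-0.05  0.04 -0.04] w 13.4
Ftq [-0.1 -0.2  0. ] world shift [ 0.08 -0.1   0.  ] tool shift [ 0.08 -0.1   0.  ] j6deg -44.9
```

View pics/scene23.png

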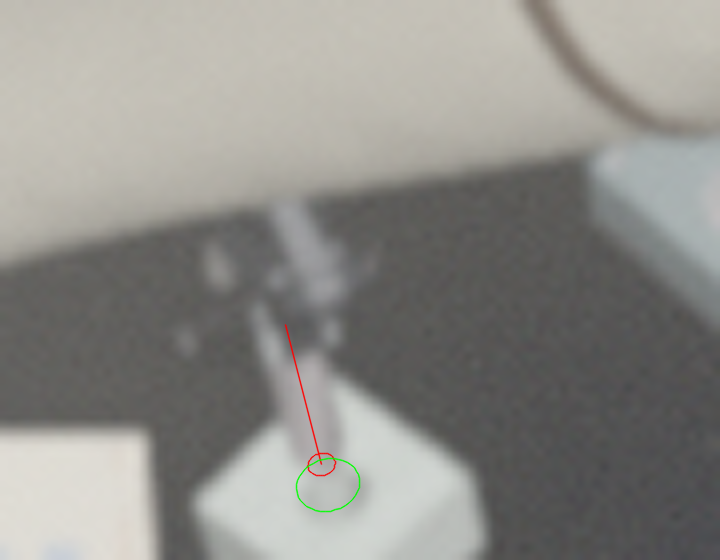

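View pics/top23.png

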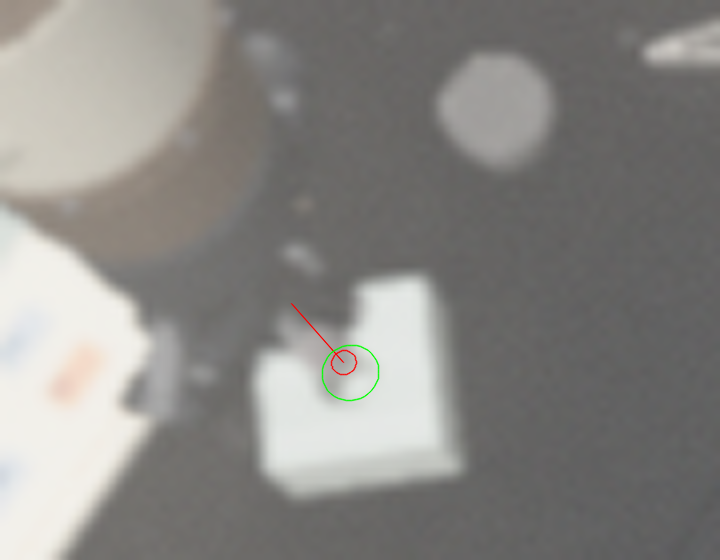

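Call:
{"fn": "send_rows", "kwargs": {
  "translation": [
    [0,0.8,4],
    [0,0,4],
    [0,0,4],
    [0,0,3],
    [0,0,0]
  ],
  "dr": [
    [0,0,0],
    [0,0,0],
    [0,0,0],
    [0,0,0],
    [0,0,0]
  ],
  "grip": [5,5,5,5,5]
}}

```text
clock: 63.4
position: [579.7, 173.4, 123.7]
ee_rot: [-0.623, 0.782, 0.0, -0.0]
contact_force: [0.0, 0.1, -1.3]
gripper_width: 13.1
```

Run:
```python
from h import *
relieve()
```

```text
t63.40 pos [579.7 173.4 123.7] yawY 167.0 j [ 0.56  0.45 -0.19 -0.   -0.94 -0.78] F [ 0.   0.1 -1.3] T [ 0.    0.03 -0.02] w 13.1
Ftq [-0.1  0.   0. ] world shift [-0.01  0.01  0.  ] tool shift [-0.    0.01  0.  ] j6deg -44.9
```

Call:
{"fn": "send_rows", "kwargs": {
  "translation": [
    [0,0,3],
    [0,0,3],
    [0,0,2],
    [0,0,0],
    [0,0,0]
  ],
  "dr": [
    [0,0,0],
    [0,0,0],
    [0,0,0],
    [0,0,0],
    [0,0,0]
  ],
  "grip": [5,5,5,5,5]
}}

```text
clock: 64.03
position: [580.0, 173.6, 116.2]
ee_rot: [-0.623, 0.782, -0.0, 0.0]
contact_force: [-0.1, 0.1, -0.4]
gripper_width: 12.9
```

Run:
```python
from h import *
relieve()
```

```text
t64.03 pos [580.  173.6 116.2] yawY 167.0 j [ 0.56  0.45 -0.19  0.   -0.92 -0.78] F [-0.1  0.1 -0.4] T [ 0.02 -0.03  0.02] w 12.9
Ftq [0.1 0.  0. ] world shift [-0.    0.02  0.  ] tool shift [-0.02  0.    0.  ] j6deg -44.9
```

Call:
{"fn": "send_rows", "kwargs": {
  "translation": [
    [0,0,4],
    [0,0,4],
    [0,0,4],
    [0,0,2],
    [0,0,0]
  ],
  "dr": [
    [0,0,0],
    [0,0,0],
    [0,0,0],
    [0,0,0],
    [0,0,0]
  ],
  "grip": [5,5,5,5,5]
}}

```text
clock: 64.65
position: [579.8, 173.5, 101.8]
ee_rot: [-0.623, 0.782, 0.0, -0.0]
contact_force: [-0.0, 0.1, -1.0]
gripper_width: 13.3
```

Run:
```python
from h import *
relieve()
```

```text
t64.65 pos [579.8 173.5 101.8] yawY 167.0 j [ 0.56  0.47 -0.21  0.   -0.89 -0.78] F [-0.   0.1 -1. ] T [ 0.02 -0.03 -0.01] w 13.3
Ftq [0.1 0.1 0. ] world shift [0.01 0.01 0.  ] tool shift [-0.01 -0.   -0.  ] j6deg -44.9
```

Call:
{"fn": "send_rows", "kwargs": {
  "translation": [
    [0,0,3],
    [0,0,3],
    [0,0,2],
    [0,0,0],
    [0,0,0]
  ],
  "dr": [
    [0,0,0],
    [0,0,0],
    [0,0,0],
    [0,0,0],
    [0,0,0]
  ],
  "grip": [5,5,5,5,5]
}}

```text
clock: 65.28
position: [579.9, 173.6, 94.1]
ee_rot: [-0.623, 0.782, -0.0, 0.0]
contact_force: [0.3, 0.1, 0.1]
gripper_width: 13.1
```

Run:
```python
from h import *
relieve()
```

```text
t65.28 pos [579.9 173.6  94.1] yawY 167.0 j [ 0.56  0.48 -0.22  0.   -0.88 -0.78] F [0.3 0.1 0.1] T [-0.06 -0.01 -0.02] w 13.1
Ftq [ 0.  -0.2  0. ] world shift [ 0.03 -0.01  0.  ] tool shift [ 0.   -0.03  0.  ] j6deg -44.9
```

Well inside the hole. Lowering until it touches bottom, then releasing.

Call:
{"fn": "send_rows", "kwargs": {
  "translation": [
    [0,0,2],
    [0,0,1],
    [0,0,1],
    [0,0,0],
    [0,0,0]
  ],
  "dr": [
    [0,0,0],
    [0,0,0],
    [0,0,0],
    [0,0,0],
    [0,0,0]
  ],
  "grip": [5,5,5,5,5]
}}

```text
clock: 65.9
position: [579.9, 173.5, 90.1]
ee_rot: [-0.623, 0.782, -0.0, 0.0]
contact_force: [0.0, -0.4, -0.7]
gripper_width: 13.2
```

Run:
```python
from h import *
relieve()
```

```text
t65.90 pos [579.9 173.5  90.1] yawY 167.0 j [ 0.56  0.48 -0.22  0.   -0.87 -0.78] F [ 0.  -0.4 -0.7] T [-0.02  0.02 -0.01] w 13.2
Ftq [-0.1 -0.1  0. ] world shift [-0.   -0.04  0.  ] tool shift [ 0.04 -0.   -0.  ] j6deg -44.9
```

Call:
{"fn": "send_rows", "kwargs": {
  "translation": [
    [0,0,1],
    [0,0,1],
    [0,0,0],
    [0,0,0],
    [0,0,0]
  ],
  "dr": [
    [0,0,0],
    [0,0,0],
    [0,0,0],
    [0,0,0],
    [0,0,0]
  ],
  "grip": [5,5,5,5,5]
}}

```text
clock: 66.53
position: [579.9, 173.6, 88.1]
ee_rot: [-0.623, 0.782, -0.0, 0.0]
contact_force: [-0.1, -0.3, -1.1]
gripper_width: 13.2
```

Run:
```python
from h import *
relieve()
```

```text
t66.53 pos [579.9 173.6  88.1] yawY 167.0 j [ 0.56  0.49 -0.22 -0.   -0.86 -0.78] F [-0.1 -0.3 -1.1] T [0.   0.02 0.07] w 13.2
Ftq [-0.1  0.   0. ] world shift [-0.01 -0.02  0.  ] tool shift [ 0.02  0.01 -0.  ] j6deg -44.9
```

Call:
{"fn": "send_rows", "kwargs": {
  "translation": [
    [0,0,0],
    [0,0,0],
    [0,0,0],
    [0,0,0],
    [0,0,0]
  ],
  "dr": [
    [0,0,0],
    [0,0,0],
    [0,0,0],
    [0,0,0],
    [0,0,0]
  ],
  "grip": [20,40,70,70,70]
}}

```text
clock: 67.15
position: [579.9, 173.6, 88.1]
ee_rot: [-0.623, 0.782, -0.0, 0.0]
contact_force: [0.8, -0.3, -0.5]
gripper_width: 70.0
```

Call:
{"fn": "send_rows", "kwargs": {
  "translation": [
    [0,0,0],
    [0,0,-5],
    [0,0,-15],
    [0,0,-30],
    [0,0,-40]
  ],
  "dr": [
    [0,0,0],
    [0,0,0],
    [0,0,0],
    [0,0,0],
    [0,0,0]
  ],
  "grip": [70,70,70,70,70]
}}

```text
clock: 67.78
position: [579.6, 173.3, 179.4]
ee_rot: [-0.623, 0.782, 0.0, -0.001]
contact_force: [0.3, 0.0, 1.3]
gripper_width: 70.3
```

Call:
{"fn": "send_rows", "kwargs": {
  "translation": [
    [-20,20,-10],
    [-30,40,-5],
    [-30,40,0],
    [-20,30,0],
    [0,0,0]
  ],
  "dr": [
    [0,0,0],
    [0,0,0],
    [0,0,0],
    [0,0,0],
    [0,0,0]
  ],
  "grip": [70,70,70,70,70]
}}

```text
clock: 68.4
position: [474.6, 301.9, 194.6]
ee_rot: [-0.624, 0.781, 0.0, 0.001]
contact_force: [0.1, 0.2, -0.1]
gripper_width: 70.4
```

Run:
```python
from h import *
st()
for c,b in(("scene",(150,150,350,300)),("top",(150,110,350,260))):
    im=np.mean([arm.get_image(c)[:,:,::-1].astype(float) for _ in range(4)],0); np.save(f"pics/{c}24.npy",im); im=(255*(im/255)**.7).astype(np.uint8); crop(im,c+"24",b,4,c)
for t in("jar_1_mid","key_grip","stand_hole","key_tip"): print(t,[[(np.round(q["xyz"],0).tolist(),q["confidence"]) for q in arm.place_of(t,c)] for c in("top","scene")])
```

```text
t68.40 pos [474.6 301.9 194.6] yawY 167.2 j [ 0.85  0.31 -0.2   0.   -1.06 -1.08] F [ 0.1  0.2 -0.1] T [-0.01  0.03 -0.01] w 70.4
jar_1_mid [[([570.0, -152.0, 59.0], 0.85)], [([308.0, 230.0, -0.0], 0.65)]]
key_grip [[([580.0, 174.0, 101.0], 0.54)], []]
stand_hole [[([578.0, 171.0, 46.0], 0.74)], []]
key_tip [[([581.0, 174.0, 5.0], 0.46)], []]
```

View pics/scene24.png

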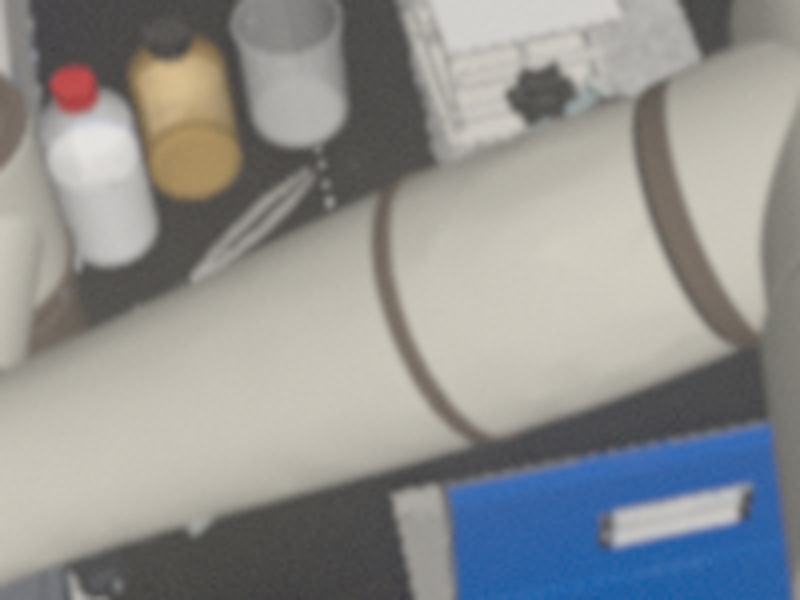

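View pics/top24.png

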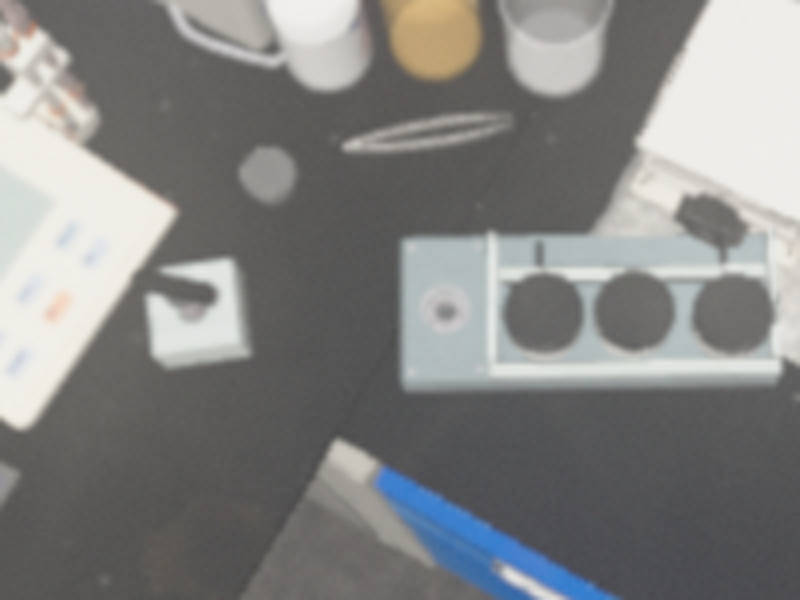

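Call:
{"fn": "send_rows", "kwargs": {
  "translation": [
    [34.4,-18.9,-5],
    [34.4,-18.9,-5],
    [34.4,-18.9,-5],
    [34.4,-18.9,-5],
    [34.4,-18.9,-5]
  ],
  "dr": [
    [0,0,0],
    [0,0,0],
    [0,0,0],
    [0,0,0],
    [0,0,0]
  ],
  "grip": [70,70,70,70,70]
}}

```text
clock: 69.82
position: [529.4, 110.2, 218.4]
ee_rot: [-0.623, 0.782, -0.0, 0.0]
contact_force: [1.2, -0.0, -0.6]
gripper_width: 70.3
```

Call:
{"fn": "send_rows", "kwargs": {
  "translation": [
    [34.4,-18.9,-5],
    [34.4,-18.9,-5],
    [34.4,-18.9,-5],
    [40,6,0],
    [40,6,0]
  ],
  "dr": [
    [0,0,0],
    [0,0,0],
    [0,0,0],
    [0,0,0],
    [0,0,0]
  ],
  "grip": [70,70,70,70,70]
}}

```text
clock: 70.45
position: [531.3, -78.4, 233.0]
ee_rot: [-0.623, 0.782, 0.0, -0.0]
contact_force: [0.7, -1.0, -0.6]
gripper_width: 70.1
```

Call:
{"fn": "send_rows", "kwargs": {
  "translation": [
    [43,7,0],
    [43,7,0],
    [43,7,0],
    [43,7,0],
    [43,7,0]
  ],
  "dr": [
    [0,0,0],
    [0,0,0],
    [0,0,0],
    [0,0,0],
    [0,0,0]
  ],
  "grip": [70,70,70,70,70]
}}

```text
clock: 71.08
position: [448.6, -280.1, 233.3]
ee_rot: [-0.623, 0.782, -0.0, 0.0]
contact_force: [0.9, -0.5, -0.1]
gripper_width: 69.9
```

Call:
{"fn": "send_rows", "kwargs": {
  "translation": [
    [43,7,0],
    [43,7,0],
    [43,7,0],
    [0,0,0],
    [0,0,0]
  ],
  "dr": [
    [0,0,0],
    [0,0,0],
    [0,0,0],
    [0,0,0],
    [0,0,0]
  ],
  "grip": [70,70,70,70,70]
}}

```text
clock: 71.7
position: [399.8, -399.6, 232.9]
ee_rot: [-0.623, 0.783, 0.0, 0.0]
contact_force: [0.5, -0.7, -0.0]
gripper_width: 69.8
```

Run:
```python
from h import *
st()
g=(0,255,0);r=(0,0,255)
o=[]
for y in(-83.8,-149,-215): o+=[(g,circ(570,y,81,30)),(r,circ(570,y,40,29))]
o+=[((255,0,255),circ(579.9,173.4,48,10.5))]
for c,b in(("scene",(160,160,350,300)),("top",(170,130,360,250))):
    im=np.mean([arm.get_image(c)[:,:,::-1].astype(float) for _ in range(6)],0); np.save(f"pics/{c}25.npy",im); im=(255*(im/255)**.7).astype(np.uint8); crop(im,c+"25",b,4.2,c,o)
for t in("jar_1_mid","jar_2_mid","jar_3_mid","key_grip","key_tip"): print(t,[[(np.round(q["xyz"],0).tolist(),q["confidence"]) for q in arm.place_of(t,c)] for c in("top","scene")])
```

```text
t71.70 pos [ 399.8 -399.6  232.9] yawY 167.0 j [-0.5   0.28 -0.14 -0.   -1.15  0.27] F [ 0.5 -0.7 -0. ] T [ 0.04  0.   -0.01] w 69.8
jar_1_mid [[([570.0, -146.0, 62.0], 0.77)], [([568.0, -152.0, 60.0], 0.62), ([576.0, 174.0, 47.0], 0.47)]]
jar_2_mid [[([571.0, -225.0, 59.0], 0.58)], [([569.0, -216.0, 58.0], 0.75), ([730.0, 3.0, 2.0], 0.47), ([306.0, 230.0, -1.0], 0.41)]]
jar_3_mid [[([571.0, -86.0, 60.0], 0.91)], [([569.0, -83.0, 53.0], 0.55)]]
key_grip [[([576.0, 175.0, 104.0], 0.5)], [([579.0, 174.0, 103.0], 0.63)]]
key_tip [[([580.0, 176.0, 8.0], 0.49)], [([579.0, 178.0, 9.0], 0.8), ([569.0, -154.0, 59.0], 0.65)]]
```

View pics/scene25.png

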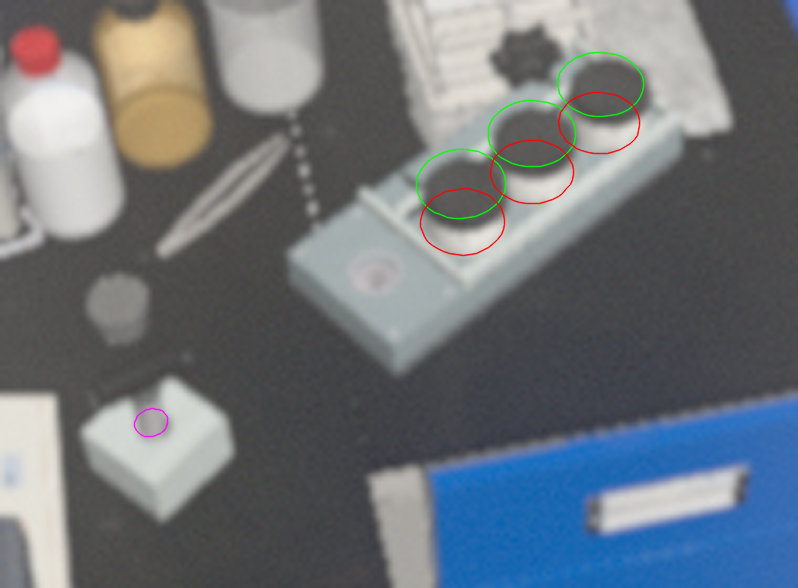

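View pics/top25.png

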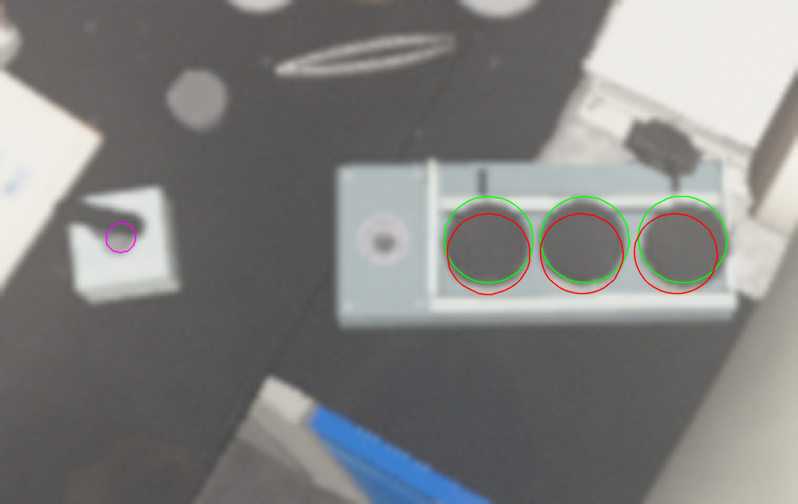

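All three jars stand between the bars and the key is upright in its stand. Because of the jam while lifting, I check whether the bar backed off compared with the picture taken at the stop.

Run:
```python
from h import *
now=np.load("pics/top25.npy").astype(np.uint8); crop(now,"cmpnow",(240,150,350,230),7,"top")
a=cv2.imread("pics/top18.png",0).astype(np.float32); b=cv2.imread("pics/cmpnow.png",0).astype(np.float32)
def sh(x0,x1,y0,y1):
    pa=a[y0:y1,x0:x1].mean(1); pb=b[y0:y1,x0:x1].mean(1)
    pa=pa-pa.mean(); pb=pb-pb.mean()
    best=[]
    for d in np.arange(-14,14.1,.25):
        q=np.interp(np.arange(len(pa))+d,np.arange(len(pb)),pb); best.append((np.sum((q-pa)[15:-15]**2),d))
    return min(best)[1]/7
print("rear bar",sh(385,412,160,235),sh(556,580,160,235),sh(330,400,160,235))
print("fixed front bar/body",sh(385,412,330,420),sh(556,580,330,420),sh(330,400,330,420))
# closed gap at the same columns now vs initial
i0=cv2.imread("pics/top11.png")
```

```text
rear bar 0.0 -0.39285714285714285 0.07142857142857142
fixed front bar/body 0.0 0.0 0.0
```

Run:
```python
from h import *
a=cv2.imread("pics/top18.png",0).astype(np.float32); b=cv2.imread("pics/cmpnow.png",0).astype(np.float32)
def sh(x0,x1,y0,y1):
    pa=a[y0:y1,x0:x1].mean(1); pb=b[y0:y1,x0:x1].mean(1)
    L=[]
    for d in np.arange(-14,14.1,.25):
        q=np.interp(np.arange(len(pa))+d,np.arange(len(pb)),pb); e=(q-pa)[15:-15]; L.append((np.sum((e-e.mean())**2),d))
    return round(min(L)[1]/7,2)
for x in range(250,715,15): print(x,sh(x,x+15,160,222),end="; ")
print()
for x in range(250,715,30): print(x,sh(x,x+30,335,420),end="; ")
```

```text
250 -0.61; 265 -0.36; 280 -0.07; 295 0.04; 310 0.0; 325 0.11; 340 0.14; 355 0.11; 370 0.07; 385 0.11; 400 -0.07; 415 -0.04; 430 0.11; 445 0.07; 460 -0.11; 475 -0.21; 490 -0.04; 505 -0.11; 520 -0.25; 535 -0.43; 550 -0.46; 565 -0.43; 580 -0.39; 595 -0.36; 610 -0.14; 625 -0.11; 640 -0.21; 655 -0.18; 670 -0.18; 685 -0.21; 700 -0.25; 
250 0.0; 280 0.0; 310 0.0; 340 0.0; 370 0.0; 400 0.0; 430 0.0; 460 0.0; 490 0.0; 520 0.0; 550 0.0; 580 0.0; 610 0.0; 640 0.0; 670 0.0; 700 0.0;
```

Run:
```python
from h import *
now=np.mean([arm.get_image("top")[:,:,::-1].astype(float) for _ in range(16)],0); np.save("pics/top26.npy",now)
nu=now.round().astype(np.uint8)
def load(n): return cv2.imread(f"pics/{n}.png",0).astype(np.float32)
def nowcrop(k): 
    crop(nu,"tmp",(240,150,350,230),k,"top"); return load("tmp")
def gsh(a,b,k,x0,x1,y0,y1):
    x0,x1,y0,y1=[int(v*k) for v in(x0,x1,y0,y1)]
    L=[];ds=np.arange(-2.,2.01,.02)
    for d in ds:
        M=np.float32([[1,0,0],[0,1,d*k]]) # shift a by d down
        s=cv2.warpAffine(a,M,(a.shape[1],a.shape[0]),flags=cv2.INTER_LINEAR)
        e=(s-b)[y0:y1,x0:x1]; L.append(np.mean(e**2))
    return ds[int(np.argmin(L))]
for n,k in(("top16",5.5),("top17",5.5),("top18",7)):
    a=load(n); b=nowcrop(k); b=b[:a.shape[0],:a.shape[1]]
    print(n,"rear bar",[round(gsh(a,b,k,x0,x1,24.5,29.5),2) for x0,x1 in((37,56),(56,80),(80,100),(37,100))],"front",round(gsh(a,b,k,37,100,48,60),2))
```

```text
top16 rear bar [np.float64(1.16), np.float64(1.24), np.float64(1.26), np.float64(1.22)] front 0.04
top17 rear bar [np.float64(0.9), np.float64(0.78), np.float64(0.98), np.float64(0.86)] front 0.04
top18 rear bar [np.float64(0.02), np.float64(-0.1), np.float64(-0.14), np.float64(-0.08)] front 0.04
```

Run:
```python
from h import *
for t in("timer","tweezers","stopper","marker_pen"): print(t,[[(np.round(q["xyz"],0).tolist(),q["confidence"]) for q in arm.place_of(t,c)][:1] for c in("top","scene")])
st(); print(arm.job_done())
```

```text
timer [[([305.0, 233.0, -0.0], 0.63)], [([306.0, 231.0, -1.0], 0.84)]]
tweezers [[([733.0, 7.0, -3.0], 0.69)], [([729.0, -1.0, 2.0], 0.44)]]
stopper [[([690.0, 125.0, 2.0], 0.5)], [([692.0, 123.0, -0.0], 0.61)]]
marker_pen [[([309.0, -405.0, -2.0], 0.65)], [([308.0, -408.0, 3.0], 0.55)]]
t74.00 pos [ 399.8 -399.9  233.1] yawY 167.0 j [-0.5   0.28 -0.14 -0.   -1.15  0.27] F [-0.1 -0.2 -0.4] T [-0.07 -0.    0.05] w 70.1
the job is handed in; nothing more can be done
None
```

I stood all three jars in the channel, turned the screw clockwise to its stop with one regrasp, and put the key back upright in its stand. I handed the job in at 74 s. It gave no verdict, so the result rests on my own checks below.

**Jars:** in the last pictures all three stand upright between the bars. They are at x ≈ 570 mm and y ≈ -84, -148 and -217 mm, which is about -12 mm in the clamp's x. One network reading put the end jar at y = -225 mm, where the other camera and the picture gave about -217 mm. Both are inside the limit.

**Screw:** at the stop the torque rose to 0.73 N m, the channel measured about 60 mm, and my angle count came to about 6.0 rad.

**Key jam:** the key wedged in the socket after that torque, and the first pull reached 55 N. I freed it with a gentle counter-clockwise turn while pulling. Comparing pictures, the bar backed off about 0.2–0.3 mm, which leaves the screw at roughly 5.85–5.9 rad. That is above the 5.75 limit, but it is the least certain figure, because my worst-case bound was about 5.79 rad and one column-by-column comparison showed more shift than the overall fit. I did not re-tighten, to avoid another jam.

**Key in the stand:** both cameras place the handle at about z = 103 mm and the foot at about z = 8 mm over the hole, so it is roughly 40 mm deep.

**Other things:** the timer, tweezers, stopper and marker pen read within a few millimetres of where they started, and the robot was clear of everything.

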